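# Put four mixed-up containers back at their stations

## Task

The four containers have been left at one another's stations: put the conical flask on the magnetic stirrer, the flat culture dish on the colony counter's light disc, the small round jar on the balance pan and the square bottle on the slatted draining stand. Each must stand upright in the middle of its station and be let go; nothing is to tip over on the way. The round cork pad starts free for parking one meanwhile, and no container may be left on it.

Things in the scene. Friction and masses are not known exactly. Their poses are not given: they have to be found in the camera images.
- flask_mid (a point): Conical clear-glass flask with a dark rubber stopper, 120 mm tall with its stopper: base 66 mm across, tapering to a straight upright neck 26 mm in diameter that runs, stopper included, from 64 mm to 120 mm above its underside; about 160 g. Take it by the neck. This point: on its axis, 60 mm above its underside (half-way up), so the middle of the neck is 32 mm above this point. z up along the axis. It starts upright on the balance or the draining stand.
- dish_mid (a point): Flat closed round culture dish, clear with a pinkish-brown layer inside, 60 mm in diameter and 24 mm high, about 60 g; it can be gripped across its diameter. (The wider stack of four such dishes, 68 mm across, on the bench is a bystander.) This point: its centre, 12 mm above its underside; z up. It starts on the balance or the draining stand.
- jar_mid (a point): Small white round jar, 52 mm high: body 44 mm in diameter to 38 mm up, lid 48 mm in diameter above that; about 90 g. This point: on its axis, 26 mm above its underside; z up. It starts on the stirrer or the colony counter.
- bottle_mid (a point): Square brown-glass bottle with a round black cap, 102 mm tall: body 48 mm x 48 mm with rounded edges up to 76 mm above its underside, cap 34 mm in diameter; about 220 g. This point: on its axis, 51 mm above its underside; x and y square to the flat sides, z up. It starts on the stirrer or the colony counter.
- stirrer_top (a point): Magnetic stirrer: white box 135 mm x 120 mm with a knob on its front (-x) side and, on top, a nearly square flat white plate 104 mm x 112 mm whose surface is 50 mm above the bench. Home of the flask. It is fixed to the bench. This point: the middle of the surface on which things stand, z up.
- counter_top (a point): Colony counter: grey box 135 mm x 120 mm with a flush round white light disc, 100 mm in diameter with grid lines and a black rim, 50 mm above the bench. Home of the dish. It is fixed to the bench. This point: the middle of the surface on which things stand, z up.
- balance_top (a point): Balance: flat white box 135 mm x 120 mm, 30 mm high, dark display at its front, with a raised round steel pan 96 mm in diameter, its surface 40 mm above the bench. Home of the jar. It is fixed to the bench. This point: the middle of the surface on which things stand, z up.
- grate_top (a point): Draining stand: steel block 120 mm x 120 mm topped with parallel steel slats, which carry like a flat surface 40 mm above the bench. Home of the square bottle. It is fixed to the bench. This point: the middle of the surface on which things stand, z up.
- pad_top (a point): Round cork pad 110 mm in diameter, 12 mm thick, empty at the start: the free parking place. It is fixed to the bench. This point: the middle of the surface on which things stand, z up.
Things that resemble listed ones, but are neither listed nor needed, are in the scene too. Leave any blue or red look-alike of the part that bears flask_mid alone. What is shaped like the part that bears dish_mid but pink is not meant.

How it is judged:
By the outcome, as a careful person would: the job done as asked, in the order asked, and still so for the second after the job is handed in, with the robot touching nothing.
It also fails if it takes over 136 s, if anything falls off the work surface, if the arm or the gripper's body presses on something with over 40 N, if the wrist force passes 120 N, or if a joint passes its speed limit or range.

## Robot

A 6-joint arm with a two-finger parallel gripper is mounted at the origin on the work surface. World frame = base frame: x ahead of the robot, y to its left, z up, the work surface at z = 0. Lengths are in m, angles in rad, forces in N, time in s.
With the tool pointing down it reaches from about 0.35 to 0.975 m from the base axis. Payload 4.9 kg.
Tool frame: the origin (TCP) lies at the very end of the fingers, on their centre line; the grasp point (between the pads) lies 19 mm behind it (manip.hold_point_z is the distance from the TCP to the grasp point, in m); z points along the fingers, y is the direction in which the jaws open and shut (so a half turn about z gives the same grasp; the last joint's range is limited). The gripper opens to 85 mm and grips with 20 to 120 N. Pads are 22 mm wide; open, the fingers measure 114 mm over their backs; the gripper's body (76 mm by 85 mm) begins 54 mm behind the grasp point. The pads swing forward as they close: fully open they stand 13 mm farther back than shut.
Start: joints at [1.044, 0.053, 1.613, -0, 1.476, -0.119], TCP at [0.248, 0.574, 0.21] pointing down, gripper open.
Joint ranges: [-3.01, 3.01], [-1.01, 2.22], [0.06, 2.58], [-1.02, 4.17], [0.09, 2.62], [-3.14, 3.14]. Speed limits (rad/s): [2.57, 2.57, 3.14, 3.14, 3.14, 3.14].

## Interface

Orientations are given as a unit quaternion [w, x, y, z].
In Python, from plant import monitor, grab_frame, camera_params, ticket, manip gives the robot as it stands.
- The arm moves only by the tool play_rows, never from a script. Its argument "commands" is a list of rows, each an object of numbers: "dx", "dy", "dz": the shift along the tool's x, y, z in cm; "rx", "ry", "rz": the turn, a rotation vector about the tool's x, y, z in rad; "claw": the closure, from 0 (fully open) to 1 (shut). In form: [{"dx": .., "dy": .., "dz": .., "rx": .., "ry": .., "rz": .., "claw": ..}, ...]. A call has 1 to 5 rows; each row is the pose to reach, as a shift and turn from the pose measured when the call began, along the tool's axes at that moment; what a row does not reach only later rows make up. A row lasts 1/10 s, in which the tool goes at most 50 mm and 8.59 degrees, less where a joint would pass 70% of its speed; a pose out of reach is approached as far as the arm can. A call with a gripper value outside its range is refused whole. The fingers move at their own pace and stop on an object; the grip force is fixed at half the most. Time passes only in rows, so rows that repeat a pose let the fingers close. It gives the time, the measured TCP pose, the force and the opening at its end, in the units of the state.
- monitor.state(): the state, without advancing time (a new reading comes with each control period).
- grab_frame(name): name is "scene" or "side" or "wrist"; returns the picture (420x560x3 uint8, blue, green, red); there is no depth.
- camera_params(name): a dict with "fx", "fy", "cx", "cy" (pixels), "rvec" (rotation vector, rad) and "tvec" (3), from world to camera coordinates, as OpenCV has them; the wrist camera has in their place "tool_from_camera" (4x4, takes a point from camera to tool coordinates, whose origin is the TCP and whose axes are the flange's). Camera axes: x right, y down, z forward; pixel columns grow to the right and rows downward; lengths in m; the calibration is good to about 2 mm. A picture is of the moment at which its call begins: read the wrist's pose just before it. camera_params takes no time and is no camera call.
- ticket.job_done(): hands the job in, once; it reports no verdict.
The state is a dict: "time": time; "joint_pos": joint angles; "joint_vel": joint speeds; "joint_efforts": joint torques, N m; "tool_pos": TCP position; "tool_rot": TCP orientation; "contact_force": force on the tool from outside, world axes, zero at the start; "ft_torque": the same for the moment, N m; "gripper_width": opening from 0.0 (shut) to 1.0 (fully open).
Only numpy, scipy, OpenCV 4.12 (cv2) and the standard library are available. Lean on these libraries where they do the work, as an engineer would, in place of code of your own. Each camera call takes 0.05 s, during which the arm holds its last target.

## Working session

There is one attempt and no reset: what is moved stays moved. The work goes in short steps, Python scripts to look and compute and a tool call to move; the robot and the scene stay as the last step left them, time stands still between calls to the robot, and variables do not carry over. Pictures are saved under pics/ and viewed, and the job is handed in when it is done.

Besides the shell and the picture viewer there is one more tool, called as name(argument=value, ...) on one line, values as JSON. play_rows: Moves the arm, as the interface text tells. Its arguments: {"type":"object","properties":{"commands":{"type":"array"}},"required":["commands"]}

```bash
ls; mkdir -p pics
python3 - <<'E'
from plant import monitor, grab_frame, camera_params, ticket, manip
import cv2
s=monitor.state();print(s)
for n in("scene","side","wrist"):
    cv2.imwrite(f"pics/{n}0.png",grab_frame(n)); print(n,camera_params(n))
print(manip, [a for a in dir(manip) if a[0]!='_'])
E
```

```text
pics
{'time': 0.0, 'joint_pos': array([ 1.04400130e+00,  5.33454501e-02,  1.61428152e+00, -3.05265079e-05,
        1.47598467e+00, -1.19033356e-01]), 'joint_vel': array([ 0.00142718,  0.00157593,  0.00062711,  0.00038826, -0.00051648,
       -0.00080061]), 'joint_efforts': array([ 2.28358172e-04, -3.93656516e+01, -3.70183754e+01,  9.37810341e-06,
        6.58231991e-03,  1.43497907e-06]), 'tool_pos': array([0.24754157, 0.57317271, 0.20867758]), 'tool_rot': array([-3.05935757e-04,  2.02469768e-01,  9.79287993e-01, -9.62137799e-04]), 'contact_force': array([0.34642309, 0.01897802, 0.16577911]), 'ft_torque': array([-0.01159067,  0.00140663, -0.05643157]), 'gripper_width': 0.9973915235510143}
scene {'fx': 425.6979057144542, 'fy': 425.6979057144542, 'cx': 280.9990125679273, 'cy': 216.60460335329384, 'rvec': array([ 1.71250717,  1.85735029, -0.71248962]), 'tvec': array([ 0.04538749, -0.34458146,  1.57899936])}
side {'fx': 394.0473048292608, 'fy': 394.0473048292608, 'cx': 277.24320715070576, 'cy': 206.89206104255248, 'rvec': array([ 2.29935666, -0.2435181 ,  0.10701149]), 'tvec': array([-0.54863136,  0.14871264,  1.17009313])}
wrist {'fx': 341.474653643414, 'fy': 341.474653643414, 'cx': 280.62994560866616, 'cy': 205.64150994974514, 'tool_from_camera': array([[ 8.72165471e-04, -9.65411423e-01, -2.60729790e-01,
         6.64832477e-02],
       [ 9.99999574e-01,  7.63352748e-04,  5.18604479e-04,
        -9.89147467e-04],
       [-3.01637886e-04, -2.60730132e-01,  9.65411678e-01,
        -1.63949604e-01],
       [ 0.00000000e+00,  0.00000000e+00,  0.00000000e+00,
         1.00000000e+00]])}
<Robot object at 0x7f60e79cfa10> ['IKError', 'hold_point_z']
```

View pics/scene0.png

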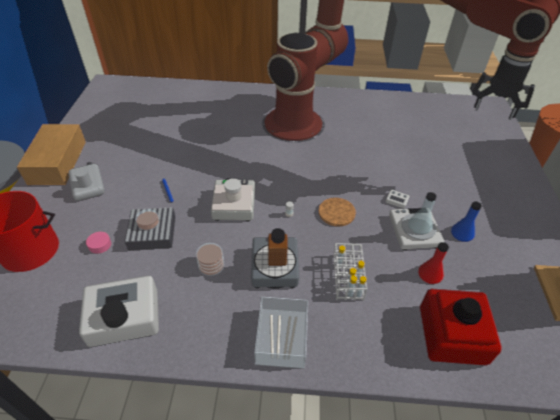

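View pics/side0.png

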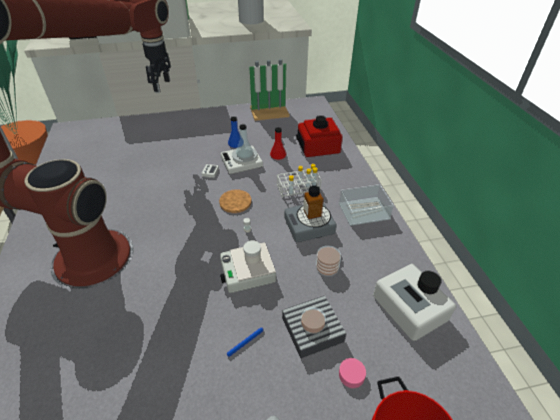

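View pics/wrist0.png

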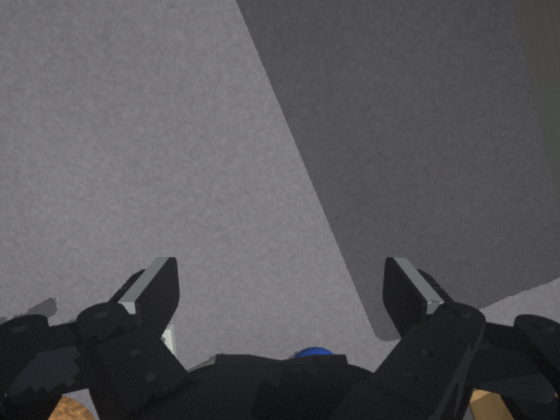

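The scene picture shows the flask on the balance (415,225), the jar on the stirrer (233,195), the bottle on the counter (277,250) and the dish on the grate (148,222). The pad (337,211) is free. I'll zoom in to measure.

```bash
cat > h.py <<'E'
import numpy as np, cv2
from scipy.spatial.transform import Rotation as R
from plant import monitor, grab_frame, camera_params
def cam(n,st=None):
    p=camera_params(n);K=np.array([[p['fx'],0,p['cx']],[0,p['fy'],p['cy']],[0,0,1]])
    if n=='wrist':
        st=st or monitor.state(); q=st['tool_rot']
        T=np.eye(4);T[:3,:3]=R.from_quat([q[1],q[2],q[3],q[0]]).as_matrix();T[:3,3]=st['tool_pos']
        E=np.linalg.inv(T@p['tool_from_camera']);return K,E[:3,:3],E[:3,3]
    return K,R.from_rotvec(p['rvec']).as_matrix(),np.array(p['tvec'])
def pix2z(c,uv,z):
    K,Rm,t=c;d=Rm.T@np.linalg.solve(K,[uv[0],uv[1],1.]);o=-Rm.T@t
    return o+d*(z-o[2])/d[2]
def proj(c,P):
    K,Rm,t=c;q=(np.atleast_2d(P)@Rm.T+t)@K.T;return q[:,:2]/q[:,2:]
def rect(c,x0,y0,z,yaw,lx,ly):
    a=np.array([[1,1],[1,-1],[-1,-1],[-1,1]])*[lx/2,ly/2];C,S=np.cos(yaw),np.sin(yaw)
    return np.c_[x0+a[:,0]*C-a[:,1]*S,y0+a[:,0]*S+a[:,1]*C,np.full(4,z)]
def circ(x0,y0,z,r,n=60):
    t=np.linspace(0,2*np.pi,n);return np.c_[x0+r*np.cos(t),y0+r*np.sin(t),np.full(n,z)]
def crop(im,u,v,w,h,k):
    return cv2.resize(im[v:v+h,u:u+w],None,fx=k,fy=k,interpolation=cv2.INTER_CUBIC)
E
python3 - <<'E'
from h import *
a=cv2.imread('pics/scene0.png');b=cv2.imread('pics/side0.png')
cv2.imwrite('pics/sL.png',crop(a,115,160,200,150,4))
cv2.imwrite('pics/sR.png',crop(a,300,160,200,150,4))
cv2.imwrite('pics/dT.png',crop(b,190,110,200,150,4))
cv2.imwrite('pics/dB.png',crop(b,190,230,200,150,4))
E
```

```text
(no output)
```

View pics/sL.png

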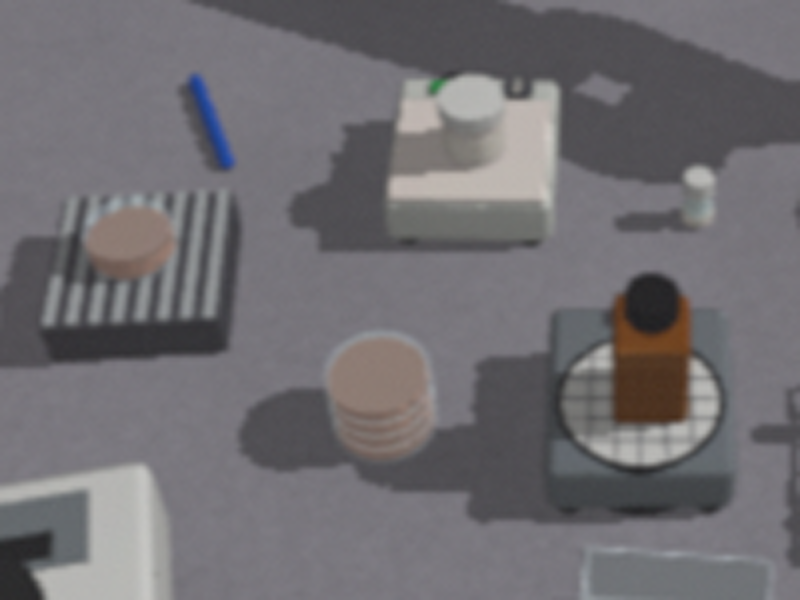

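View pics/sR.png

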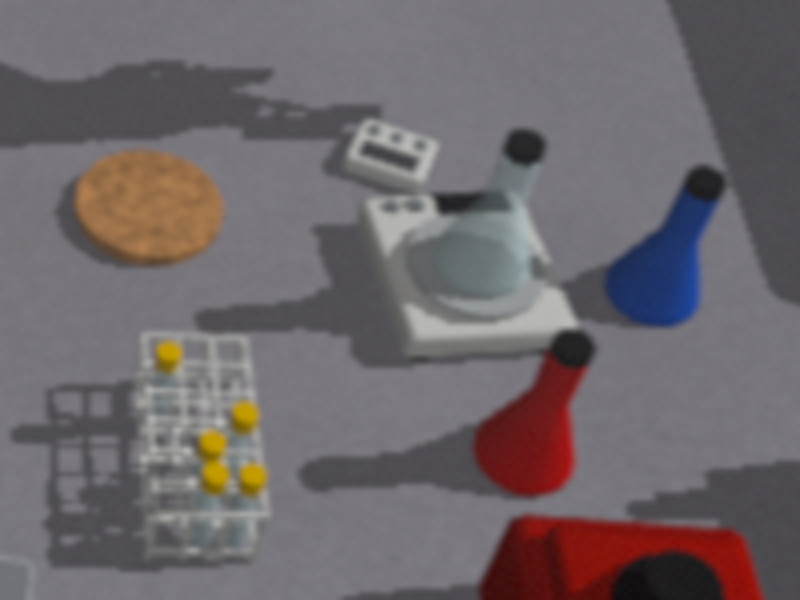

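View pics/dT.png

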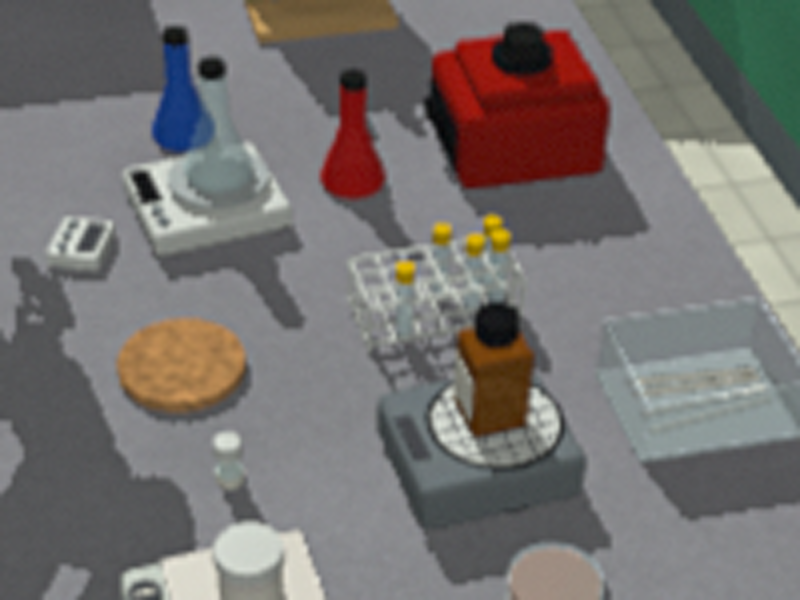

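View pics/dB.png

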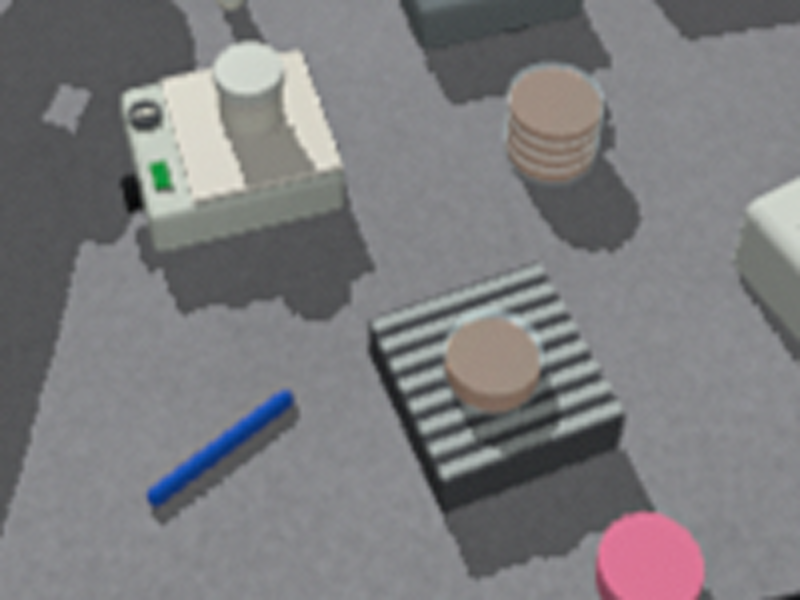

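Run:
```python
from h import *
S=cam('scene');D=cam('side')
f=lambda o,p:((p[0]+.5)/4-.5+o[0],(p[1]+.5)/4-.5+o[1])
sL=(115,160);sR=(300,160);dT=(190,110);dB=(190,230)
L=[('dish',.064,sL,(130,237),dB,(493,355)),('jar',.102,sL,(470,98),dB,(249,70)),('bottle',.152,sL,(652,298),dT,(497,320)),
('disc',.05,sL,(640,403),dT,(496,422)),('pad',.012,sR,(148,205),dT,(182,362)),('flask',.16,sR,(525,143),dT,(212,66)),('pan',.04,sR,(474,268),dT,(219,182))]
for n,z,o,p,o2,p2 in L: print(n,pix2z(S,f(o,p),z).round(4),pix2z(D,f(o2,p2),z).round(4))
for n,z,c,o,ps in [('grS',.04,S,sL,[(70,195),(237,190),(225,320),(42,325)]),('grD',.04,D,dB,[(370,325),(543,268),(622,410),(445,478)]),
 ('stS',.05,S,sL,[(403,98),(550,98),(550,200),(390,197)]),('stD',.05,D,dB,[(165,83),(300,55),(340,165),(207,198)]),
 ('coS',.05,S,sL,[(555,312),(725,312),(735,475),(548,475)])]:
    P=np.array([pix2z(c,f(o,p),z) for p in ps]);print(n,P.mean(0).round(4));print(P[:,:2].round(3).tolist(),[np.linalg.norm(P[i]-P[i-1]).round(3) for i in range(4)])
```

```text
dish [ 0.5746 -0.3684  0.064 ] [ 0.5684 -0.3737  0.064 ]
jar [ 0.4564 -0.1518  0.102 ] [ 0.4587 -0.1518  0.102 ]
bottle [ 0.6725 -0.0066  0.152 ] [ 0.6694 -0.011   0.152 ]
disc [ 0.6736 -0.0129  0.05  ] [ 0.6743 -0.014   0.05  ]
pad [0.4467 0.1525 0.012 ] [0.4469 0.1514 0.012 ]
flask [0.5126 0.3775 0.16  ] [0.5146 0.3757 0.16  ]
pan [0.5142 0.3749 0.04  ] [0.5128 0.3678 0.04  ]
grS [ 0.5693 -0.3652  0.04  ]
[[0.518, -0.434], [0.502, -0.317], [0.621, -0.295], [0.637, -0.415]] [np.float64(0.12), np.float64(0.118), np.float64(0.122), np.float64(0.12)]
grD [ 0.5729 -0.3679  0.04  ]
[[0.504, -0.323], [0.623, -0.305], [0.639, -0.412], [0.525, -0.432]] [np.float64(0.11), np.float64(0.12), np.float64(0.108), np.float64(0.116)]
stS [ 0.4524 -0.1533  0.05  ]
[[0.406, -0.213], [0.395, -0.104], [0.501, -0.091], [0.508, -0.204]] [np.float64(0.103), np.float64(0.11), np.float64(0.106), np.float64(0.113)]
stD [ 0.4586 -0.1546  0.05  ]
[[0.403, -0.105], [0.503, -0.099], [0.51, -0.203], [0.418, -0.212]] [np.float64(0.108), np.float64(0.099), np.float64(0.105), np.float64(0.093)]
coS [ 0.6633 -0.0132  0.05  ]
[[0.603, -0.076], [0.593, 0.037], [0.724, 0.05], [0.733, -0.065]] [np.float64(0.131), np.float64(0.113), np.float64(0.131), np.float64(0.115)]
```

Positions agree between the cameras to about 5 mm. Plan: bottle to pad, dish to counter, bottle to grate, then jar to pad, flask to stirrer, jar to balance. I'll hover near each station first and refine the position with the wrist camera.

```bash
cat >> h.py <<'E'
def go(x,y,z,yaw=None,st=None):
    """tool-frame shift (cm) and rotvec to reach TCP x,y,z with jaw-axis azimuth yaw(deg, mod 180), tool down"""
    st=st or monitor.state();q=st['tool_rot'];Rt=R.from_quat([q[1],q[2],q[3],q[0]])
    M=Rt.as_matrix(); cur=np.degrees(np.arctan2(M[1,1],M[0,1]))
    if yaw is None: yaw=cur
    yy=np.radians(cur+(yaw-cur+90)%180-90)
    ya=np.array([np.cos(yy),np.sin(yy),0]);za=np.array([0,0,-1.]);xa=np.cross(ya,za)
    rv=(Rt.inv()*R.from_matrix(np.c_[xa,ya,za])).as_rotvec()
    d=M.T@(np.array([x,y,z])-st['tool_pos'])*100
    print('t%.1f'%st['time'],'pos',st['tool_pos'].round(4),'yaw%.1f'%cur,'w%.3f'%st['gripper_width'],'F',st['contact_force'].round(1),'j',st['joint_pos'].round(2))
    print('  dx,dy,dz',d.round(2),'rot',rv.round(3),'rows',max(np.linalg.norm(d)/5,np.linalg.norm(rv)/.15).round(1))
def base(z,r=None):pass
E
python3 -c "
from h import *
go(.60,-.01,.30,90)"
```

```text
t0.1 pos [0.2476 0.5733 0.2089] yaw66.6 w0.998 F [-0.4 -0.3 -0. ] j [ 1.04  0.05  1.61 -0.    1.48 -0.12]
  dx,dy,dz [-55.48 -39.58  -9.05] rot [-0.002 -0.    -0.408] rows 13.8
```

play_rows(commands=[{"dx": -55.5, "dy": -39.6, "dz": -9.1, "rx": 0, "ry": 0, "rz": -0.408, "claw": 0}, {"dx": -55.5, "dy": -39.6, "dz": -9.1, "rx": 0, "ry": 0, "rz": -0.408, "claw": 0}, {"dx": -55.5, "dy": -39.6, "dz": -9.1, "rx": 0, "ry": 0, "rz": -0.408, "claw": 0}, {"dx": -55.5, "dy": -39.6, "dz": -9.1, "rx": 0, "ry": 0, "rz": -0.408, "claw": 0}, {"dx": -55.5, "dy": -39.6, "dz": -9.1, "rx": 0, "ry": 0, "rz": -0.408, "claw": 0}])

```text
time: 0.65
tool_pos: [0.375, 0.362, 0.2424]
tool_rot: [-0.0, -0.0, 1.0, -0.001]
contact_force: [1.0, 1.3, 0.8]
gripper_width: 0.999
```

```bash
python3 -c "
from h import *
go(.60,-.01,.30,90)"
```

```text
t0.7 pos [0.375  0.362  0.2424] yaw90.0 w0.999 F [1.  1.3 0.8] j [ 0.63 -0.21  1.81 -0.    1.55 -0.95]
  dx,dy,dz [-22.46 -37.23  -5.72] rot [-0.002 -0.001  0.001] rows 8.8
```

play_rows(commands=[{"dx": -22.5, "dy": -37.2, "dz": -5.8, "claw": 0}, {"dx": -22.5, "dy": -37.2, "dz": -5.8, "claw": 0}, {"dx": -22.5, "dy": -37.2, "dz": -5.8, "claw": 0}, {"dx": -22.5, "dy": -37.2, "dz": -5.8, "claw": 0}, {"dx": -22.5, "dy": -37.2, "dz": -5.8, "claw": 0}])

```text
invalid input
```

play_rows(commands=[{"dx": -9.7, "dy": -16, "dz": -2.5, "claw": 0}, {"dx": -9.7, "dy": -16, "dz": -2.5, "claw": 0}, {"dx": -9.7, "dy": -16, "dz": -2.5, "claw": 0}, {"dx": -9.7, "dy": -16, "dz": -2.5, "claw": 0}, {"dx": -9.7, "dy": -16, "dz": -2.5, "claw": 0}])

```text
invalid input
```

Run:
```python
from h import *
go(.60,-.01,.30,90)
st=monitor.state();im=grab_frame('wrist');cv2.imwrite('pics/w1.png',im)
c=cam('wrist',st)
for P,col in [(circ(.674,-.0135,.05,.05),(0,0,255)),(circ(.671,-.011,.152,.017),(0,255,0))]:
    cv2.polylines(im,[proj(c,P).round().astype(int)],1,col,1)
cv2.imwrite('pics/w1o.png',im)
```

```text
t0.7 pos [0.375  0.362  0.2424] yaw90.0 w0.999 F [1.  1.3 0.8] j [ 0.63 -0.21  1.81 -0.    1.55 -0.95]
  dx,dy,dz [-22.46 -37.23  -5.72] rot [-0.002 -0.001  0.001] rows 8.8
```

View pics/w1o.png

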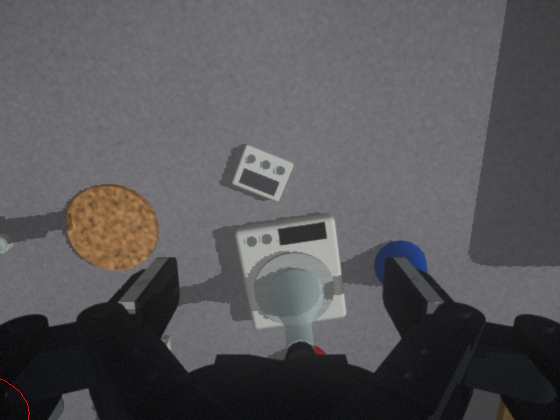

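The call needs all seven keys, so neither move was accepted. This picture still shows the pad (113,227) and the balance with the flask (290,285), which I can use for checks. Continuing.

play_rows(commands=[{"dx": -22.5, "dy": -37.2, "dz": -5.8, "rx": 0, "ry": 0, "rz": 0, "claw": 0}, {"dx": -22.5, "dy": -37.2, "dz": -5.8, "rx": 0, "ry": 0, "rz": 0, "claw": 0}, {"dx": -22.5, "dy": -37.2, "dz": -5.8, "rx": 0, "ry": 0, "rz": 0, "claw": 0}, {"dx": -22.5, "dy": -37.2, "dz": -5.8, "rx": 0, "ry": 0, "rz": 0, "claw": 0}, {"dx": -22.5, "dy": -37.2, "dz": -5.8, "rx": 0, "ry": 0, "rz": 0, "claw": 0}])

```text
time: 1.2
tool_pos: [0.5023, 0.1495, 0.2774]
tool_rot: [0.002, 0.003, 1.0, -0.003]
contact_force: [0.6, 1.1, -0.8]
gripper_width: 1.002
```

Run:
```python
from h import *
go(.60,-.01,.30,90)
```

```text
t1.2 pos [0.5023 0.1495 0.2774] yaw89.7 w1.002 F [ 0.6  1.1 -0.8] j [ 0.15 -0.22  1.76 -0.01  1.6  -1.41]
  dx,dy,dz [ -9.87 -15.91  -2.15] rot [-0.005  0.004 -0.006] rows 3.8
```

play_rows(commands=[{"dx": -9.9, "dy": -15.9, "dz": -2.2, "rx": 0, "ry": 0, "rz": 0, "claw": 0}, {"dx": -9.9, "dy": -15.9, "dz": -2.2, "rx": 0, "ry": 0, "rz": 0, "claw": 0}, {"dx": -9.9, "dy": -15.9, "dz": -2.2, "rx": 0, "ry": 0, "rz": 0, "claw": 0}, {"dx": -9.9, "dy": -15.9, "dz": -2.2, "rx": 0, "ry": 0, "rz": 0, "claw": 0}, {"dx": -9.9, "dy": -15.9, "dz": -2.2, "rx": 0, "ry": 0, "rz": 0, "claw": 0}])

```text
time: 1.7
tool_pos: [0.6018, -0.014, 0.3002]
tool_rot: [0.002, 0.006, 1.0, -0.003]
contact_force: [-0.4, 0.3, -1.0]
gripper_width: 1.001
```

Run:
```python
from h import *
go(.60,-.01,.30,90)
st=monitor.state();im=grab_frame('wrist');cv2.imwrite('pics/w2.png',im)
c=cam('wrist',st);print([x.tolist() for x in c])
for P,col in [(circ(.674,-.0135,.05,.05),(0,0,255)),(circ(.671,-.011,.152,.017),(0,255,0)),(rect(c,.671,-.011,.126,.1,.048,.048),(255,255,0))]:
    cv2.polylines(im,[proj(c,P).round().astype(int)],1,col,1)
cv2.imwrite('pics/w2o.png',im)
```

```text
t1.7 pos [ 0.6018 -0.014   0.3002] yaw89.4 w1.001 F [-0.4  0.3 -1. ] j [-0.14 -0.04  1.56 -0.01  1.62 -1.7 ]
  dx,dy,dz [0.19 0.4  0.02] rot [-0.006  0.004 -0.011] rows 0.1
[[[341.474653643414, 0.0, 280.62994560866616], [0.0, 341.474653643414, 205.64150994974514], [0.0, 0.0, 1.0]], [[0.010306327664420897, 0.9999278683945306, -0.006167464474727385], [0.9643806690759495, -0.008309220474924581, 0.2643877492769388], [0.26431743174202493, -0.00867265029114666, -0.9643967442988546]], [0.010237726596707469, -0.63816030631675, 0.3060356541345958]]
```

View pics/w2o.png

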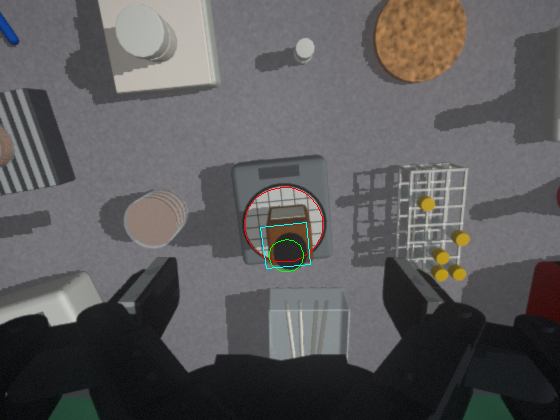

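Run:
```python
from h import *
im=cv2.imread('pics/w2.png');cv2.imwrite('pics/w2c.png',crop(im,225,150,120,130,5)[:600])
```

```text
(no output)
```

View pics/w2c.png

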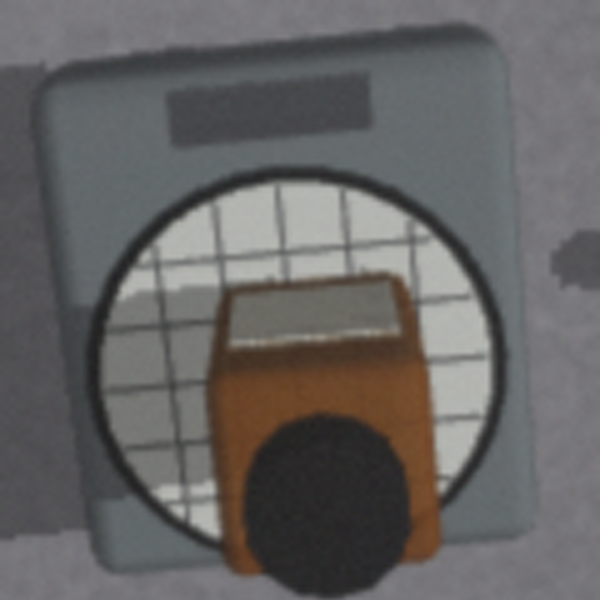

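Run:
```python
from h import *
K=np.array([[341.474653643414, 0.0, 280.62994560866616], [0.0, 341.474653643414, 205.64150994974514], [0.0, 0.0, 1.0]]);Rm=np.array([[0.010306327664420897, 0.9999278683945306, -0.006167464474727385], [0.9643806690759495, -0.008309220474924581, 0.2643877492769388], [0.26431743174202493, -0.00867265029114666, -0.9643967442988546]]);t=np.array([0.010237726596707469, -0.63816030631675, 0.3060356541345958])
c=(K,Rm,t);f=lambda p:((p[0]+.5)/5-.5+225,(p[1]+.5)/5-.5+150)
print('cap',pix2z(c,f((327,505)),.152))
for p,z in [((212,368),.126),((428,358),.126),((440,565),.126),((228,578),.126),((226,285),.05),((400,273),.05)]: print(pix2z(c,f(p),z).round(4))
im=cv2.imread('pics/w2.png')
big=cv2.resize(im,None,fx=5,fy=5,interpolation=cv2.INTER_CUBIC)
def dr(P,col): cv2.polylines(big,[(((proj(c,P)+.5)*5-.5)).round().astype(int)],1,col,1)
x,y,yaw=.668,-.011,-.02+.09
dr(circ(x,y,.152,.017),(0,255,0));dr(rect(c,x,y,.122,yaw,.048,.048),(255,255,0));dr(rect(c,x,y,.05,yaw,.048,.048),(255,0,255));dr(circ(.674,-.0135,.05,.05),(0,0,255))
cv2.imwrite('pics/w2d.png',big[750:1350,1125:1725])
```

```text
cap [ 0.66580161 -0.00695689  0.152     ]
[ 0.6459 -0.0303  0.126 ]
[0.6441 0.0146 0.126 ]
[0.6908 0.0178 0.126 ]
[ 0.6935 -0.0279  0.126 ]
[ 0.649  -0.0302  0.05  ]
[0.6463 0.0135 0.05  ]
```

View pics/w2d.png

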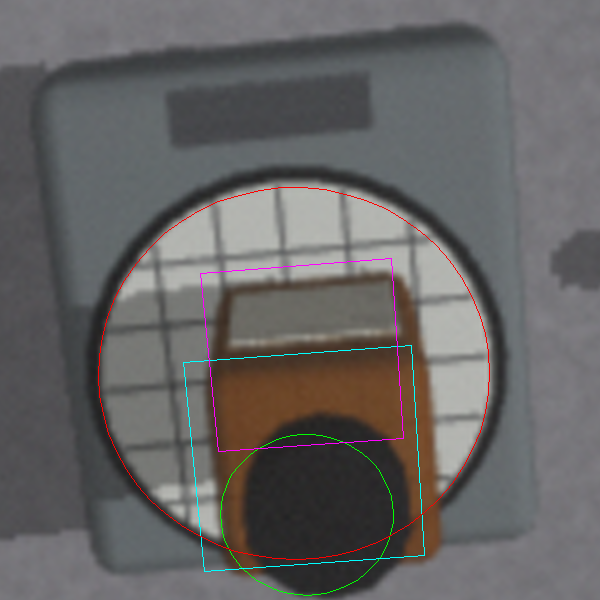

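The disc overlay fits. The bottle is at about (0.669, -0.0075), turned about 3°, and its cap is at (288,250) in the wrist picture. Next I move above it and descend.

Run:
```python
from h import *
go(.669,-.0075,.20,93)
```

```text
t1.8 pos [ 0.6008 -0.0118  0.2999] yaw89.5 w1.005 F [-0.2 -0.1 -0.6] j [-0.14 -0.04  1.56 -0.    1.62 -1.7 ]
  dx,dy,dz [-6.79  0.54 10.01] rot [-0.005  0.002 -0.062] rows 2.4
```

play_rows(commands=[{"dx": -6.8, "dy": 0.5, "dz": 10, "rx": -0.005, "ry": 0.002, "rz": -0.062, "claw": 0}, {"dx": -6.8, "dy": 0.5, "dz": 10, "rx": -0.005, "ry": 0.002, "rz": -0.062, "claw": 0}, {"dx": -6.8, "dy": 0.5, "dz": 10, "rx": -0.005, "ry": 0.002, "rz": -0.062, "claw": 0}, {"dx": -6.8, "dy": 0.5, "dz": 10, "rx": -0.005, "ry": 0.002, "rz": -0.062, "claw": 0}, {"dx": -6.8, "dy": 0.5, "dz": 10, "rx": -0.005, "ry": 0.002, "rz": -0.062, "claw": 0}])

```text
time: 2.25
tool_pos: [0.6684, -0.0067, 0.2]
tool_rot: [-0.0, -0.027, 1.0, 0.0]
contact_force: [0.1, 0.2, 0.6]
gripper_width: 1.001
```

Run:
```python
from h import *
go(.669,-.0075,.087,93)
im=grab_frame('side');cv2.imwrite('pics/d2.png',crop(im,220,90,200,150,4))
im=grab_frame('wrist');cv2.imwrite('pics/w3.png',im)
```

```text
t2.2 pos [ 0.6684 -0.0067  0.2   ] yaw93.1 w1.001 F [0.1 0.2 0.6] j [-0.12  0.16  1.51  0.    1.47 -1.75]
  dx,dy,dz [-0.06 -0.08 11.3 ] rot [ 0.    -0.001  0.002] rows 2.3
```

View pics/d2.png

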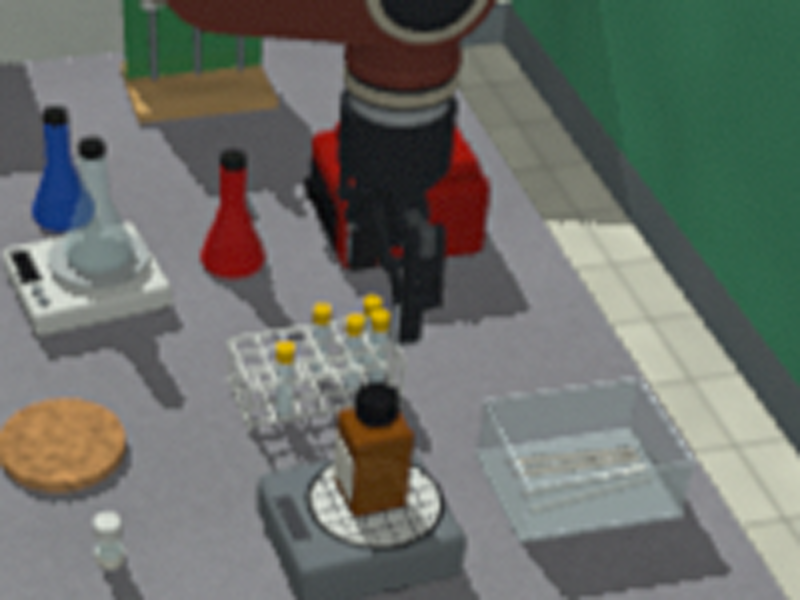

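View pics/w3.png

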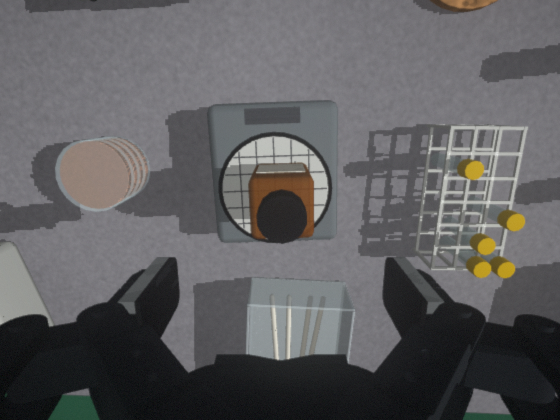

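Run:
```python
from h import *
st=monitor.state();c=cam('wrist',st)
print(st['tool_pos'],proj(cam('side'),st['tool_pos']),proj(c,st['tool_pos']))
print(pix2z(c,(282,216),.152),pix2z(c,(276,188),.05))
for p in [(249,179),(313,178),(315,240),(252,241)]:print(pix2z(c,p,.126))
```

```text
[ 0.66940519 -0.00729463  0.20255923] [[314.63527926 175.29280127]] [[281.58706665 247.95377944]]
[ 0.66771013 -0.00699518  0.152     ] [ 0.6715743 -0.0121056  0.05     ]
[ 0.64936699 -0.03153179  0.126     ]
[0.64615089 0.01405806 0.126     ]
[0.69311693 0.01930733 0.126     ]
[ 0.69649826 -0.02786226  0.126     ]
```

The wrist view confirms it: the cap measures (0.668, -0.007), within 2 mm of the TCP axis. Descending.

play_rows(commands=[{"dx": 0, "dy": 0, "dz": 5, "rx": 0, "ry": 0, "rz": -0.01, "claw": 0}, {"dx": 0, "dy": 0, "dz": 9, "rx": 0, "ry": 0, "rz": -0.01, "claw": 0}, {"dx": 0, "dy": 0, "dz": 11.4, "rx": 0, "ry": 0, "rz": -0.01, "claw": 0}, {"dx": 0, "dy": 0, "dz": 11.4, "rx": 0, "ry": 0, "rz": -0.01, "claw": 0}, {"dx": 0, "dy": 0, "dz": 11.4, "rx": 0, "ry": 0, "rz": -0.01, "claw": 0}])

```text
time: 2.85
tool_pos: [0.6707, -0.0073, 0.0909]
tool_rot: [0.003, -0.032, 0.999, -0.0]
contact_force: [-0.1, -0.3, -0.2]
gripper_width: 0.999
```

Run:
```python
from h import *
go(.669,-.0075,.087,93.5)
im=grab_frame('wrist');cv2.imwrite('pics/w4.png',im)
```

```text
t2.9 pos [ 0.6707 -0.0073  0.0909] yaw93.7 w0.999 F [-0.1 -0.3 -0.2] j [-0.12  0.25  1.6   0.    1.29 -1.76]
  dx,dy,dz [ 0.17 -0.01  0.39] rot [-0.001  0.006  0.003] rows 0.1
```

View pics/w4.png

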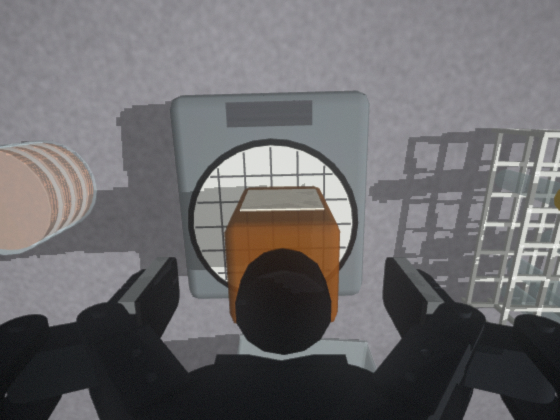

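The bottle sits centred between the pads. Closing.

play_rows(commands=[{"dx": 0, "dy": 0, "dz": 0.3, "rx": 0, "ry": 0, "rz": 0, "claw": 0}, {"dx": 0, "dy": 0, "dz": 0.3, "rx": 0, "ry": 0, "rz": 0, "claw": 1}, {"dx": 0, "dy": 0, "dz": 0.3, "rx": 0, "ry": 0, "rz": 0, "claw": 1}, {"dx": 0, "dy": 0, "dz": 0.3, "rx": 0, "ry": 0, "rz": 0, "claw": 1}, {"dx": 0, "dy": 0, "dz": 0.3, "rx": 0, "ry": 0, "rz": 0, "claw": 1}])

```text
time: 3.4
tool_pos: [0.6725, -0.0072, 0.0905]
tool_rot: [0.005, -0.032, 0.999, -0.0]
contact_force: [-0.3, 1.4, 3.9]
gripper_width: 0.544
```

play_rows(commands=[{"dx": 0, "dy": 0, "dz": 0, "rx": 0, "ry": 0, "rz": 0, "claw": 1}, {"dx": 0, "dy": 0, "dz": 0, "rx": 0, "ry": 0, "rz": 0, "claw": 1}, {"dx": 0, "dy": 0, "dz": 0, "rx": 0, "ry": 0, "rz": 0, "claw": 1}, {"dx": 0, "dy": 0, "dz": 0, "rx": 0, "ry": 0, "rz": 0, "claw": 1}])

```text
time: 3.8
tool_pos: [0.6725, -0.0072, 0.0905]
tool_rot: [0.005, -0.032, 0.999, -0.0]
contact_force: [-1.0, -0.1, 1.2]
gripper_width: 0.544
```

Run:
```python
from h import *
go(.669,-.0075,.20,93.5)
```

```text
t3.8 pos [ 0.6725 -0.0072  0.0905] yaw93.7 w0.544 F [-1.  -0.1  1.2] j [-0.12  0.25  1.6   0.    1.28 -1.76]
  dx,dy,dz [  0.23  -0.02 -10.96] rot [-0.001  0.011  0.003] rows 2.2
```

The bottle is held at a width of 46 mm. Lifting, with the pad position refined from the earlier wrist picture.

play_rows(commands=[{"dx": 0, "dy": 0, "dz": -3, "rx": 0, "ry": 0, "rz": 0, "claw": 1}, {"dx": 0, "dy": 0, "dz": -7, "rx": 0, "ry": 0, "rz": 0, "claw": 1}, {"dx": 0, "dy": 0, "dz": -11, "rx": 0, "ry": 0, "rz": 0, "claw": 1}, {"dx": 0, "dy": 0, "dz": -11, "rx": 0, "ry": 0, "rz": 0, "claw": 1}])

```text
time: 4.2
tool_pos: [0.6747, -0.0077, 0.2079]
tool_rot: [0.011, -0.032, 0.999, -0.001]
contact_force: [1.1, 0.2, -1.4]
gripper_width: 0.54
```

Run:
```python
from h import *
go(.450,.152,.20,93.5)
st=dict(tool_pos=np.array([.375,.362,.2424]),tool_rot=np.array([0,0,1,-.001]))
c=cam('wrist',st)
im=cv2.imread('pics/w1.png');hs=cv2.cvtColor(im,cv2.COLOR_BGR2HSV)
def pad(im,c,roi):
    hs=cv2.cvtColor(im,cv2.COLOR_BGR2HSV)
    m=cv2.inRange(hs,(5,90,80),(20,255,255));k=np.zeros_like(m);k[roi]=m[roi]
    cs=cv2.findContours(k,0,2)[0];ct=max(cs,key=cv2.contourArea);e=cv2.fitEllipse(cv2.convexHull(ct));print(e,pix2z(c,e[0],.012))
pad(im,c,np.s_[150:300,40:170])
```

```text
t4.2 pos [ 0.6747 -0.0077  0.2079] yaw93.7 w0.540 F [ 1.1  0.2 -1.4] j [-0.12  0.15  1.51  0.    1.46 -1.76]
  dx,dy,dz [21.42 17.37  0.26] rot [-0.004  0.022  0.003] rows 5.5
((111.96542358398438, 226.91339111328125), (83.61653900146484, 94.04351806640625), 113.40897369384766) [0.44181604 0.15570853 0.012     ]
```

play_rows(commands=[{"dx": 21.4, "dy": 17.4, "dz": 0.5, "rx": -0.004, "ry": 0.022, "rz": 0, "claw": 1}, {"dx": 21.4, "dy": 17.4, "dz": 0.5, "rx": -0.004, "ry": 0.022, "rz": 0, "claw": 1}, {"dx": 21.4, "dy": 17.4, "dz": 0.5, "rx": -0.004, "ry": 0.022, "rz": 0, "claw": 1}, {"dx": 21.4, "dy": 17.4, "dz": 0.5, "rx": -0.004, "ry": 0.022, "rz": 0, "claw": 1}, {"dx": 21.4, "dy": 17.4, "dz": 0.5, "rx": -0.004, "ry": 0.022, "rz": 0, "claw": 1}])

```text
time: 4.7
tool_pos: [0.4658, 0.1396, 0.1953]
tool_rot: [-0.002, -0.031, 1.0, 0.0]
contact_force: [-1.1, 0.6, -0.7]
gripper_width: 0.541
```

Run:
```python
from h import *
go(.450,.152,.12,93.5)
```

```text
t4.7 pos [0.4658 0.1396 0.1953] yaw93.6 w0.541 F [-1.1  0.6 -0.7] j [ 0.14 -0.28  1.94  0.    1.48 -1.5 ]
  dx,dy,dz [1.48 1.34 7.54] rot [ 0.    -0.003  0.002] rows 1.6
```

play_rows(commands=[{"dx": 1.5, "dy": 1.3, "dz": 4, "rx": 0, "ry": 0, "rz": 0, "claw": 1}, {"dx": 1.5, "dy": 1.3, "dz": 7.5, "rx": 0, "ry": 0, "rz": 0, "claw": 1}, {"dx": 1.5, "dy": 1.3, "dz": 7.5, "rx": 0, "ry": 0, "rz": 0, "claw": 1}, {"dx": 1.5, "dy": 1.3, "dz": 7.5, "rx": 0, "ry": 0, "rz": 0, "claw": 1}])

```text
time: 5.1
tool_pos: [0.4489, 0.1513, 0.1192]
tool_rot: [-0.003, -0.031, 1.0, -0.0]
contact_force: [-0.0, 0.3, -2.1]
gripper_width: 0.54
```

Run:
```python
from h import *
go(.450,.152,.055,93.5)
im=grab_frame('side');cv2.imwrite('pics/d3.png',crop(im,150,80,200,150,4))
```

```text
t5.1 pos [0.4489 0.1513 0.1192] yaw93.6 w0.540 F [-0.   0.3 -2.1] j [ 0.17 -0.24  2.04  0.    1.35 -1.47]
  dx,dy,dz [-0.15  0.06  6.42] rot [-0.    -0.006  0.002] rows 1.3
```

View pics/d3.png

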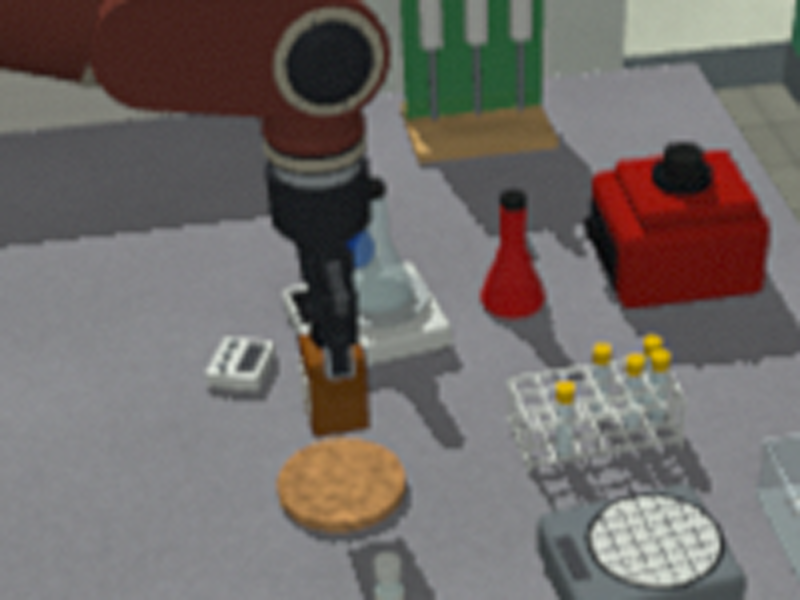

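The bottle hangs upright above the pad, and the counter is empty. Lowering.

play_rows(commands=[{"dx": -0.1, "dy": 0.1, "dz": 3.5, "rx": 0, "ry": -0.006, "rz": 0, "claw": 1}, {"dx": -0.1, "dy": 0.1, "dz": 6, "rx": 0, "ry": -0.006, "rz": 0, "claw": 1}, {"dx": -0.1, "dy": 0.1, "dz": 6.5, "rx": 0, "ry": -0.006, "rz": 0, "claw": 1}, {"dx": -0.1, "dy": 0.1, "dz": 6.5, "rx": 0, "ry": -0.006, "rz": 0, "claw": 1}, {"dx": -0.1, "dy": 0.1, "dz": 6.5, "rx": 0, "ry": -0.006, "rz": 0, "claw": 1}])

```text
time: 5.65
tool_pos: [0.4534, 0.1526, 0.0585]
tool_rot: [0.004, -0.031, 1.0, 0.0]
contact_force: [-0.3, 0.1, -2.3]
gripper_width: 0.545
```

Run:
```python
from h import *
go(.450,.152,.0525,93.5)
```

```text
t5.7 pos [0.4534 0.1526 0.0585] yaw93.6 w0.545 F [-0.3  0.1 -2.3] j [ 0.17 -0.16  2.09 -0.    1.21 -1.46]
  dx,dy,dz [ 0.34 -0.04  0.6 ] rot [0.001 0.007 0.001] rows 0.1
```

play_rows(commands=[{"dx": 0.3, "dy": 0, "dz": 0.5, "rx": 0, "ry": 0.007, "rz": 0, "claw": 1}, {"dx": 0.3, "dy": 0, "dz": 0.5, "rx": 0, "ry": 0.007, "rz": 0, "claw": 1}, {"dx": 0.3, "dy": 0, "dz": 0.5, "rx": 0, "ry": 0.007, "rz": 0, "claw": 1}])

```text
time: 5.95
tool_pos: [0.4509, 0.1525, 0.0542]
tool_rot: [0.001, -0.031, 1.0, 0.0]
contact_force: [-0.4, -0.6, -2.3]
gripper_width: 0.542
```

Run:
```python
from h import *
go(.450,.152,.0525,93.5)
```

```text
t6.0 pos [0.4509 0.1525 0.0542] yaw93.6 w0.542 F [-0.4 -0.6 -2.3] j [ 0.17 -0.16  2.09  0.    1.21 -1.46]
  dx,dy,dz [ 0.09 -0.05  0.17] rot [0.001 0.001 0.001] rows 0.0
```

play_rows(commands=[{"dx": 0, "dy": 0, "dz": 0.15, "rx": 0, "ry": 0, "rz": 0, "claw": 1}, {"dx": 0, "dy": 0, "dz": 0.3, "rx": 0, "ry": 0, "rz": 0, "claw": 1}, {"dx": 0, "dy": 0, "dz": 0.3, "rx": 0, "ry": 0, "rz": 0, "claw": 1}])

```text
time: 6.25
tool_pos: [0.4515, 0.1527, 0.0526]
tool_rot: [0.001, -0.031, 1.0, 0.0]
contact_force: [-2.7, 0.4, 4.8]
gripper_width: 0.54
```

Contact: the force rose to +4.8 N. Opening, then retreating.

play_rows(commands=[{"dx": 0, "dy": 0, "dz": 0, "rx": 0, "ry": 0, "rz": 0, "claw": 0}, {"dx": 0, "dy": 0, "dz": 0, "rx": 0, "ry": 0, "rz": 0, "claw": 0}, {"dx": 0, "dy": 0, "dz": 0, "rx": 0, "ry": 0, "rz": 0, "claw": 0}, {"dx": 0, "dy": 0, "dz": 0, "rx": 0, "ry": 0, "rz": 0, "claw": 0}])

```text
time: 6.65
tool_pos: [0.4515, 0.1527, 0.0526]
tool_rot: [0.001, -0.031, 1.0, 0.0]
contact_force: [0.2, -0.1, 0.1]
gripper_width: 1.0
```

Run:
```python
from h import *
go(.450,.152,.20,93.5)
```

```text
t6.7 pos [0.4515 0.1527 0.0526] yaw93.6 w1.000 F [ 0.2 -0.1  0.1] j [ 0.17 -0.16  2.09  0.    1.21 -1.46]
  dx,dy,dz [  0.12  -0.05 -14.74] rot [0.001 0.002 0.001] rows 2.9
```

play_rows(commands=[{"dx": 0, "dy": 0, "dz": -5, "rx": 0, "ry": 0, "rz": 0, "claw": 0}, {"dx": 0, "dy": 0, "dz": -10, "rx": 0, "ry": 0, "rz": 0, "claw": 0}, {"dx": 0, "dy": 0, "dz": -16, "rx": 0, "ry": 0, "rz": 0, "claw": 0}, {"dx": 0, "dy": 0, "dz": -16, "rx": 0, "ry": 0, "rz": 0, "claw": 0}])

```text
time: 7.05
tool_pos: [0.4546, 0.1532, 0.2203]
tool_rot: [0.007, -0.031, 0.999, 0.001]
contact_force: [0.4, 0.4, 0.9]
gripper_width: 0.998
```

Run:
```python
from h import *
go(.50,-.37,.24,90)
im=grab_frame('side');cv2.imwrite('pics/d4.png',crop(im,190,110,200,150,4))
```

```text
t7.0 pos [0.4546 0.1532 0.2203] yaw93.6 w0.998 F [0.4 0.4 0.9] j [ 0.17 -0.32  1.94  0.    1.51 -1.46]
  dx,dy,dz [ -1.31 -52.5   -2.06] rot [0.003 0.014 0.062] rows 10.5
```

View pics/d4.png

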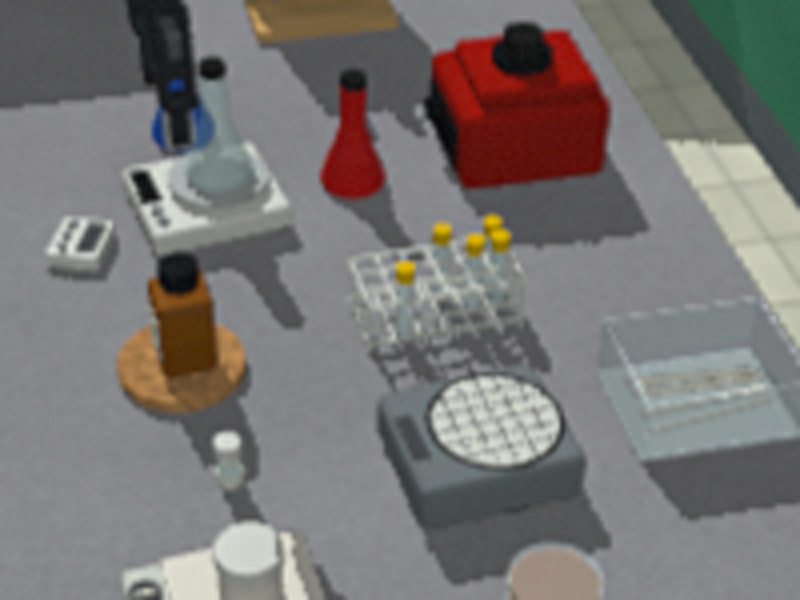

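The bottle stands upright on the pad at (182,330) in the crop. Heading to the dish.

play_rows(commands=[{"dx": -1.3, "dy": -52.5, "dz": -2, "rx": 0, "ry": 0.014, "rz": 0.062, "claw": 0}, {"dx": -1.3, "dy": -52.5, "dz": -2, "rx": 0, "ry": 0.014, "rz": 0.062, "claw": 0}, {"dx": -1.3, "dy": -52.5, "dz": -2, "rx": 0, "ry": 0.014, "rz": 0.062, "claw": 0}, {"dx": -1.3, "dy": -52.5, "dz": -2, "rx": 0, "ry": 0.014, "rz": 0.062, "claw": 0}, {"dx": -1.3, "dy": -52.5, "dz": -2, "rx": 0, "ry": 0.014, "rz": 0.062, "claw": 0}])

```text
time: 7.6
tool_pos: [0.4731, -0.0977, 0.2227]
tool_rot: [-0.002, -0.0, 1.0, 0.002]
contact_force: [1.0, 0.3, 0.3]
gripper_width: 1.004
```

Run:
```python
from h import *
go(.50,-.37,.24,90)
```

```text
t7.6 pos [ 0.4731 -0.0977  0.2227] yaw90.0 w1.004 F [1.  0.3 0.3] j [-0.36 -0.3   1.91  0.    1.53 -1.93]
  dx,dy,dz [ -2.68 -27.22  -1.83] rot [ 0.003 -0.004  0.   ] rows 5.5
```

play_rows(commands=[{"dx": -2.7, "dy": -27.2, "dz": -1.8, "rx": 0, "ry": 0, "rz": 0, "claw": 0}, {"dx": -2.7, "dy": -27.2, "dz": -1.8, "rx": 0, "ry": 0, "rz": 0, "claw": 0}, {"dx": -2.7, "dy": -27.2, "dz": -1.8, "rx": 0, "ry": 0, "rz": 0, "claw": 0}, {"dx": -2.7, "dy": -27.2, "dz": -1.8, "rx": 0, "ry": 0, "rz": 0, "claw": 0}, {"dx": -2.7, "dy": -27.2, "dz": -1.8, "rx": 0, "ry": 0, "rz": 0, "claw": 0}])

```text
time: 8.1
tool_pos: [0.497, -0.3462, 0.2358]
tool_rot: [-0.003, 0.0, 1.0, 0.003]
contact_force: [1.4, -0.0, 0.7]
gripper_width: 0.999
```

play_rows(commands=[{"dx": 0, "dy": -2.2, "dz": 0, "rx": 0, "ry": 0, "rz": 0, "claw": 0}, {"dx": 0, "dy": -2.2, "dz": 0, "rx": 0, "ry": 0, "rz": 0, "claw": 0}, {"dx": 0, "dy": -2.2, "dz": 0, "rx": 0, "ry": 0, "rz": 0, "claw": 0}])

```text
time: 8.4
tool_pos: [0.4962, -0.3677, 0.2332]
tool_rot: [-0.004, 0.001, 1.0, 0.004]
contact_force: [-0.5, 0.6, -1.1]
gripper_width: 1.003
```

Run:
```python
from h import *
go(.571,-.37,.15,90)
st=monitor.state();im=grab_frame('wrist');cv2.imwrite('pics/w5.png',im)
c=cam('wrist',st);np.save('w5.npy',np.r_[st['tool_pos'],st['tool_rot']])
big=cv2.resize(im,None,fx=3,fy=3,interpolation=cv2.INTER_CUBIC)
def dr(P,col): cv2.polylines(big,[(((proj(c,P)+.5)*3-.5)).round().astype(int)],1,col,1)
dr(circ(.571,-.371,.064,.03),(0,255,0));dr(rect(c,.571,-.3665,.04,.155,.12,.12),(255,255,0))
dr(rect(c,.4555,-.154,.05,.09,.104,.112),(255,0,255))
cv2.imwrite('pics/w5o.png',big[240:840,420:1220])
```

```text
t8.4 pos [ 0.4962 -0.3677  0.2332] yaw89.9 w1.003 F [-0.5  0.6 -1.1] j [-0.76  0.03  1.6   0.    1.53 -2.33]
  dx,dy,dz [-7.55 -0.29  8.26] rot [ 0.009 -0.009 -0.001] rows 2.2
```

View pics/w5o.png

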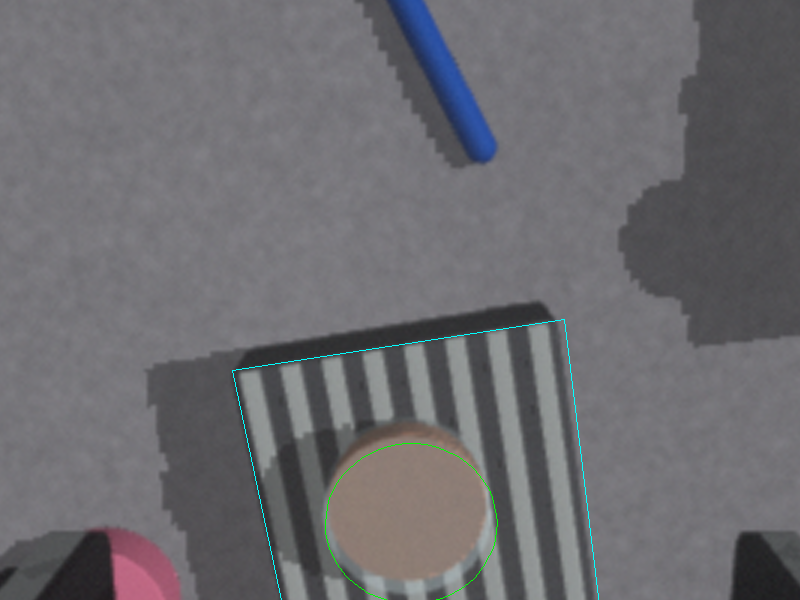

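View pics/w5.png

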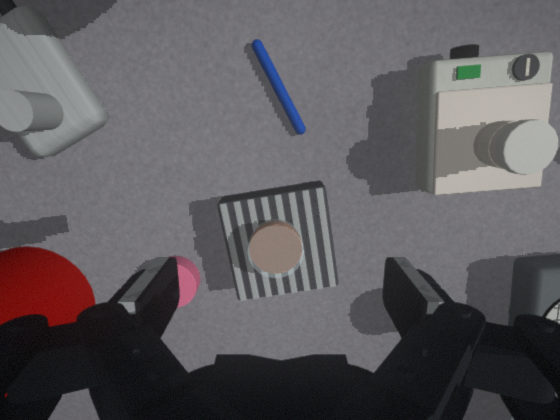

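The grate overlay fits and the dish is at about (0.5705, -0.371). Moving above it, turned to line up with the stand.

Run:
```python
from h import *
go(.5705,-.371,.13,97)
```

```text
t8.4 pos [ 0.4965 -0.3671  0.2339] yaw90.0 w0.995 F [-0.2 -0.2 -0. ] j [-0.76  0.03  1.6   0.    1.53 -2.33]
  dx,dy,dz [-7.48 -0.47 10.33] rot [ 0.008 -0.007 -0.122] rows 2.6
```

play_rows(commands=[{"dx": -7.5, "dy": -0.5, "dz": 10.3, "rx": 0.008, "ry": -0.007, "rz": -0.122, "claw": 0}, {"dx": -7.5, "dy": -0.5, "dz": 10.3, "rx": 0.008, "ry": -0.007, "rz": -0.122, "claw": 0}, {"dx": -7.5, "dy": -0.5, "dz": 10.3, "rx": 0.008, "ry": -0.007, "rz": -0.122, "claw": 0}, {"dx": -7.5, "dy": -0.5, "dz": 10.3, "rx": 0.008, "ry": -0.007, "rz": -0.122, "claw": 0}, {"dx": -7.5, "dy": -0.5, "dz": 10.3, "rx": 0.008, "ry": -0.007, "rz": -0.122, "claw": 0}])

```text
time: 8.95
tool_pos: [0.5706, -0.3699, 0.1301]
tool_rot: [-0.001, -0.062, 0.998, 0.001]
contact_force: [0.7, 0.4, -0.8]
gripper_width: 1.001
```

Run:
```python
from h import *
go(.5705,-.371,.043,97)
st=monitor.state();im=grab_frame('wrist')
c=cam('wrist',st)
big=cv2.resize(im,None,fx=3,fy=3,interpolation=cv2.INTER_CUBIC)
def dr(P,col): cv2.polylines(big,[(((proj(c,P)+.5)*3-.5)).round().astype(int)],1,col,1)
dr(circ(.5705,-.371,.064,.03),(0,255,0));dr(circ(.5705,-.371,.04,.03),(0,255,255));dr(rect(c,.571,-.3665,.04,.155,.12,.12),(255,255,0))
cv2.imwrite('pics/w6o.png',big[300:900,420:1220])
```

```text
t8.9 pos [ 0.5706 -0.3699  0.1301] yaw97.1 w1.001 F [ 0.7  0.4 -0.8] j [-0.68  0.24  1.54 -0.    1.36 -2.38]
  dx,dy,dz [ 0.01 -0.12  8.71] rot [ 0.001 -0.002  0.002] rows 1.7
```

View pics/w6o.png

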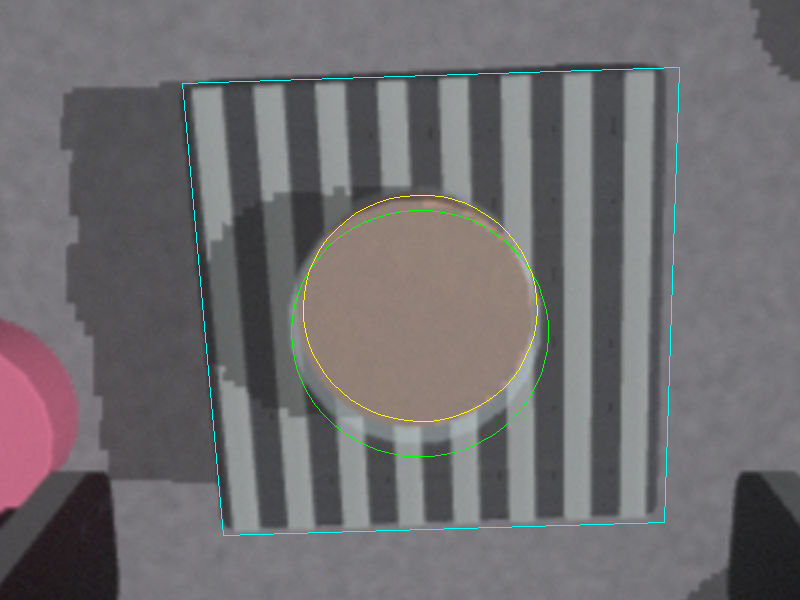

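The dish outline is about 2–3 mm nearer the base than my overlay, so I take (0.568, -0.372). Descending.

play_rows(commands=[{"dx": 0.2, "dy": -0.2, "dz": 4, "rx": 0, "ry": 0, "rz": 0, "claw": 0}, {"dx": 0.2, "dy": -0.2, "dz": 7, "rx": 0, "ry": 0, "rz": 0, "claw": 0}, {"dx": 0.2, "dy": -0.2, "dz": 8, "rx": 0, "ry": 0, "rz": 0, "claw": 0}, {"dx": 0.2, "dy": -0.2, "dz": 8, "rx": 0, "ry": 0, "rz": 0, "claw": 0}])

```text
time: 9.4
tool_pos: [0.5686, -0.3729, 0.052]
tool_rot: [-0.0, -0.061, 0.998, -0.0]
contact_force: [0.2, 0.7, 0.7]
gripper_width: 1.004
```

Run:
```python
from h import *
go(.568,-.372,.043,97)
st=monitor.state();im=grab_frame('wrist');cv2.imwrite('pics/w7.png',im)
```

```text
t9.4 pos [ 0.5686 -0.3729  0.052 ] yaw97.0 w1.004 F [0.2 0.7 0.7] j [-0.69  0.31  1.59 -0.    1.24 -2.38]
  dx,dy,dz [0.05 0.1  0.9 ] rot [-0.    -0.     0.001] rows 0.2
```

View pics/w7.png

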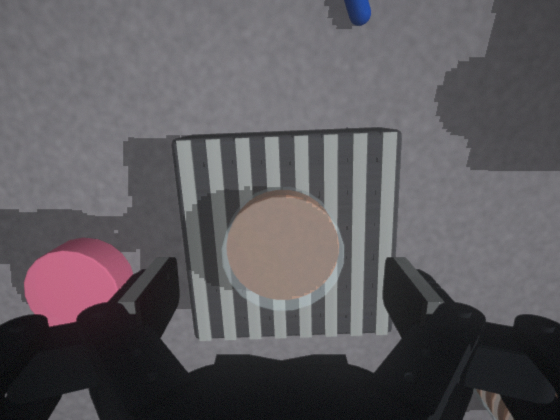

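play_rows(commands=[{"dx": 0, "dy": 0.1, "dz": 0.9, "rx": 0, "ry": 0, "rz": 0, "claw": 0}, {"dx": 0, "dy": 0.1, "dz": 0.9, "rx": 0, "ry": 0, "rz": 0, "claw": 0}, {"dx": 0, "dy": 0.1, "dz": 0.9, "rx": 0, "ry": 0, "rz": 0, "claw": 0.2}, {"dx": 0, "dy": 0.1, "dz": 0.9, "rx": 0, "ry": 0, "rz": 0, "claw": 0.2}])

```text
time: 9.85
tool_pos: [0.5699, -0.373, 0.0455]
tool_rot: [0.001, -0.061, 0.998, -0.001]
contact_force: [0.6, 0.5, -0.2]
gripper_width: 0.802
```

Run:
```python
from h import *
go(.568,-.372,.043,97)
st=monitor.state();c=cam('wrist',st);print(proj(c,np.array([[.568,-.372,.064],[.568,-.372,.04]])))
im=grab_frame('wrist');cv2.imwrite('pics/w8.png',im)
im=grab_frame('side');cv2.imwrite('pics/d8.png',crop(im,220,220,200,150,4))
```

```text
t9.8 pos [ 0.5699 -0.373   0.0455] yaw97.0 w0.802 F [ 0.6  0.5 -0.2] j [-0.69  0.32  1.6  -0.    1.22 -2.38]
  dx,dy,dz [0.18 0.12 0.25] rot [-0.003  0.003  0.001] rows 0.1
[[284.0244706  259.78582286]
 [283.72644532 240.88570591]]
```

View pics/w8.png

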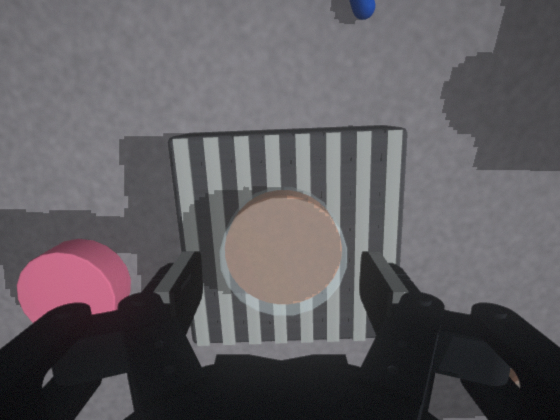

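View pics/d8.png

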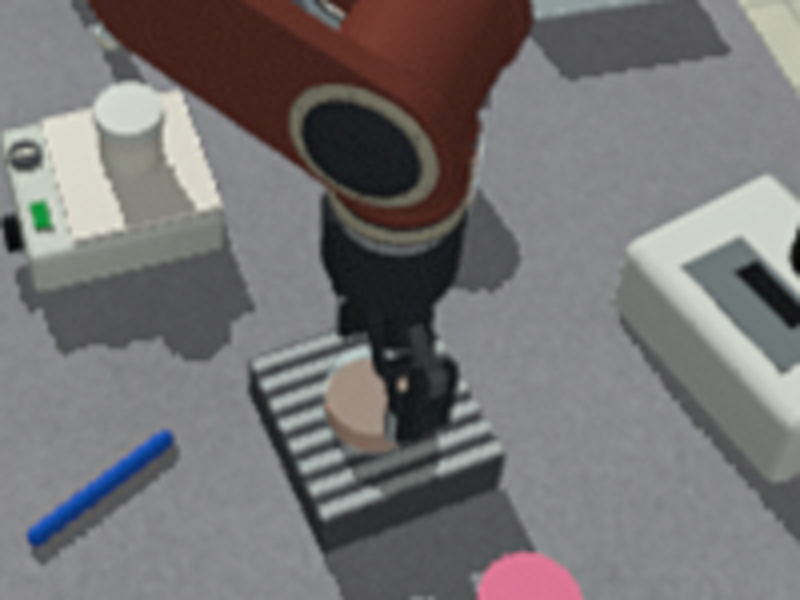

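The dish's rim is centred about row 252, where 260 was expected, so it is about 4 mm nearer the base than the jaws. I'll shift dx +0.4 and close.

play_rows(commands=[{"dx": 0.5, "dy": 0.1, "dz": 0.2, "rx": 0, "ry": 0.003, "rz": 0, "claw": 0.2}, {"dx": 0.5, "dy": 0.1, "dz": 0.3, "rx": 0, "ry": 0.003, "rz": 0, "claw": 0.2}, {"dx": 0.5, "dy": 0.1, "dz": 0.3, "rx": 0, "ry": 0.003, "rz": 0, "claw": 0.2}, {"dx": 0.5, "dy": 0.1, "dz": 0.3, "rx": 0, "ry": 0.003, "rz": 0, "claw": 0.2}])

```text
time: 10.35
tool_pos: [0.5646, -0.3724, 0.042]
tool_rot: [-0.0, -0.061, 0.998, -0.001]
contact_force: [0.5, -0.3, 0.4]
gripper_width: 0.8
```

Run:
```python
from h import *
go(.565,-.372,.043,97)
```

```text
t10.3 pos [ 0.5646 -0.3724  0.042 ] yaw97.0 w0.800 F [ 0.5 -0.3  0.4] j [-0.69  0.32  1.61 -0.    1.22 -2.38]
  dx,dy,dz [-0.05  0.04 -0.1 ] rot [-0.003 -0.001  0.001] rows 0.0
```

play_rows(commands=[{"dx": 0, "dy": 0, "dz": 0, "rx": 0, "ry": 0, "rz": 0, "claw": 0.3}, {"dx": 0, "dy": 0, "dz": 0, "rx": 0, "ry": 0, "rz": 0, "claw": 0.4}, {"dx": 0, "dy": 0, "dz": 0, "rx": 0, "ry": 0, "rz": 0, "claw": 1}, {"dx": 0, "dy": 0, "dz": 0, "rx": 0, "ry": 0, "rz": 0, "claw": 1}, {"dx": 0, "dy": 0, "dz": 0, "rx": 0, "ry": 0, "rz": 0, "claw": 1}])

```text
time: 10.85
tool_pos: [0.5652, -0.3721, 0.043]
tool_rot: [0.0, -0.061, 0.998, -0.001]
contact_force: [0.2, 1.7, 3.7]
gripper_width: 0.095
```

Run:
```python
from h import *
go(.565,-.372,.17,97)
st=monitor.state();c=cam('wrist',st);print(proj(c,np.array([[.565,-.372,.064],[.565,-.372,.04]])))
im=grab_frame('wrist');cv2.imwrite('pics/w9.png',im)
```

```text
t10.8 pos [ 0.5652 -0.3721  0.043 ] yaw97.0 w0.095 F [0.2 1.7 3.7] j [-0.69  0.32  1.61 -0.    1.22 -2.38]
  dx,dy,dz [ 1.00e-02 -2.00e-02 -1.27e+01] rot [-0.002  0.     0.001] rows 2.5
[[281.66210655 265.26085623]
 [281.6191933  245.54641461]]
```

View pics/w9.png

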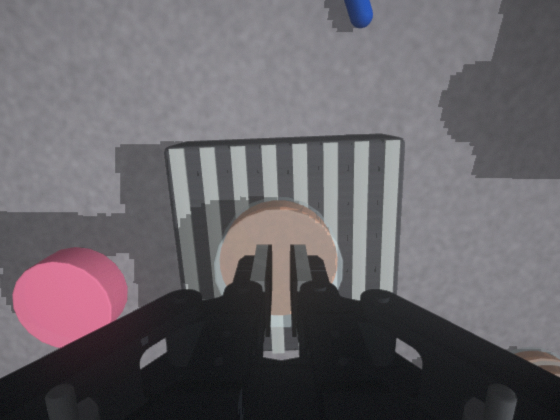

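The fingers closed nearly fully (width 0.095), so the dish was not gripped. Looking from the side before moving.

Run:
```python
from h import *
im=grab_frame('side');cv2.imwrite('pics/d9.png',crop(im,250,270,130,100,6))
im=grab_frame('scene');cv2.imwrite('pics/s9.png',crop(im,90,170,130,100,6))
print(monitor.state()['gripper_width'],monitor.state()['contact_force'])
```

```text
0.0008716277895451913 [0.00523903 3.62811036 5.05150885]
```

View pics/d9.png

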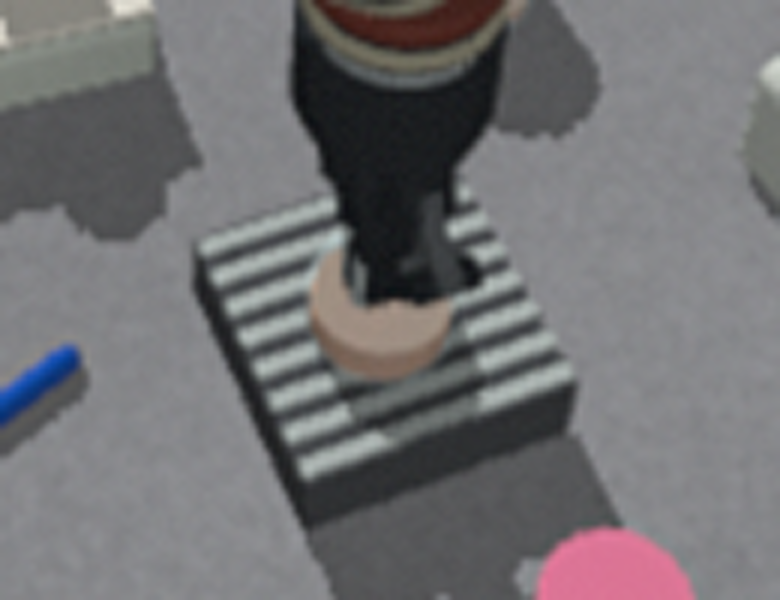

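View pics/s9.png

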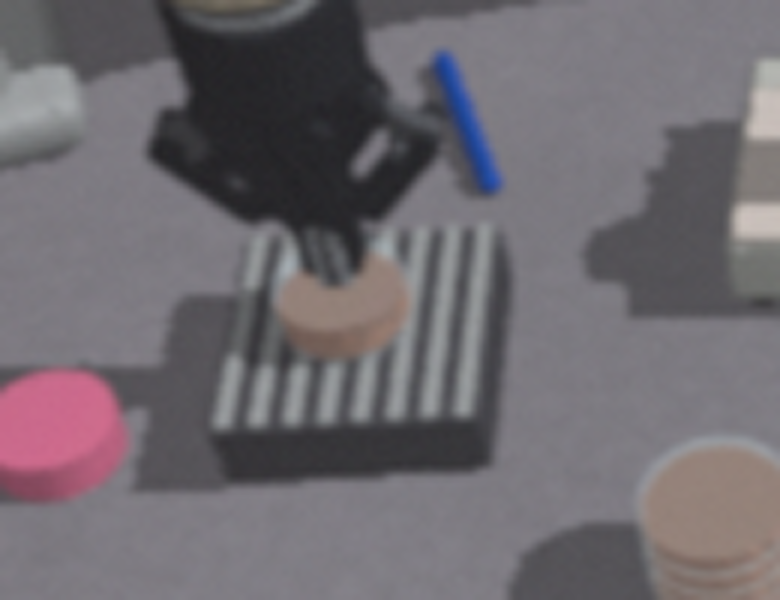

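Run:
```python
from h import *
S=cam('scene');D=cam('side');st=monitor.state();print(st['tool_pos'])
for z in(.035,.043,.055,.064,.075):print(z,proj(S,[.565,-.372,z]),proj(D,[.565,-.372,z]))
P=cv2.triangulatePoints(S[0]@np.c_[S[1],S[2]],D[0]@np.c_[D[1],D[2]],np.array([[145.8],[216.3]]),np.array([[316.7],[319.5]]));print((P[:3]/P[3]).T)
```

```text
[ 0.56511435 -0.37246661  0.04271559]
0.035 [[149.0424038  223.32003101]] [[310.60810804 324.51914092]]
0.043 [[148.43948417 221.38141063]] [[310.7942039  322.75141369]]
0.055 [[147.52377222 218.43704164]] [[311.07730017 320.06227808]]
0.064 [[146.82790084 216.19954532]] [[311.29279928 318.01524895]]
0.075 [[145.96659865 213.43012482]] [[311.55997004 315.47739007]]
[[ 0.57245926 -0.37581537  0.06683097]]
```

Run:
```python
from h import *
D=cam('side')
for dz in (-.01,0,.01,.02):
  print(dz,'d3',proj(D,[.4489,.1513-.028,.1192+dz]),'d8',proj(D,[.57,-.373-.040,.0455+dz]))
go(.565,-.372,.043,97)
```

```text
-0.01 d3 [[234.69123313 182.83609634]] d8 [[317.32200327 339.10829215]]
0 d3 [[234.46038483 180.37303966]] d8 [[317.61095385 336.9317572 ]]
0.01 d3 [[234.22703162 177.88325677]] d8 [[317.90412532 334.7234282 ]]
0.02 d3 [[233.99113253 175.3663103 ]] d8 [[318.20161085 332.48260335]]
t11.0 pos [ 0.5651 -0.3725  0.0427] yaw97.0 w0.001 F [0.  3.6 5.1] j [-0.69  0.32  1.61 -0.    1.22 -2.38]
  dx,dy,dz [ 0.01  0.05 -0.03] rot [-0.003  0.     0.001] rows 0.0
```

play_rows(commands=[{"dx": 0, "dy": 0, "dz": -3, "rx": 0, "ry": 0, "rz": 0, "claw": 1}, {"dx": 0, "dy": 0, "dz": -6, "rx": 0, "ry": 0, "rz": 0, "claw": 1}, {"dx": 0, "dy": 0, "dz": -8, "rx": 0, "ry": 0, "rz": 0, "claw": 1}, {"dx": 0, "dy": 0, "dz": -8, "rx": 0, "ry": 0, "rz": 0, "claw": 1}])

```text
time: 11.4
tool_pos: [0.5668, -0.3742, 0.1267]
tool_rot: [0.003, -0.061, 0.998, -0.004]
contact_force: [0.5, -0.2, 1.7]
gripper_width: 0.004
```

Run:
```python
from h import *
st=monitor.state();go(.565,-.372,.123,97)
im=grab_frame('side');im2=grab_frame('scene')
p=proj(cam('side'),st['tool_pos'])[0];q=proj(cam('scene'),st['tool_pos'])[0];print(p,q)
cv2.circle(im,tuple(p.round().astype(int)),0,(0,255,0),-1);cv2.circle(im2,tuple(q.round().astype(int)),0,(0,255,0),-1)
cv2.imwrite('pics/d10.png',np.hstack([crop(im,260,250,65,100,6),crop(im2,110,140,65,100,6)]))
```

```text
t11.4 pos [ 0.5668 -0.3742  0.1267] yaw97.0 w0.004 F [ 0.5 -0.2  1.7] j [-0.69  0.23  1.56 -0.    1.34 -2.38]
  dx,dy,dz [0.16 0.25 0.37] rot [-0.009  0.005  0.001] rows 0.1
[313.91614191 303.66191954] [140.71024658 200.32317197]
```

View pics/d10.png

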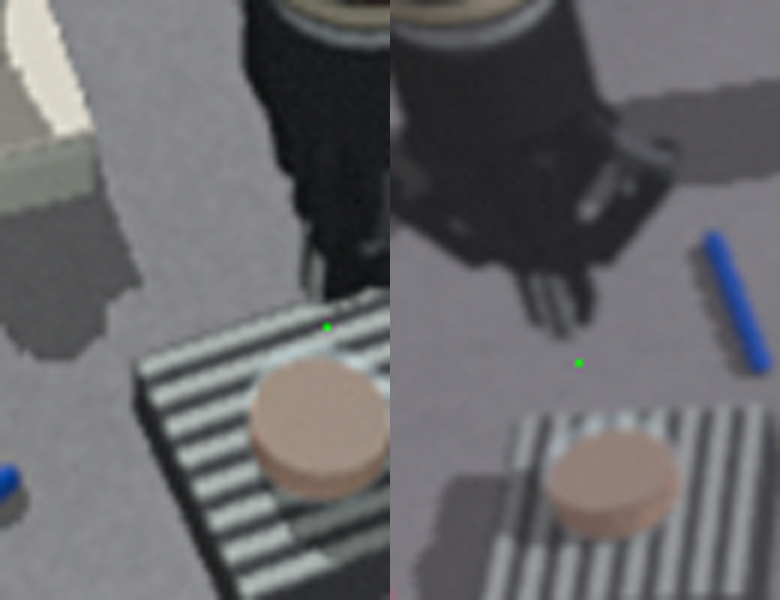

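Run:
```python
from h import *
st=monitor.state();print(st['tool_pos'])
im=grab_frame('side');im2=grab_frame('scene')
for i,n in((im,'side'),(im2,'scene')):
  for dz in (0,.02,.04):
    p=proj(cam(n),st['tool_pos']+[0,0,dz])[0];print(p);cv2.circle(i,tuple(p.round().astype(int)),0,(0,255,0),-1)
cv2.imwrite('pics/d11.png',np.hstack([crop(im,285,260,65,60,6),crop(im2,110,165,65,60,6)]))
```

```text
[ 0.56480287 -0.37238218  0.12198039]
[312.71318282 304.32577675]
[313.24510844 299.27003072]
[313.79333754 294.05932643]
[142.02749436 201.09129619]
[140.32859288 195.63300127]
[138.58406195 190.0281063 ]
```

View pics/d11.png

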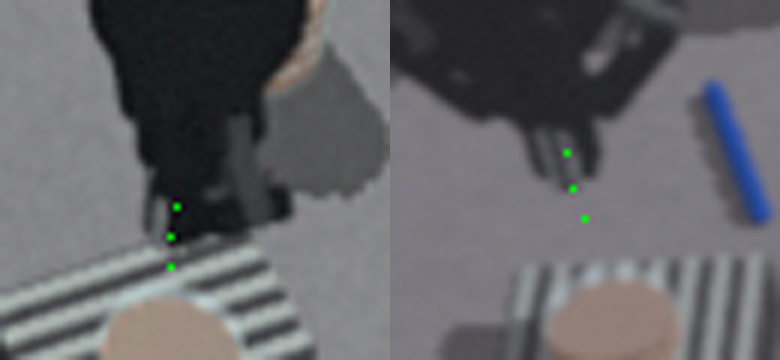

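The cameras show the fingertips about 20 mm short of the reported TCP, and farther back when open. That is why the fingers closed above the dish. I'll reopen, re-measure the dish, then go deeper in small steps watching the force.

play_rows(commands=[{"dx": 0, "dy": 0, "dz": 0, "rx": -0.008, "ry": 0, "rz": 0, "claw": 0.15}, {"dx": 0, "dy": 0, "dz": 0, "rx": -0.008, "ry": 0, "rz": 0, "claw": 0.15}, {"dx": 0, "dy": 0, "dz": 0, "rx": -0.008, "ry": 0, "rz": 0, "claw": 0.15}, {"dx": 0, "dy": 0, "dz": 0, "rx": -0.008, "ry": 0, "rz": 0, "claw": 0.15}])

```text
time: 12.0
tool_pos: [0.5638, -0.3715, 0.1197]
tool_rot: [-0.002, -0.061, 0.998, 0.004]
contact_force: [0.6, -0.6, 0.3]
gripper_width: 0.677
```

Run:
```python
from h import *
go(.565,-.372,.03,97)
st=monitor.state();im=grab_frame('wrist');cv2.imwrite('pics/w10.png',im)
c=cam('wrist',st)
big=cv2.resize(im,None,fx=3,fy=3,interpolation=cv2.INTER_CUBIC)
def dr(P,col): cv2.polylines(big,[(((proj(c,P)+.5)*3-.5)).round().astype(int)],1,col,1)
dr(circ(.566,-.3725,.064,.03),(0,255,0));dr(circ(.566,-.3725,.04,.03),(0,255,255));dr(rect(c,.571,-.3665,.04,.155,.12,.12),(255,255,0))
cv2.imwrite('pics/w10o.png',big[300:900,420:1220])
```

```text
t12.0 pos [ 0.5638 -0.3715  0.1197] yaw97.0 w0.677 F [ 0.6 -0.6  0.3] j [-0.69  0.24  1.56  0.    1.35 -2.39]
  dx,dy,dz [-0.14 -0.14  8.97] rot [ 0.008 -0.003  0.001] rows 1.8
```

View pics/w10o.png

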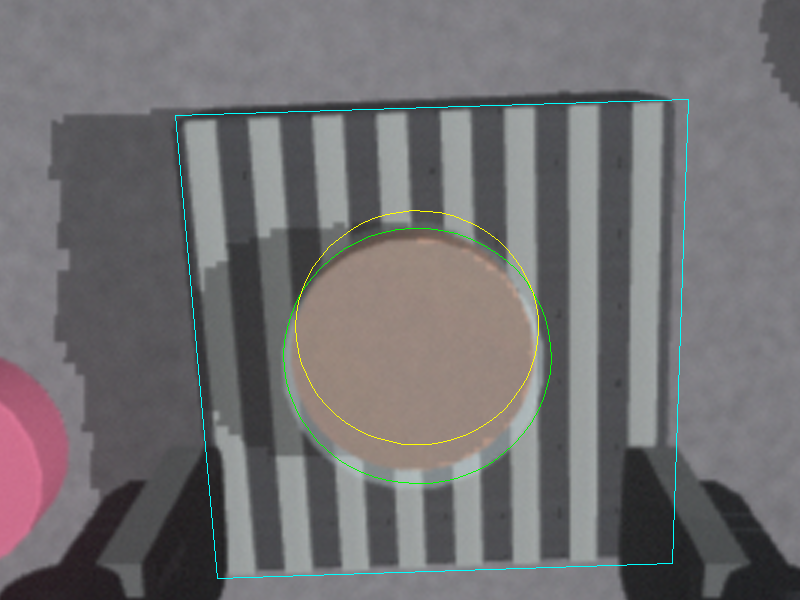

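Overlay fit puts the dish at about (0.5675, -0.3733). Opening and descending.

Run:
```python
from h import *
go(.5675,-.3733,.035,97)
```

```text
t12.1 pos [ 0.5639 -0.3715  0.1199] yaw97.0 w0.766 F [-0.5  0.1  0.2] j [-0.69  0.24  1.56  0.    1.35 -2.39]
  dx,dy,dz [-0.36 -0.28  8.49] rot [ 0.008 -0.003  0.001] rows 1.7
```

play_rows(commands=[{"dx": -0.35, "dy": -0.25, "dz": 0, "rx": 0.008, "ry": -0.003, "rz": 0, "claw": 0.05}, {"dx": -0.35, "dy": -0.25, "dz": 2, "rx": 0.008, "ry": -0.003, "rz": 0, "claw": 0.05}, {"dx": -0.35, "dy": -0.25, "dz": 5, "rx": 0.008, "ry": -0.003, "rz": 0, "claw": 0.05}, {"dx": -0.35, "dy": -0.25, "dz": 8, "rx": 0.008, "ry": -0.003, "rz": 0, "claw": 0.05}, {"dx": -0.35, "dy": -0.25, "dz": 8, "rx": 0.008, "ry": -0.003, "rz": 0, "claw": 0.05}])

```text
time: 12.55
tool_pos: [0.5645, -0.3704, 0.0344]
tool_rot: [-0.003, -0.061, 0.998, 0.003]
contact_force: [-0.5, 0.6, -1.0]
gripper_width: 0.951
```

Run:
```python
from h import *
go(.5675,-.3733,.03,97)
st=monitor.state();c=cam('wrist',st);print(proj(c,[[.5675,-.3733,.064],st['tool_pos']]))
im=grab_frame('wrist');cv2.imwrite('pics/w11.png',im)
```

```text
t12.6 pos [ 0.5645 -0.3704  0.0344] yaw97.0 w0.951 F [-0.5  0.6 -1. ] j [-0.69  0.33  1.61 -0.    1.22 -2.38]
  dx,dy,dz [-0.27 -0.33  0.43] rot [ 0.006 -0.006  0.001] rows 0.1
[[274.57853275 279.49854254]
 [281.45267618 248.02493458]]
```

View pics/w11.png

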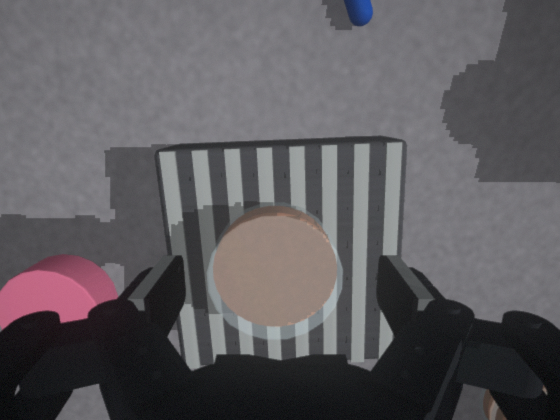

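play_rows(commands=[{"dx": -0.15, "dy": -0.3, "dz": 0.2, "rx": 0.006, "ry": -0.006, "rz": 0, "claw": 0.05}, {"dx": -0.15, "dy": -0.3, "dz": 0.5, "rx": 0.006, "ry": -0.006, "rz": 0, "claw": 0.05}, {"dx": -0.15, "dy": -0.3, "dz": 0.8, "rx": 0.006, "ry": -0.006, "rz": 0, "claw": 0.05}, {"dx": -0.15, "dy": -0.3, "dz": 1, "rx": 0.006, "ry": -0.006, "rz": 0, "claw": 0.1}, {"dx": -0.15, "dy": -0.3, "dz": 1, "rx": 0.006, "ry": -0.006, "rz": 0, "claw": 0.15}])

```text
time: 13.1
tool_pos: [0.5677, -0.3744, 0.0273]
tool_rot: [0.001, -0.061, 0.998, -0.001]
contact_force: [-0.7, 0.6, -0.5]
gripper_width: 0.85
```

Run:
```python
from h import *
go(.566,-.3733,.02,97)
im=grab_frame('side');im2=grab_frame('scene')
cv2.imwrite('pics/d12.png',np.hstack([crop(im,280,270,65,80,6),crop(im2,110,165,65,80,6)]))
```

```text
t13.1 pos [ 0.5677 -0.3744  0.0273] yaw97.0 w0.850 F [-0.7  0.6 -0.5] j [-0.69  0.34  1.61  0.    1.19 -2.39]
  dx,dy,dz [0.16 0.13 0.73] rot [-0.003  0.003  0.001] rows 0.2
```

View pics/d12.png

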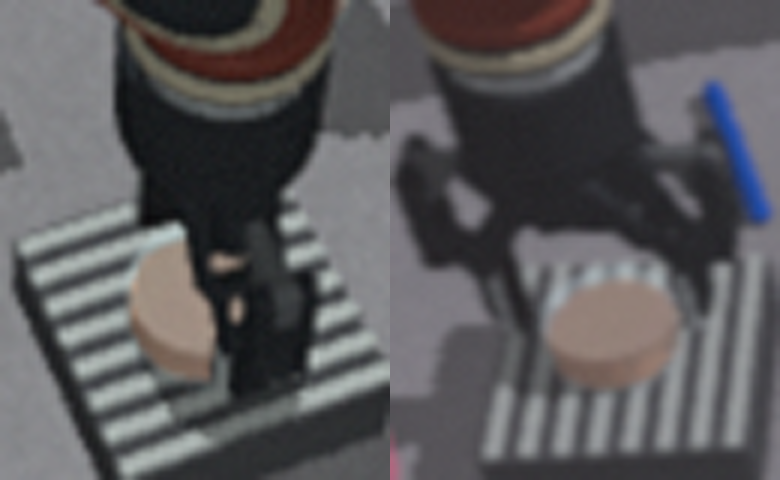

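Both fingers now straddle the dish, with their tips below its top. Down a little more, then close.

play_rows(commands=[{"dx": 0.15, "dy": 0.1, "dz": 0.3, "rx": 0, "ry": 0.003, "rz": 0, "claw": 0.15}, {"dx": 0.15, "dy": 0.1, "dz": 0.6, "rx": 0, "ry": 0.003, "rz": 0, "claw": 0.15}, {"dx": 0.15, "dy": 0.1, "dz": 0.6, "rx": 0, "ry": 0.003, "rz": 0, "claw": 0.15}, {"dx": 0.15, "dy": 0.1, "dz": 0.6, "rx": 0, "ry": 0.003, "rz": 0, "claw": 0.2}])

```text
time: 13.6
tool_pos: [0.5661, -0.3735, 0.0211]
tool_rot: [-0.0, -0.061, 0.998, -0.001]
contact_force: [-0.6, 0.4, -1.1]
gripper_width: 0.798
```

play_rows(commands=[{"dx": 0, "dy": 0, "dz": 0, "rx": 0, "ry": 0, "rz": 0, "claw": 0.3}, {"dx": 0, "dy": 0, "dz": 0, "rx": 0, "ry": 0, "rz": 0, "claw": 0.4}, {"dx": 0, "dy": 0, "dz": 0, "rx": 0, "ry": 0, "rz": 0, "claw": 0.45}])

```text
time: 13.9
tool_pos: [0.5665, -0.3739, 0.0219]
tool_rot: [0.0, -0.061, 0.998, -0.002]
contact_force: [0.0, 0.7, 3.5]
gripper_width: 0.678
```

It stopped at a width of 0.678 (58 mm), so the dish is gripped. Closing at full command, then lifting.

play_rows(commands=[{"dx": 0, "dy": 0, "dz": 0, "rx": 0, "ry": 0, "rz": 0, "claw": 1}, {"dx": 0, "dy": 0, "dz": 0, "rx": 0, "ry": 0, "rz": 0, "claw": 1}, {"dx": 0, "dy": 0, "dz": 0, "rx": 0, "ry": 0, "rz": 0, "claw": 1}])

```text
time: 14.2
tool_pos: [0.5666, -0.3739, 0.0219]
tool_rot: [0.0, -0.061, 0.998, -0.002]
contact_force: [-0.2, 0.9, 1.3]
gripper_width: 0.681
```

play_rows(commands=[{"dx": 0, "dy": 0, "dz": -1, "rx": 0, "ry": 0, "rz": 0, "claw": 1}, {"dx": 0, "dy": 0, "dz": -3, "rx": 0, "ry": 0, "rz": 0, "claw": 1}, {"dx": 0, "dy": 0, "dz": -6, "rx": 0, "ry": 0, "rz": 0, "claw": 1}, {"dx": 0, "dy": 0, "dz": -6, "rx": 0, "ry": 0, "rz": 0, "claw": 1}])

```text
time: 14.6
tool_pos: [0.5692, -0.3759, 0.0878]
tool_rot: [0.004, -0.061, 0.998, -0.005]
contact_force: [0.8, -0.4, 0.3]
gripper_width: 0.679
```

Run:
```python
from h import *
go(.673,-.013,.20,97)
im=grab_frame('wrist');cv2.imwrite('pics/w13.png',im)
im=grab_frame('side');im2=grab_frame('scene')
cv2.imwrite('pics/d13.png',np.hstack([crop(im,280,250,65,80,6),crop(im2,110,145,65,80,6)]))
```

```text
t14.6 pos [ 0.5692 -0.3759  0.0878] yaw97.0 w0.679 F [ 0.8 -0.4  0.3] j [-0.69  0.27  1.58 -0.    1.28 -2.38]
  dx,dy,dz [-14.83  34.62 -11.47] rot [-0.01   0.007  0.001] rows 7.9
```

View pics/w13.png

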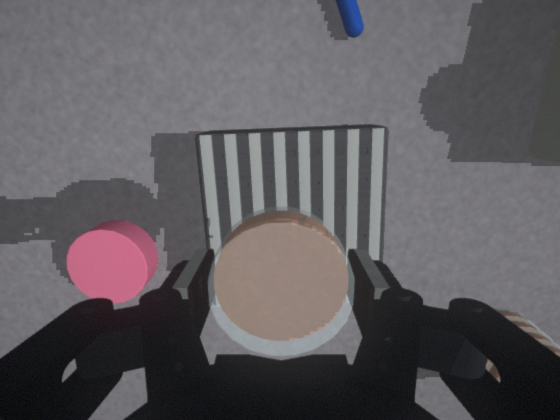

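View pics/d13.png

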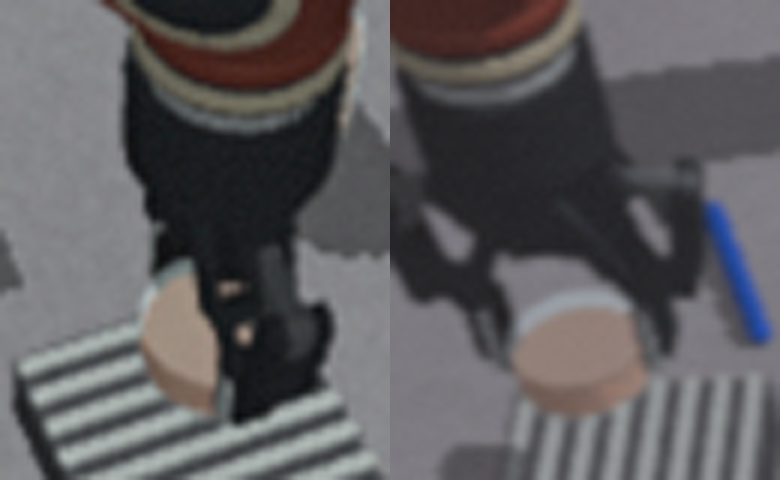

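The dish is held level. Lifting and carrying it to the counter.

play_rows(commands=[{"dx": 0, "dy": 0, "dz": -5, "rx": -0.01, "ry": 0.007, "rz": 0, "claw": 1}, {"dx": -0.5, "dy": 1, "dz": -9.5, "rx": -0.01, "ry": 0.007, "rz": 0, "claw": 1}, {"dx": -14.8, "dy": 34.6, "dz": -11.5, "rx": -0.01, "ry": 0.007, "rz": 0, "claw": 1}, {"dx": -14.8, "dy": 34.6, "dz": -11.5, "rx": -0.01, "ry": 0.007, "rz": 0, "claw": 1}, {"dx": -14.8, "dy": 34.6, "dz": -11.5, "rx": -0.01, "ry": 0.007, "rz": 0, "claw": 1}])

```text
time: 15.25
tool_pos: [0.6106, -0.217, 0.1827]
tool_rot: [-0.005, -0.061, 0.998, 0.004]
contact_force: [1.4, -0.6, -1.2]
gripper_width: 0.678
```

Run:
```python
from h import *
go(.6735,-.013,.20,97)
```

```text
t15.2 pos [ 0.6106 -0.217   0.1827] yaw97.0 w0.678 F [ 1.4 -0.6 -1.2] j [-0.46  0.13  1.57  0.    1.45 -2.15]
  dx,dy,dz [-8.7  19.5  -1.64] rot [ 0.008 -0.009 -0.001] rows 4.3
```

play_rows(commands=[{"dx": -8.7, "dy": 19.5, "dz": -1.6, "rx": 0.008, "ry": -0.009, "rz": 0, "claw": 1}, {"dx": -8.7, "dy": 19.5, "dz": -1.6, "rx": 0.008, "ry": -0.009, "rz": 0, "claw": 1}, {"dx": -8.7, "dy": 19.5, "dz": -1.6, "rx": 0.008, "ry": -0.009, "rz": 0, "claw": 1}, {"dx": -8.7, "dy": 19.5, "dz": -1.6, "rx": 0.008, "ry": -0.009, "rz": 0, "claw": 1}, {"dx": -8.7, "dy": 19.5, "dz": -1.6, "rx": 0.008, "ry": -0.009, "rz": 0, "claw": 1}])

```text
time: 15.75
tool_pos: [0.6733, -0.0082, 0.1978]
tool_rot: [-0.001, -0.063, 0.998, 0.001]
contact_force: [0.9, -1.5, -0.7]
gripper_width: 0.68
```

Run:
```python
from h import *
go(.6735,-.013,.10,97)
```

```text
t15.8 pos [ 0.6733 -0.0082  0.1978] yaw97.2 w0.680 F [ 0.9 -1.5 -0.7] j [-0.12  0.17  1.5   0.    1.47 -1.82]
  dx,dy,dz [ 0.02 -0.5   9.78] rot [ 0.002 -0.002  0.004] rows 2.0
```

play_rows(commands=[{"dx": 0, "dy": -0.4, "dz": 4, "rx": 0.002, "ry": 0, "rz": 0, "claw": 1}, {"dx": 0, "dy": -0.4, "dz": 8, "rx": 0.002, "ry": 0, "rz": 0, "claw": 1}, {"dx": 0, "dy": -0.4, "dz": 11.5, "rx": 0.002, "ry": 0, "rz": 0, "claw": 1}, {"dx": 0, "dy": -0.4, "dz": 11.5, "rx": 0.002, "ry": 0, "rz": 0, "claw": 1}, {"dx": 0, "dy": -0.4, "dz": 11.5, "rx": 0.002, "ry": 0, "rz": 0, "claw": 1}])

```text
time: 16.25
tool_pos: [0.6725, -0.0123, 0.0814]
tool_rot: [-0.003, -0.063, 0.998, 0.0]
contact_force: [-0.0, 0.2, 0.6]
gripper_width: 0.682
```

Run:
```python
from h import *
go(.6735,-.013,.034,97)
st=monitor.state();im=grab_frame('wrist');c=cam('wrist',st)
big=cv2.resize(im,None,fx=3,fy=3,interpolation=cv2.INTER_CUBIC)
def dr(P,col): cv2.polylines(big,[(((proj(c,P)+.5)*3-.5)).round().astype(int)],1,col,1)
dr(circ(.673,-.013,.05,.05),(0,255,0));
z=st['tool_pos'][2]+.018;dr(circ(st['tool_pos'][0],st['tool_pos'][1],z+.024,.03),(0,0,255))
cv2.imwrite('pics/w14o.png',big[300:900,420:1220])
```

```text
t16.2 pos [ 0.6725 -0.0123  0.0814] yaw97.2 w0.682 F [-0.   0.2  0.6] j [-0.13  0.27  1.59 -0.    1.28 -1.83]
  dx,dy,dz [-0.12 -0.08  4.74] rot [ 0.001 -0.005  0.004] rows 0.9
```

View pics/w14o.png

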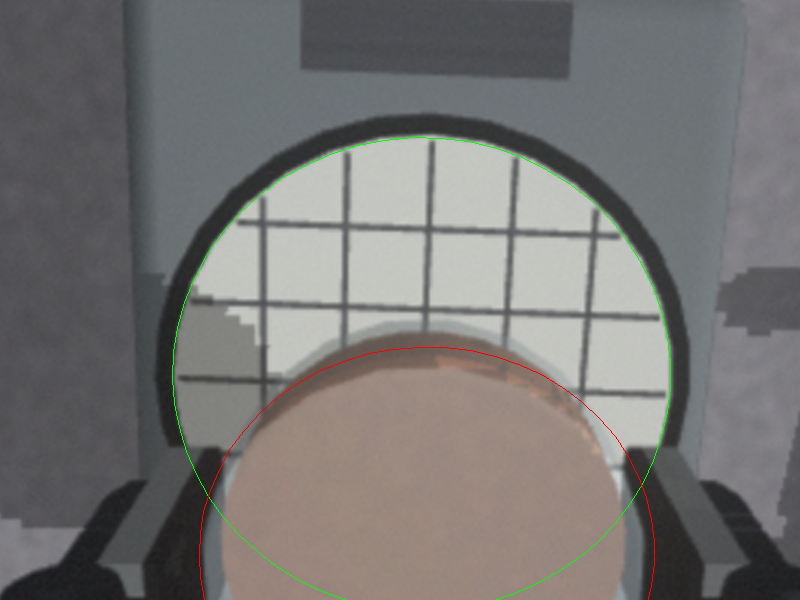

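The disc overlay fits exactly. Lowering the dish.

play_rows(commands=[{"dx": -0.1, "dy": -0.1, "dz": 2.5, "rx": 0, "ry": -0.005, "rz": 0, "claw": 1}, {"dx": -0.1, "dy": -0.1, "dz": 4.3, "rx": 0, "ry": -0.005, "rz": 0, "claw": 1}, {"dx": -0.1, "dy": -0.1, "dz": 4.5, "rx": 0, "ry": -0.005, "rz": 0, "claw": 1}, {"dx": -0.1, "dy": -0.1, "dz": 4.5, "rx": 0, "ry": -0.005, "rz": 0, "claw": 1}])

```text
time: 16.7
tool_pos: [0.6751, -0.0134, 0.039]
tool_rot: [0.002, -0.063, 0.998, 0.0]
contact_force: [0.9, 0.5, -0.8]
gripper_width: 0.68
```

Run:
```python
from h import *
go(.6735,-.013,.032,97)
```

```text
t16.7 pos [ 0.6751 -0.0134  0.039 ] yaw97.2 w0.680 F [ 0.9  0.5 -0.8] j [-0.13  0.32  1.61  0.    1.21 -1.83]
  dx,dy,dz [0.16 0.06 0.7 ] rot [0.    0.003 0.003] rows 0.1
```

play_rows(commands=[{"dx": 0.15, "dy": 0, "dz": 0.3, "rx": 0, "ry": 0.003, "rz": 0, "claw": 1}, {"dx": 0.15, "dy": 0, "dz": 0.55, "rx": 0, "ry": 0.003, "rz": 0, "claw": 1}, {"dx": 0.15, "dy": 0, "dz": 0.55, "rx": 0, "ry": 0.003, "rz": 0, "claw": 1}])

```text
time: 17.0
tool_pos: [0.6738, -0.0136, 0.0337]
tool_rot: [0.0, -0.063, 0.998, 0.0]
contact_force: [0.6, -0.2, -0.1]
gripper_width: 0.682
```

play_rows(commands=[{"dx": 0, "dy": 0, "dz": 0.15, "rx": 0, "ry": 0, "rz": 0, "claw": 1}, {"dx": 0, "dy": 0, "dz": 0.25, "rx": 0, "ry": 0, "rz": 0, "claw": 1}, {"dx": 0, "dy": 0, "dz": 0.25, "rx": 0, "ry": 0, "rz": 0, "claw": 1}])

```text
time: 17.3
tool_pos: [0.6741, -0.0136, 0.0319]
tool_rot: [0.001, -0.063, 0.998, -0.0]
contact_force: [-1.5, -0.2, 2.1]
gripper_width: 0.675
```

Contact: force +2.1 N. Releasing and rising.

play_rows(commands=[{"dx": 0, "dy": 0, "dz": 0, "rx": 0, "ry": 0, "rz": 0, "claw": 0}, {"dx": 0, "dy": 0, "dz": 0, "rx": 0, "ry": 0, "rz": 0, "claw": 0}, {"dx": 0, "dy": 0, "dz": 0, "rx": 0, "ry": 0, "rz": 0, "claw": 0}, {"dx": 0, "dy": 0, "dz": 0, "rx": 0, "ry": 0, "rz": 0, "claw": 0}])

```text
time: 17.7
tool_pos: [0.674, -0.0136, 0.0317]
tool_rot: [0.001, -0.063, 0.998, -0.0]
contact_force: [-0.6, -0.4, 0.3]
gripper_width: 1.001
```

play_rows(commands=[{"dx": 0, "dy": 0, "dz": -4, "rx": 0, "ry": 0, "rz": 0, "claw": 0}, {"dx": 0, "dy": 0, "dz": -9, "rx": 0, "ry": 0, "rz": 0, "claw": 0}, {"dx": 0, "dy": 0, "dz": -14, "rx": 0, "ry": 0, "rz": 0, "claw": 0}, {"dx": 0, "dy": 0, "dz": -18, "rx": 0, "ry": 0, "rz": 0, "claw": 0}, {"dx": 0, "dy": 0, "dz": -18, "rx": 0, "ry": 0, "rz": 0, "claw": 0}])

```text
time: 18.2
tool_pos: [0.6779, -0.0141, 0.2215]
tool_rot: [0.008, -0.063, 0.998, -0.001]
contact_force: [0.6, 0.0, 0.5]
gripper_width: 0.998
```

Run:
```python
from h import *
go(.4515,.1527,.22,93.6)
st=monitor.state();im=grab_frame('wrist');c=cam('wrist',st)
big=cv2.resize(im,None,fx=3,fy=3,interpolation=cv2.INTER_CUBIC)
def dr(P,col): cv2.polylines(big,[(((proj(c,P)+.5)*3-.5)).round().astype(int)],1,col,1)
dr(circ(.673,-.013,.05,.05),(0,255,0));dr(circ(.673,-.013,.074,.03),(0,0,255))
cv2.imwrite('pics/w15o.png',big[300:900,420:1220])
```

```text
t18.2 pos [ 0.6779 -0.0141  0.2215] yaw97.2 w0.998 F [0.6 0.  0.5] j [-0.13  0.16  1.48  0.    1.49 -1.83]
  dx,dy,dz [20.37 19.39 -0.24] rot [-0.003  0.016  0.063] rows 5.6
```

View pics/w15o.png

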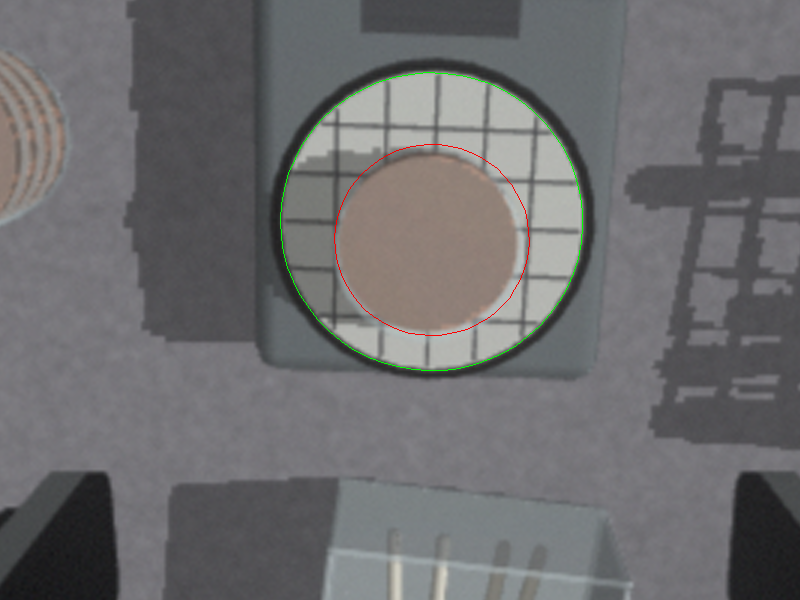

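The dish is centred on the disc to within about 2 mm. Back to the bottle on the pad, at the recorded grasp pose.

play_rows(commands=[{"dx": 20.4, "dy": 19.4, "dz": -0.5, "rx": -0.003, "ry": 0.016, "rz": 0.063, "claw": 0}, {"dx": 20.4, "dy": 19.4, "dz": -0.5, "rx": -0.003, "ry": 0.016, "rz": 0.063, "claw": 0}, {"dx": 20.4, "dy": 19.4, "dz": -0.5, "rx": -0.003, "ry": 0.016, "rz": 0.063, "claw": 0}, {"dx": 20.4, "dy": 19.4, "dz": -0.5, "rx": -0.003, "ry": 0.016, "rz": 0.063, "claw": 0}, {"dx": 20.4, "dy": 19.4, "dz": -0.5, "rx": -0.003, "ry": 0.016, "rz": 0.063, "claw": 0}])

```text
time: 18.75
tool_pos: [0.4704, 0.136, 0.2164]
tool_rot: [-0.005, -0.031, 1.0, 0.0]
contact_force: [-0.8, 1.2, -0.3]
gripper_width: 0.998
```

Run:
```python
from h import *
go(.4515,.1527,.20,93.6)
```

```text
t18.8 pos [0.4704 0.136  0.2164] yaw93.6 w0.998 F [-0.8  1.2 -0.3] j [ 0.13 -0.28  1.91  0.    1.52 -1.5 ]
  dx,dy,dz [1.77 1.78 1.66] rot [ 0.001 -0.01  -0.001] rows 0.6
```

play_rows(commands=[{"dx": 1.8, "dy": 1.8, "dz": 1.6, "rx": 0, "ry": -0.008, "rz": 0, "claw": 0}, {"dx": 1.8, "dy": 1.8, "dz": 1.6, "rx": 0, "ry": -0.008, "rz": 0, "claw": 0}, {"dx": 1.8, "dy": 1.8, "dz": 1.6, "rx": 0, "ry": -0.008, "rz": 0, "claw": 0}])

```text
time: 19.05
tool_pos: [0.45, 0.1529, 0.1987]
tool_rot: [-0.002, -0.032, 0.999, -0.0]
contact_force: [0.5, -0.2, -0.8]
gripper_width: 1.002
```

Run:
```python
from h import *
go(.4515,.1527,.053,93.6)
```

```text
t19.1 pos [0.45   0.1529 0.1987] yaw93.6 w1.002 F [ 0.5 -0.2 -0.8] j [ 0.17 -0.31  1.96  0.    1.49 -1.46]
  dx,dy,dz [-0.21 -0.03 14.57] rot [ 0.    -0.005  0.   ] rows 2.9
```

play_rows(commands=[{"dx": -0.2, "dy": 0, "dz": 5, "rx": 0, "ry": -0.005, "rz": 0, "claw": 0}, {"dx": -0.2, "dy": 0, "dz": 10, "rx": 0, "ry": -0.005, "rz": 0, "claw": 0}, {"dx": -0.2, "dy": 0, "dz": 13.5, "rx": 0, "ry": -0.005, "rz": 0, "claw": 0}, {"dx": -0.2, "dy": 0, "dz": 14.5, "rx": 0, "ry": -0.005, "rz": 0, "claw": 0}, {"dx": -0.2, "dy": 0, "dz": 14.5, "rx": 0, "ry": -0.005, "rz": 0, "claw": 0}])

```text
time: 19.55
tool_pos: [0.4508, 0.1522, 0.0522]
tool_rot: [-0.002, -0.031, 1.0, -0.0]
contact_force: [0.1, -0.4, 0.7]
gripper_width: 1.0
```

Run:
```python
from h import *
go(.4515,.1527,.051,93.6)
im=grab_frame('wrist');cv2.imwrite('pics/w16.png',im)
```

```text
t19.6 pos [0.4508 0.1522 0.0522] yaw93.6 w1.000 F [ 0.1 -0.4  0.7] j [ 0.17 -0.15  2.09 -0.    1.21 -1.46]
  dx,dy,dz [-0.08  0.05  0.12] rot [-0.    -0.004 -0.001] rows 0.0
```

View pics/w16.png

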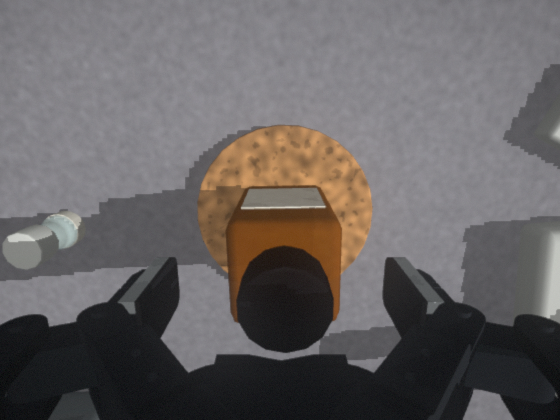

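play_rows(commands=[{"dx": 0, "dy": 0, "dz": 0, "rx": 0, "ry": -0.003, "rz": 0, "claw": 1}, {"dx": 0, "dy": 0, "dz": 0, "rx": 0, "ry": -0.003, "rz": 0, "claw": 1}, {"dx": 0, "dy": 0, "dz": 0, "rx": 0, "ry": -0.003, "rz": 0, "claw": 1}, {"dx": 0, "dy": 0, "dz": 0, "rx": 0, "ry": -0.003, "rz": 0, "claw": 1}, {"dx": 0, "dy": 0, "dz": 0, "rx": 0, "ry": -0.003, "rz": 0, "claw": 1}])

```text
time: 20.1
tool_pos: [0.4545, 0.1532, 0.057]
tool_rot: [0.004, -0.031, 1.0, 0.001]
contact_force: [0.4, 1.3, 6.7]
gripper_width: 0.541
```

Run:
```python
from h import *
st=monitor.state();go(.4515,.1527,.051,93.6)
im=grab_frame('wrist');c=cam('wrist',st)
hs=cv2.cvtColor(im,cv2.COLOR_BGR2HSV);g=im.max(2)
x,y=st['tool_pos'][:2]
big=cv2.resize(im,None,fx=3,fy=3,interpolation=cv2.INTER_CUBIC)
def dr(P,col): cv2.polylines(big,[(((proj(c,P)+.5)*3-.5)).round().astype(int)],1,col,1)
dr(circ(x,y,.114,.017),(0,0,255));dr(rect(c,x,y,.012,.06,.048,.048),(0,255,0));dr(circ(.4465,.153,.012,.055),(255,0,0))
cv2.imwrite('pics/w17o.png',big[300:1050,420:1220][:600])
cv2.imwrite('pics/w17o.png',cv2.resize(big[300:1150,420:1320],None,fx=.7,fy=.7))
```

```text
t20.1 pos [0.4545 0.1532 0.057 ] yaw93.6 w0.541 F [0.4 1.3 6.7] j [ 0.17 -0.16  2.08  0.    1.21 -1.46]
  dx,dy,dz [ 0.3  -0.04  0.6 ] rot [ 0.001  0.008 -0.   ] rows 0.1
```

View pics/w17o.png

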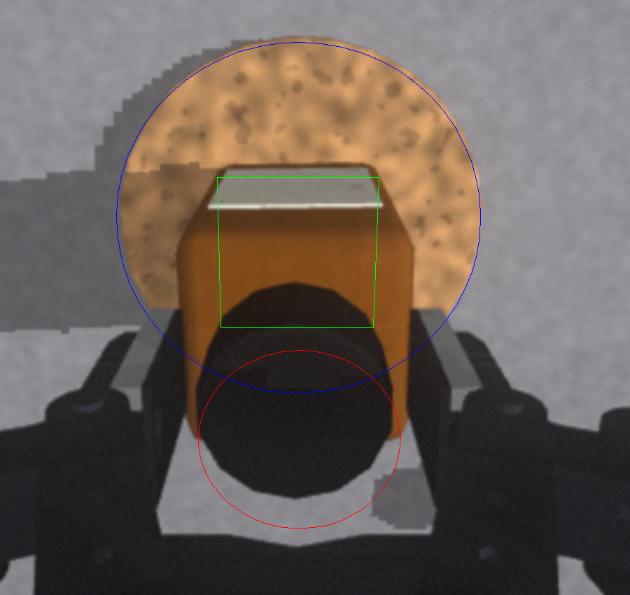

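The bottle is gripped, with its centre about 4.5 mm nearer the base than the TCP. I'll allow for that when placing. Lifting.

play_rows(commands=[{"dx": 0, "dy": 0, "dz": -2, "rx": 0, "ry": 0.006, "rz": 0, "claw": 1}, {"dx": 0, "dy": 0, "dz": -6, "rx": 0, "ry": 0.006, "rz": 0, "claw": 1}, {"dx": 0, "dy": 0, "dz": -11, "rx": 0, "ry": 0.006, "rz": 0, "claw": 1}, {"dx": 0, "dy": 0, "dz": -14, "rx": 0, "ry": 0.006, "rz": 0, "claw": 1}, {"dx": 0, "dy": 0, "dz": -14, "rx": 0, "ry": 0.006, "rz": 0, "claw": 1}])

```text
time: 20.65
tool_pos: [0.4565, 0.1536, 0.2036]
tool_rot: [0.007, -0.031, 0.999, 0.001]
contact_force: [0.1, 0.7, -2.0]
gripper_width: 0.54
```

Run:
```python
from h import *
go(.53,-.25,.20,93.6)
im=grab_frame('side');cv2.imwrite('pics/d18.png',crop(im,170,80,130,100,6))
```

```text
t20.6 pos [0.4565 0.1536 0.2036] yaw93.6 w0.540 F [ 0.1  0.7 -2. ] j [ 0.17 -0.31  1.95  0.    1.48 -1.46]
  dx,dy,dz [ -4.8  -40.75   0.34] rot [ 0.002  0.014 -0.   ] rows 8.2
```

View pics/d18.png

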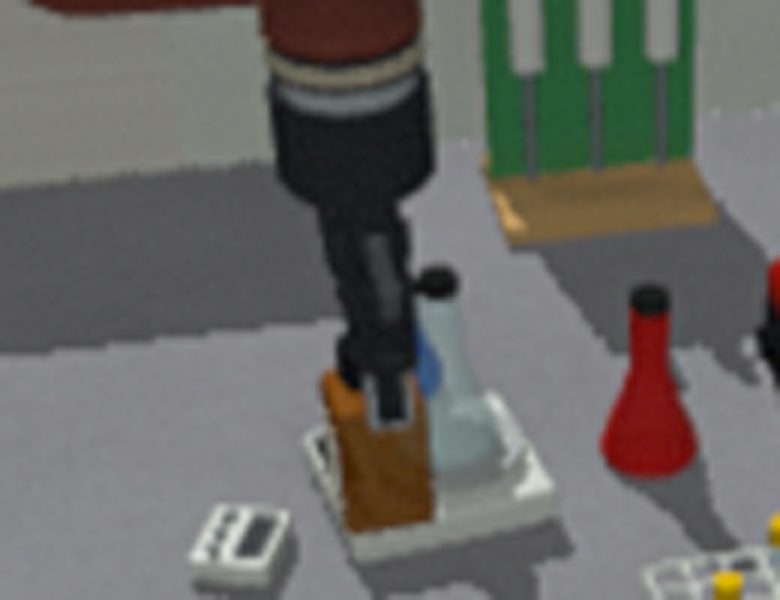

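Run:
```python
from h import *
go(.5755,-.367,.20,98.9)
```

```text
t20.7 pos [0.4547 0.1533 0.1999] yaw93.6 w0.540 F [ 1.2 -0.3 -2.7] j [ 0.17 -0.31  1.96  0.    1.48 -1.46]
  dx,dy,dz [-8.800e+00 -5.269e+01 -2.000e-02] rot [ 0.001  0.008 -0.093] rows 10.7
```

play_rows(commands=[{"dx": -8.8, "dy": -52.7, "dz": -0.5, "rx": 0, "ry": 0.008, "rz": -0.093, "claw": 1}, {"dx": -8.8, "dy": -52.7, "dz": -0.5, "rx": 0, "ry": 0.008, "rz": -0.093, "claw": 1}, {"dx": -8.8, "dy": -52.7, "dz": -0.5, "rx": 0, "ry": 0.008, "rz": -0.093, "claw": 1}, {"dx": -8.8, "dy": -52.7, "dz": -0.5, "rx": 0, "ry": 0.008, "rz": -0.093, "claw": 1}, {"dx": -8.8, "dy": -52.7, "dz": -0.5, "rx": 0, "ry": 0.008, "rz": -0.093, "claw": 1}])

```text
time: 21.2
tool_pos: [0.509, -0.0917, 0.1975]
tool_rot: [-0.002, -0.078, 0.997, 0.002]
contact_force: [1.5, 0.9, -2.0]
gripper_width: 0.538
```

Run:
```python
from h import *
go(.5755,-.367,.20,98.9)
```

```text
t21.2 pos [ 0.509  -0.0917  0.1975] yaw98.9 w0.538 F [ 1.5  0.9 -2. ] j [-0.32 -0.2   1.87  0.    1.47 -2.05]
  dx,dy,dz [ -2.3  -28.22  -0.36] rot [ 0.003 -0.004  0.   ] rows 5.7
```

play_rows(commands=[{"dx": -2.3, "dy": -28.2, "dz": -0.3, "rx": 0.003, "ry": -0.003, "rz": 0, "claw": 1}, {"dx": -2.3, "dy": -28.2, "dz": -0.3, "rx": 0.003, "ry": -0.003, "rz": 0, "claw": 1}, {"dx": -2.3, "dy": -28.2, "dz": -0.3, "rx": 0.003, "ry": -0.003, "rz": 0, "claw": 1}, {"dx": -2.3, "dy": -28.2, "dz": -0.3, "rx": 0.003, "ry": -0.003, "rz": 0, "claw": 1}, {"dx": -2.3, "dy": -28.2, "dz": -0.3, "rx": 0.003, "ry": -0.003, "rz": 0, "claw": 1}])

```text
time: 21.7
tool_pos: [0.5664, -0.3348, 0.1957]
tool_rot: [-0.002, -0.078, 0.997, 0.002]
contact_force: [1.3, 0.2, -1.9]
gripper_width: 0.539
```

Run:
```python
from h import *
go(.5755,-.367,.13,98.9)
```

```text
t21.7 pos [ 0.5664 -0.3348  0.1957] yaw98.9 w0.539 F [ 1.3  0.2 -1.9] j [-0.65  0.14  1.54 -0.    1.46 -2.37]
  dx,dy,dz [-0.43 -3.35  6.55] rot [ 0.004 -0.004 -0.   ] rows 1.5
```

play_rows(commands=[{"dx": -0.4, "dy": -3.3, "dz": 2, "rx": 0.004, "ry": -0.004, "rz": 0, "claw": 1}, {"dx": -0.4, "dy": -3.3, "dz": 5, "rx": 0.004, "ry": -0.004, "rz": 0, "claw": 1}, {"dx": -0.4, "dy": -3.3, "dz": 6.5, "rx": 0.004, "ry": -0.004, "rz": 0, "claw": 1}, {"dx": -0.4, "dy": -3.3, "dz": 6.5, "rx": 0.004, "ry": -0.004, "rz": 0, "claw": 1}, {"dx": -0.4, "dy": -3.3, "dz": 6.5, "rx": 0.004, "ry": -0.004, "rz": 0, "claw": 1}])

```text
time: 22.2
tool_pos: [0.5748, -0.3654, 0.1298]
tool_rot: [-0.001, -0.078, 0.997, 0.001]
contact_force: [-0.5, 0.9, -0.6]
gripper_width: 0.539
```

Run:
```python
from h import *
go(.5755,-.367,.085,98.9)
st=monitor.state();im=grab_frame('wrist');c=cam('wrist',st)
big=cv2.resize(im,None,fx=3,fy=3,interpolation=cv2.INTER_CUBIC)
def dr(P,col): cv2.polylines(big,[(((proj(c,P)+.5)*3-.5)).round().astype(int)],1,col,1)
x,y,z=st['tool_pos'];x-=.0044;y-=.0007
dr(circ(x,y,z-.045+.102,.017),(0,0,255));dr(rect(c,x,y,z-.045,.155,.048,.048),(0,255,0));dr(rect(c,.571,-.3675,.04,.155,.12,.12),(255,255,0))
cv2.imwrite('pics/w19o.png',cv2.resize(big[300:1150,420:1320],None,fx=.7,fy=.7))
im=grab_frame('side');im2=grab_frame('scene')
cv2.imwrite('pics/d19.png',np.hstack([crop(im,270,250,65,100,6),crop(im2,115,140,65,100,6)]))
```

```text
t22.2 pos [ 0.5748 -0.3654  0.1298] yaw99.0 w0.539 F [-0.5  0.9 -0.6] j [-0.68  0.24  1.54  0.    1.36 -2.4 ]
  dx,dy,dz [-0.05 -0.18  4.48] rot [ 0.002 -0.001  0.001] rows 0.9
```

View pics/w19o.png

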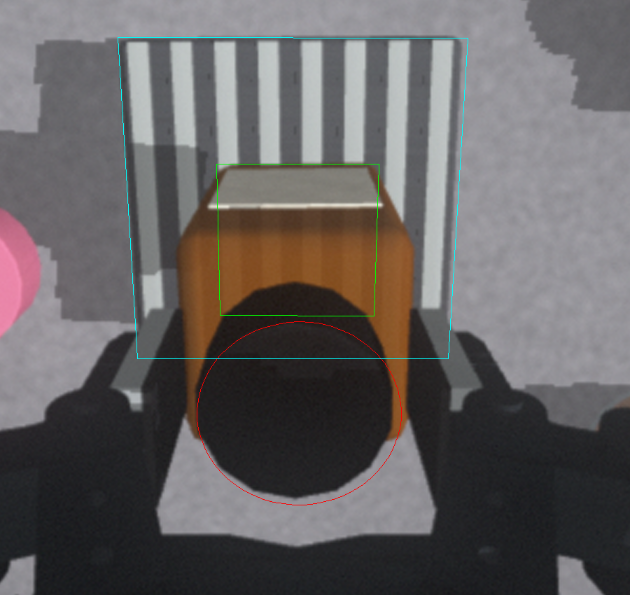

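View pics/d19.png

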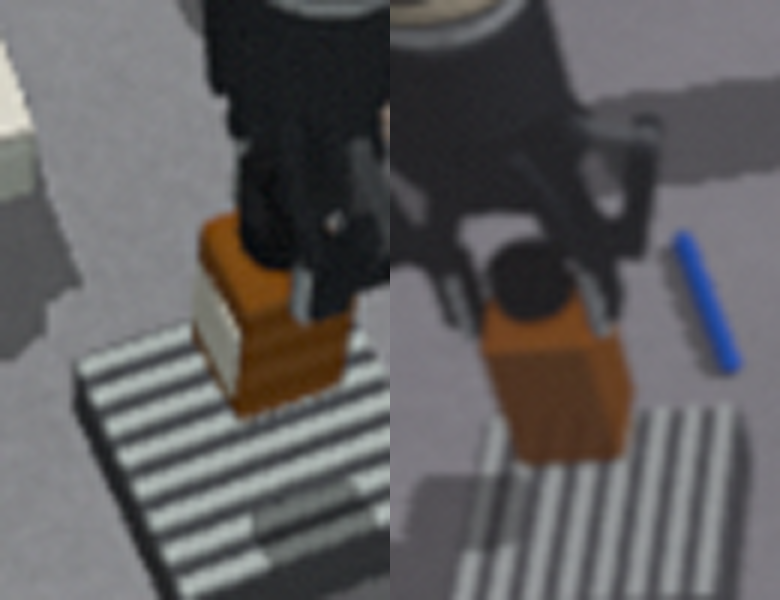

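The model matches: base outline over the bottle's base, stand outline aligned. Lowering.

play_rows(commands=[{"dx": 0, "dy": -0.2, "dz": 2.5, "rx": 0.002, "ry": 0, "rz": 0, "claw": 1}, {"dx": 0, "dy": -0.2, "dz": 4.2, "rx": 0.002, "ry": 0, "rz": 0, "claw": 1}, {"dx": 0, "dy": -0.2, "dz": 4.4, "rx": 0.002, "ry": 0, "rz": 0, "claw": 1}, {"dx": 0, "dy": -0.2, "dz": 4.4, "rx": 0.002, "ry": 0, "rz": 0, "claw": 1}])

```text
time: 22.75
tool_pos: [0.5762, -0.368, 0.0882]
tool_rot: [0.001, -0.078, 0.997, -0.001]
contact_force: [0.2, 0.3, -1.5]
gripper_width: 0.538
```

Run:
```python
from h import *
go(.5755,-.367,.085,98.9)
```

```text
t22.8 pos [ 0.5762 -0.368   0.0882] yaw99.0 w0.538 F [ 0.2  0.3 -1.5] j [-0.68  0.28  1.57 -0.    1.29 -2.4 ]
  dx,dy,dz [0.05 0.11 0.32] rot [-0.003  0.001  0.001] rows 0.1
```

play_rows(commands=[{"dx": 0.05, "dy": 0.1, "dz": 0.2, "rx": -0.002, "ry": 0, "rz": 0, "claw": 1}, {"dx": 0.05, "dy": 0.1, "dz": 0.3, "rx": -0.002, "ry": 0, "rz": 0, "claw": 1}, {"dx": 0.05, "dy": 0.1, "dz": 0.4, "rx": -0.002, "ry": 0, "rz": 0, "claw": 1}, {"dx": 0.05, "dy": 0.1, "dz": 0.4, "rx": -0.002, "ry": 0, "rz": 0, "claw": 1}])

```text
time: 23.15
tool_pos: [0.5759, -0.3674, 0.0852]
tool_rot: [0.001, -0.078, 0.997, -0.001]
contact_force: [-0.5, -0.5, 0.7]
gripper_width: 0.539
```

play_rows(commands=[{"dx": 0, "dy": 0, "dz": 0.15, "rx": 0, "ry": 0, "rz": 0, "claw": 1}, {"dx": 0, "dy": 0, "dz": 0.2, "rx": 0, "ry": 0, "rz": 0, "claw": 1}, {"dx": 0, "dy": 0, "dz": 0.2, "rx": 0, "ry": 0, "rz": 0, "claw": 1}])

```text
time: 23.45
tool_pos: [0.5763, -0.3674, 0.0852]
tool_rot: [0.001, -0.078, 0.997, -0.001]
contact_force: [-3.1, 3.2, 5.9]
gripper_width: 0.541
```

Contact made (+5.9 N). Releasing and rising.

play_rows(commands=[{"dx": 0, "dy": 0, "dz": 0, "rx": 0, "ry": 0, "rz": 0, "claw": 0}, {"dx": 0, "dy": 0, "dz": 0, "rx": 0, "ry": 0, "rz": 0, "claw": 0}, {"dx": 0, "dy": 0, "dz": 0, "rx": 0, "ry": 0, "rz": 0, "claw": 0}, {"dx": 0, "dy": 0, "dz": 0, "rx": 0, "ry": 0, "rz": 0, "claw": 0}])

```text
time: 23.85
tool_pos: [0.5763, -0.3675, 0.085]
tool_rot: [0.001, -0.078, 0.997, -0.001]
contact_force: [-0.0, -0.5, -0.3]
gripper_width: 1.0
```

play_rows(commands=[{"dx": 0, "dy": 0, "dz": -4, "rx": 0, "ry": 0, "rz": 0, "claw": 0}, {"dx": 0, "dy": 0, "dz": -9, "rx": 0, "ry": 0, "rz": 0, "claw": 0}, {"dx": 0, "dy": 0, "dz": -14, "rx": 0, "ry": 0, "rz": 0, "claw": 0}, {"dx": 0, "dy": 0, "dz": -15, "rx": 0, "ry": 0, "rz": 0, "claw": 0}])

```text
time: 24.25
tool_pos: [0.5787, -0.3694, 0.2443]
tool_rot: [0.006, -0.078, 0.997, -0.006]
contact_force: [0.7, -0.3, 0.8]
gripper_width: 1.001
```

Run:
```python
from h import *
go(.40,-.154,.20,90)
st=monitor.state();im=grab_frame('wrist');c=cam('wrist',st)
big=cv2.resize(im,None,fx=3,fy=3,interpolation=cv2.INTER_CUBIC)
def dr(P,col): cv2.polylines(big,[(((proj(c,P)+.5)*3-.5)).round().astype(int)],1,col,1)
x,y=.571,-.3675
dr(circ(x,y,.142,.017),(0,0,255));dr(rect(c,x,y,.04,.155,.048,.048),(0,255,0));dr(rect(c,.571,-.3675,.04,.155,.12,.12),(255,255,0))
cv2.imwrite('pics/w20o.png',cv2.resize(big[300:1150,420:1320],None,fx=.7,fy=.7))
im=grab_frame('side');im2=grab_frame('scene')
cv2.imwrite('pics/d20.png',np.hstack([crop(im,270,270,65,100,6),crop(im2,115,160,65,100,6)]))
```

```text
t24.2 pos [ 0.5787 -0.3694  0.2443] yaw99.0 w1.001 F [ 0.7 -0.3  0.8] j [-0.68  0.17  1.43  0.    1.53 -2.4 ]
  dx,dy,dz [14.34 24.11  3.98] rot [-0.011  0.012  0.157] rows 5.7
```

View pics/w20o.png

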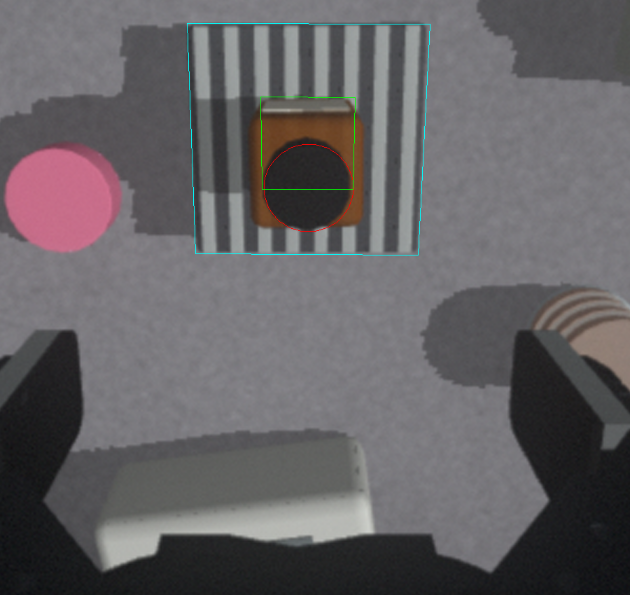

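View pics/d20.png

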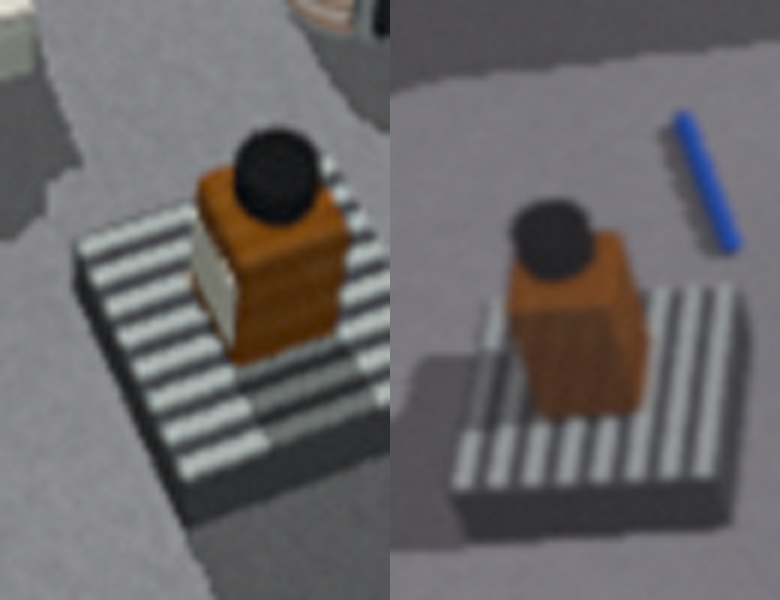

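The bottle stands upright and centred on the draining stand. Now the jar on the stirrer.

play_rows(commands=[{"dx": 14.3, "dy": 24.1, "dz": 4, "rx": -0.011, "ry": 0.012, "rz": 0.157, "claw": 0}, {"dx": 14.3, "dy": 24.1, "dz": 4, "rx": -0.011, "ry": 0.012, "rz": 0.157, "claw": 0}, {"dx": 14.3, "dy": 24.1, "dz": 4, "rx": -0.011, "ry": 0.012, "rz": 0.157, "claw": 0}, {"dx": 14.3, "dy": 24.1, "dz": 4, "rx": -0.011, "ry": 0.012, "rz": 0.157, "claw": 0}, {"dx": 14.3, "dy": 24.1, "dz": 4, "rx": -0.011, "ry": 0.012, "rz": 0.157, "claw": 0}])

```text
time: 24.9
tool_pos: [0.4153, -0.1745, 0.195]
tool_rot: [-0.007, 0.0, 1.0, 0.005]
contact_force: [-0.3, 0.8, 0.5]
gripper_width: 0.997
```

Run:
```python
from h import *
go(.42,-.154,.20,90)
st=monitor.state();im=grab_frame('wrist');c=cam('wrist',st)
big=cv2.resize(im,None,fx=3,fy=3,interpolation=cv2.INTER_CUBIC)
def dr(P,col): cv2.polylines(big,[(((proj(c,P)+.5)*3-.5)).round().astype(int)],1,col,1)
dr(circ(.4575,-.152,.102,.024),(0,0,255));dr(rect(c,.4555,-.154,.05,.09,.104,.112),(255,255,0))
cv2.imwrite('pics/w21o.png',cv2.resize(big,None,fx=.47,fy=.47))
```

```text
t24.9 pos [ 0.4153 -0.1745  0.195 ] yaw89.9 w0.997 F [-0.3  0.8  0.5] j [-0.56 -0.36  2.01  0.    1.51 -2.13]
  dx,dy,dz [-0.46  2.05 -0.49] rot [ 0.011 -0.014 -0.001] rows 0.4
```

View pics/w21o.png

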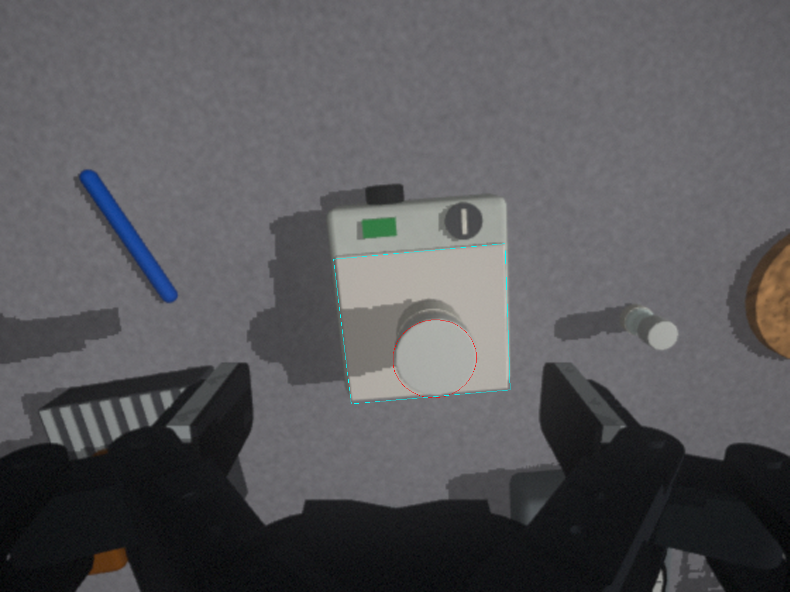

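Jar (0.4575, -0.152) and plate (0.4555, -0.154) overlays both fit. Moving over the jar.

Run:
```python
from h import *
go(.4575,-.152,.12,90)
```

```text
t24.9 pos [ 0.4094 -0.1683  0.1905] yaw90.1 w1.001 F [ 1.1  3.  -5. ] j [-0.56 -0.37  2.02  0.    1.52 -2.13]
  dx,dy,dz [-4.97  1.49  6.97] rot [ 0.018 -0.022  0.002] rows 1.7
```

play_rows(commands=[{"dx": -5, "dy": 1.5, "dz": 3, "rx": 0.018, "ry": -0.022, "rz": 0, "claw": 0}, {"dx": -5, "dy": 1.5, "dz": 6, "rx": 0.018, "ry": -0.022, "rz": 0, "claw": 0}, {"dx": -5, "dy": 1.5, "dz": 7, "rx": 0.018, "ry": -0.022, "rz": 0, "claw": 0}, {"dx": -5, "dy": 1.5, "dz": 7, "rx": 0.018, "ry": -0.022, "rz": 0, "claw": 0}, {"dx": -5, "dy": 1.5, "dz": 7, "rx": 0.018, "ry": -0.022, "rz": 0, "claw": 0}])

```text
time: 25.45
tool_pos: [0.4576, -0.1524, 0.1198]
tool_rot: [-0.0, -0.0, 1.0, -0.0]
contact_force: [-0.4, 0.3, 1.1]
gripper_width: 0.997
```

Run:
```python
from h import *
go(.4575,-.152,.052,90)
st=monitor.state();im=grab_frame('wrist');c=cam('wrist',st)
big=cv2.resize(im,None,fx=3,fy=3,interpolation=cv2.INTER_CUBIC)
def dr(P,col): cv2.polylines(big,[(((proj(c,P)+.5)*3-.5)).round().astype(int)],1,col,1)
dr(circ(.4575,-.152,.102,.024),(0,0,255));dr(rect(c,.4555,-.154,.05,.09,.104,.112),(255,255,0))
cv2.imwrite('pics/w22o.png',cv2.resize(big,None,fx=.47,fy=.47))
```

```text
t25.4 pos [ 0.4576 -0.1524  0.1198] yaw90.1 w0.997 F [-0.4  0.3  1.1] j [-0.48 -0.22  2.03 -0.    1.34 -2.05]
  dx,dy,dz [0.   0.05 6.78] rot [-0.    -0.001  0.001] rows 1.4
```

View pics/w22o.png

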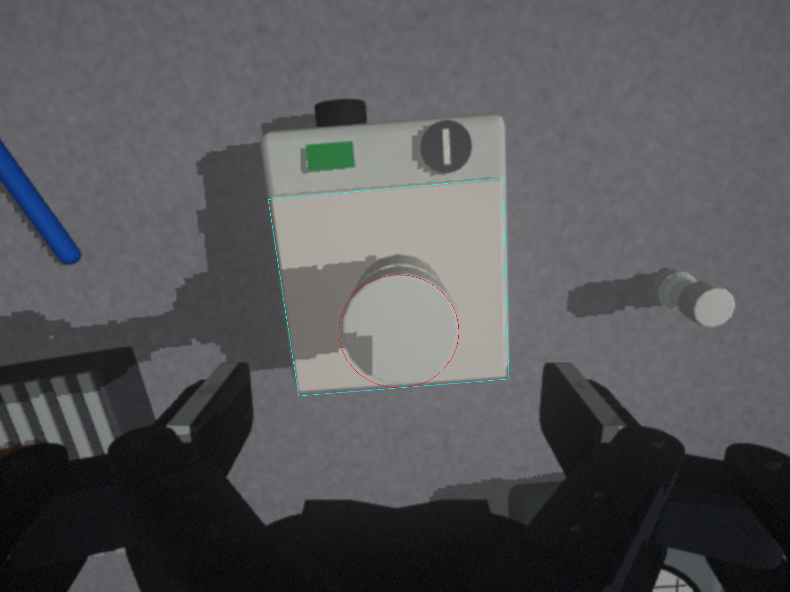

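Good fit. Descending over the jar's lid.

play_rows(commands=[{"dx": 0, "dy": 0.05, "dz": 3.5, "rx": 0, "ry": 0, "rz": 0, "claw": 0}, {"dx": 0, "dy": 0.05, "dz": 6, "rx": 0, "ry": 0, "rz": 0, "claw": 0}, {"dx": 0, "dy": 0.05, "dz": 7, "rx": 0, "ry": 0, "rz": 0, "claw": 0}, {"dx": 0, "dy": 0.05, "dz": 7, "rx": 0, "ry": 0, "rz": 0, "claw": 0}, {"dx": 0, "dy": 0.05, "dz": 7, "rx": 0, "ry": 0, "rz": 0, "claw": 0}])

```text
time: 26.0
tool_pos: [0.4595, -0.1532, 0.0526]
tool_rot: [0.002, -0.0, 1.0, -0.001]
contact_force: [0.1, 0.4, 0.3]
gripper_width: 0.999
```

play_rows(commands=[{"dx": 0, "dy": 0, "dz": 0.2, "rx": 0, "ry": 0, "rz": 0, "claw": 0.2}, {"dx": 0, "dy": 0, "dz": 0.2, "rx": 0, "ry": 0, "rz": 0, "claw": 0.3}, {"dx": 0, "dy": 0, "dz": 0.2, "rx": 0, "ry": 0, "rz": 0, "claw": 0.35}])

```text
time: 26.3
tool_pos: [0.4601, -0.1536, 0.0516]
tool_rot: [0.002, -0.0, 1.0, -0.002]
contact_force: [-0.5, -0.1, -0.4]
gripper_width: 0.647
```

Run:
```python
from h import *
go(.4575,-.152,.052,90)
im=grab_frame('wrist');cv2.imwrite('pics/w23.png',im)
im=grab_frame('side');im2=grab_frame('scene')
cv2.imwrite('pics/d23.png',np.hstack([crop(im,215,200,65,90,6),crop(im2,200,150,65,90,6)]))
```

```text
t26.3 pos [ 0.4601 -0.1536  0.0516] yaw90.0 w0.647 F [-0.5 -0.1 -0.4] j [-0.48 -0.14  2.07 -0.    1.2  -2.05]
  dx,dy,dz [ 0.26  0.16 -0.04] rot [-0.003  0.005  0.   ] rows 0.1
```

View pics/d23.png

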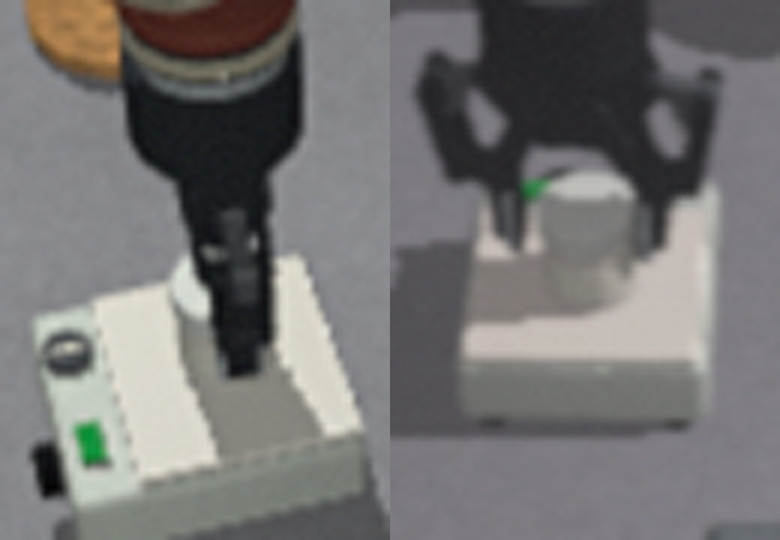

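View pics/w23.png

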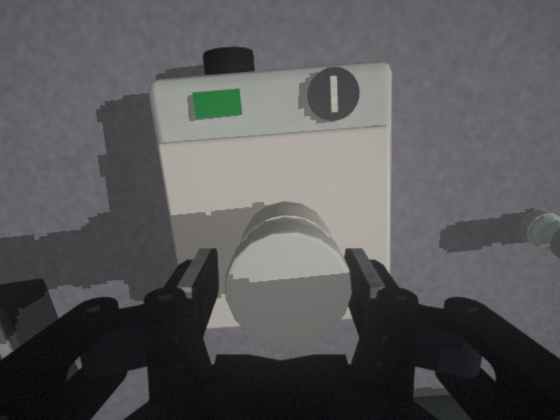

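The jaws are at the right height. A small shift to centre them, then close.

play_rows(commands=[{"dx": 0.3, "dy": 0.25, "dz": 0, "rx": 0, "ry": 0.004, "rz": 0, "claw": 0.3}, {"dx": 0.3, "dy": 0.25, "dz": 0, "rx": 0, "ry": 0.004, "rz": 0, "claw": 0.3}, {"dx": 0.3, "dy": 0.25, "dz": 0, "rx": 0, "ry": 0.004, "rz": 0, "claw": 0.4}, {"dx": 0.3, "dy": 0.25, "dz": 0, "rx": 0, "ry": 0.004, "rz": 0, "claw": 1}, {"dx": 0.3, "dy": 0.25, "dz": 0, "rx": 0, "ry": 0.004, "rz": 0, "claw": 1}])

```text
time: 26.95
tool_pos: [0.4569, -0.1509, 0.0512]
tool_rot: [0.0, -0.0, 1.0, -0.001]
contact_force: [0.0, -0.3, 1.5]
gripper_width: 0.541
```

play_rows(commands=[{"dx": 0, "dy": 0, "dz": 0, "rx": 0, "ry": 0, "rz": 0, "claw": 1}, {"dx": 0, "dy": 0, "dz": 0, "rx": 0, "ry": 0, "rz": 0, "claw": 1}])

```text
time: 27.15
tool_pos: [0.4569, -0.1509, 0.0512]
tool_rot: [0.0, -0.0, 1.0, -0.001]
contact_force: [0.2, 0.1, 0.5]
gripper_width: 0.541
```

Run:
```python
from h import *
st=monitor.state();go(.4475,.153,.20,90)
im=grab_frame('wrist');c=cam('wrist',st)
big=cv2.resize(im,None,fx=3,fy=3,interpolation=cv2.INTER_CUBIC)
def dr(P,col): cv2.polylines(big,[(((proj(c,P)+.5)*3-.5)).round().astype(int)],1,col,1)
dr(circ(.4575,-.152,.102,.024),(0,0,255));dr(circ(st['tool_pos'][0],st['tool_pos'][1],.102,.024),(0,255,0))
cv2.imwrite('pics/w24o.png',cv2.resize(big,None,fx=.47,fy=.47))
```

```text
t27.1 pos [ 0.4569 -0.1509  0.0512] yaw90.0 w0.541 F [0.2 0.1 0.5] j [-0.47 -0.14  2.08 -0.    1.2  -2.04]
  dx,dy,dz [  0.92  30.35 -14.96] rot [-0.003  0.001  0.   ] rows 6.8
```

View pics/w24o.png

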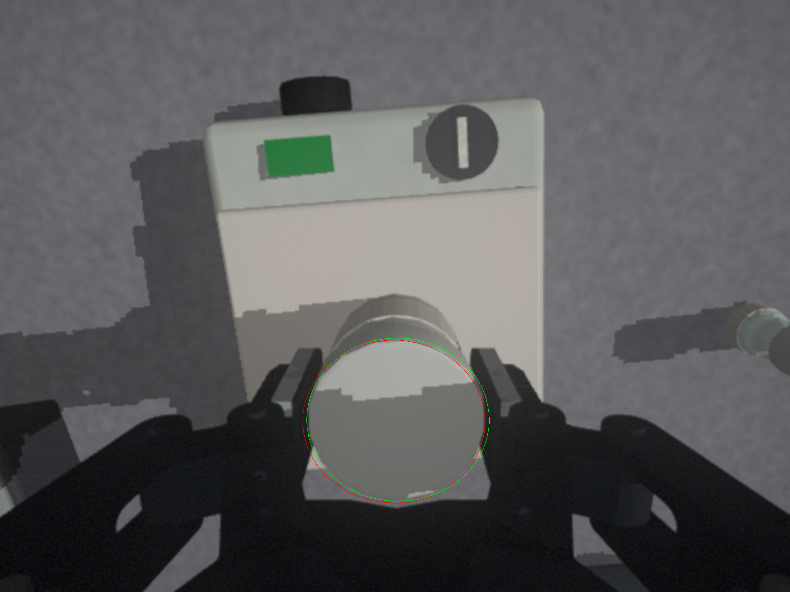

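The jar is gripped dead centre at width 0.541. Lifting and moving to the pad.

play_rows(commands=[{"dx": 0, "dy": 0, "dz": -2, "rx": 0, "ry": 0, "rz": 0, "claw": 1}, {"dx": 0, "dy": 0, "dz": -6, "rx": 0, "ry": 0, "rz": 0, "claw": 1}, {"dx": 0.3, "dy": 3, "dz": -10, "rx": 0, "ry": 0, "rz": 0, "claw": 1}, {"dx": 1, "dy": 30.4, "dz": -10, "rx": 0, "ry": 0, "rz": 0, "claw": 1}, {"dx": 1, "dy": 30.4, "dz": -10, "rx": 0, "ry": 0, "rz": 0, "claw": 1}])

```text
time: 27.7
tool_pos: [0.452, -0.02, 0.1526]
tool_rot: [0.002, 0.001, 1.0, -0.002]
contact_force: [0.8, -0.1, -2.4]
gripper_width: 0.546
```

Run:
```python
from h import *
go(.4465,.153,.15,90)
```

```text
t27.7 pos [ 0.452  -0.02    0.1526] yaw89.9 w0.546 F [ 0.8 -0.1 -2.4] j [-0.21 -0.34  2.06 -0.    1.42 -1.78]
  dx,dy,dz [ 0.59 17.3   0.19] rot [-0.003  0.004 -0.002] rows 3.5
```

play_rows(commands=[{"dx": 0.6, "dy": 17.3, "dz": 0, "rx": 0, "ry": 0.004, "rz": 0, "claw": 1}, {"dx": 0.6, "dy": 17.3, "dz": 0, "rx": 0, "ry": 0.004, "rz": 0, "claw": 1}, {"dx": 0.6, "dy": 17.3, "dz": 0, "rx": 0, "ry": 0.004, "rz": 0, "claw": 1}, {"dx": 0.6, "dy": 17.3, "dz": 0, "rx": 0, "ry": 0.004, "rz": 0, "claw": 1}, {"dx": 0.6, "dy": 17.3, "dz": 3, "rx": 0, "ry": 0.004, "rz": 0, "claw": 1}])

```text
time: 28.2
tool_pos: [0.4492, 0.1565, 0.1258]
tool_rot: [0.004, -0.001, 1.0, -0.0]
contact_force: [1.4, -0.5, -0.2]
gripper_width: 0.54
```

Run:
```python
from h import *
go(.4465,.153,.03,90)
```

```text
t28.2 pos [0.4492 0.1565 0.1258] yaw90.2 w0.540 F [ 1.4 -0.5 -0.2] j [ 0.18 -0.26  2.04 -0.    1.35 -1.39]
  dx,dy,dz [ 0.36 -0.34  9.57] rot [-0.001  0.009  0.003] rows 1.9
```

play_rows(commands=[{"dx": 0.3, "dy": -0.3, "dz": 4, "rx": 0, "ry": 0.007, "rz": 0, "claw": 1}, {"dx": 0.3, "dy": -0.3, "dz": 7.5, "rx": 0, "ry": 0.007, "rz": 0, "claw": 1}, {"dx": 0.3, "dy": -0.3, "dz": 9.5, "rx": 0, "ry": 0.007, "rz": 0, "claw": 1}, {"dx": 0.3, "dy": -0.3, "dz": 9.5, "rx": 0, "ry": 0.007, "rz": 0, "claw": 1}, {"dx": 0.3, "dy": -0.3, "dz": 9.5, "rx": 0, "ry": 0.007, "rz": 0, "claw": 1}])

```text
time: 28.7
tool_pos: [0.4468, 0.1533, 0.0307]
tool_rot: [0.0, -0.001, 1.0, -0.001]
contact_force: [1.8, 0.4, -0.1]
gripper_width: 0.542
```

Run:
```python
from h import *
go(.4465,.153,.015,90)
```

```text
t28.7 pos [0.4468 0.1533 0.0307] yaw90.2 w0.542 F [ 1.8  0.4 -0.1] j [ 0.17 -0.13  2.11 -0.    1.16 -1.4 ]
  dx,dy,dz [ 0.03 -0.03  1.57] rot [-0.001  0.001  0.003] rows 0.3
```

play_rows(commands=[{"dx": 0, "dy": 0, "dz": 0.8, "rx": 0, "ry": 0, "rz": 0, "claw": 1}, {"dx": 0, "dy": 0, "dz": 1.3, "rx": 0, "ry": 0, "rz": 0, "claw": 1}, {"dx": 0, "dy": 0, "dz": 1.6, "rx": 0, "ry": 0, "rz": 0, "claw": 1}, {"dx": 0, "dy": 0, "dz": 1.6, "rx": 0, "ry": 0, "rz": 0, "claw": 1}])

```text
time: 29.1
tool_pos: [0.4467, 0.1533, 0.0145]
tool_rot: [0.0, -0.001, 1.0, -0.001]
contact_force: [0.1, 0.5, -0.6]
gripper_width: 0.54
```

play_rows(commands=[{"dx": 0, "dy": 0, "dz": 0.15, "rx": 0, "ry": 0, "rz": 0, "claw": 1}, {"dx": 0, "dy": 0, "dz": 0.25, "rx": 0, "ry": 0, "rz": 0, "claw": 1}, {"dx": 0, "dy": 0, "dz": 0.25, "rx": 0, "ry": 0, "rz": 0, "claw": 1}])

```text
time: 29.4
tool_pos: [0.4473, 0.1533, 0.0132]
tool_rot: [0.001, -0.001, 1.0, -0.001]
contact_force: [-2.2, -0.6, 5.1]
gripper_width: 0.544
```

Contact at TCP z = 0.0132, as predicted. Releasing and rising.

play_rows(commands=[{"dx": 0, "dy": 0, "dz": 0, "rx": 0, "ry": 0, "rz": 0, "claw": 0}, {"dx": 0, "dy": 0, "dz": 0, "rx": 0, "ry": 0, "rz": 0, "claw": 0}, {"dx": 0, "dy": 0, "dz": 0, "rx": 0, "ry": 0, "rz": 0, "claw": 0}, {"dx": 0, "dy": 0, "dz": 0, "rx": 0, "ry": 0, "rz": 0, "claw": 0}])

```text
time: 29.8
tool_pos: [0.4472, 0.1533, 0.0131]
tool_rot: [0.001, -0.001, 1.0, -0.001]
contact_force: [-1.1, -0.3, -0.8]
gripper_width: 1.001
```

play_rows(commands=[{"dx": 0, "dy": 0, "dz": -4, "rx": 0, "ry": 0, "rz": 0, "claw": 0}, {"dx": 0, "dy": 0, "dz": -9, "rx": 0, "ry": 0, "rz": 0, "claw": 0}, {"dx": 0, "dy": 0, "dz": -14, "rx": 0, "ry": 0, "rz": 0, "claw": 0}, {"dx": 0, "dy": 0, "dz": -19, "rx": 0, "ry": 0, "rz": 0, "claw": 0}, {"dx": 0, "dy": 0, "dz": -21, "rx": 0, "ry": 0, "rz": 0, "claw": 0}])

```text
time: 30.3
tool_pos: [0.4493, 0.1541, 0.2296]
tool_rot: [0.005, -0.001, 1.0, 0.0]
contact_force: [0.5, 0.0, 0.6]
gripper_width: 1.003
```

Run:
```python
from h import *
go(.46,.375,.24,90)
im=grab_frame('wrist');cv2.imwrite('pics/w25.png',im)
S=cam('scene');f=lambda p:((p[0]+.5)/4-.5+300,(p[1]+.5)/4-.5+160)
print('blue',pix2z(S,f((705,182)),.12),'red',pix2z(S,f((572,348)),.12))
```

```text
t30.3 pos [0.4493 0.1541 0.2296] yaw90.2 w1.003 F [0.5 0.  0.6] j [ 0.17 -0.34  1.93 -0.    1.54 -1.4 ]
  dx,dy,dz [-1.14 22.09 -1.02] rot [0.    0.01  0.003] rows 4.4
blue [0.49637009 0.50987538 0.12      ] red [0.64902254 0.39434206 0.12      ]
```

View pics/w25.png

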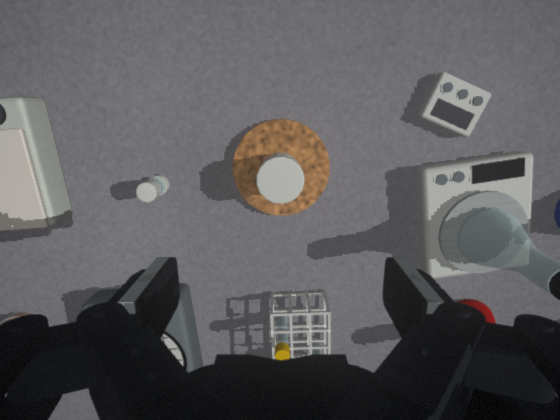

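The jar stands upright on the pad. Now the flask; the blue (0.50, 0.51) and red (0.65, 0.39) look-alikes are clear of the jaws.

play_rows(commands=[{"dx": -1.1, "dy": 22.1, "dz": -1, "rx": 0, "ry": 0.01, "rz": 0, "claw": 0}, {"dx": -1.1, "dy": 22.1, "dz": -1, "rx": 0, "ry": 0.01, "rz": 0, "claw": 0}, {"dx": -1.1, "dy": 22.1, "dz": -1, "rx": 0, "ry": 0.01, "rz": 0, "claw": 0}, {"dx": -1.1, "dy": 22.1, "dz": -1, "rx": 0, "ry": 0.01, "rz": 0, "claw": 0}, {"dx": -1.1, "dy": 22.1, "dz": -1, "rx": 0, "ry": 0.01, "rz": 0, "claw": 0}])

```text
time: 30.85
tool_pos: [0.4597, 0.3785, 0.2405]
tool_rot: [0.001, -0.003, 1.0, 0.0]
contact_force: [0.4, 0.0, -0.2]
gripper_width: 0.994
```

play_rows(commands=[{"dx": 0, "dy": 0, "dz": 0, "rx": 0, "ry": 0, "rz": 0, "claw": 0}, {"dx": 0, "dy": 0, "dz": 0, "rx": 0, "ry": 0, "rz": 0, "claw": 0}])

```text
time: 31.05
tool_pos: [0.459, 0.3784, 0.2389]
tool_rot: [-0.0, -0.003, 1.0, -0.0]
contact_force: [-0.6, -0.4, -0.6]
gripper_width: 0.997
```

Run:
```python
from h import *
go(.5135,.3765,.18,90)
st=monitor.state();im=grab_frame('wrist');c=cam('wrist',st)
big=cv2.resize(im,None,fx=3,fy=3,interpolation=cv2.INTER_CUBIC)
def dr(P,col): cv2.polylines(big,[(((proj(c,P)+.5)*3-.5)).round().astype(int)],1,col,1)
dr(circ(.5135,.3765,.16,.013),(0,0,255));dr(circ(.5135,.3765,.04,.033),(0,255,0));dr(circ(.5135,.373,.04,.048),(255,255,0))
cv2.imwrite('pics/w26o.png',big[300:900,420:1220])
```

```text
t31.1 pos [0.459  0.3784 0.2389] yaw90.4 w0.997 F [-0.6 -0.4 -0.6] j [ 0.56 -0.03  1.65 -0.    1.52 -1.01]
  dx,dy,dz [-5.45 -0.22  5.89] rot [-0.001 -0.     0.007] rows 1.6
```

View pics/w26o.png

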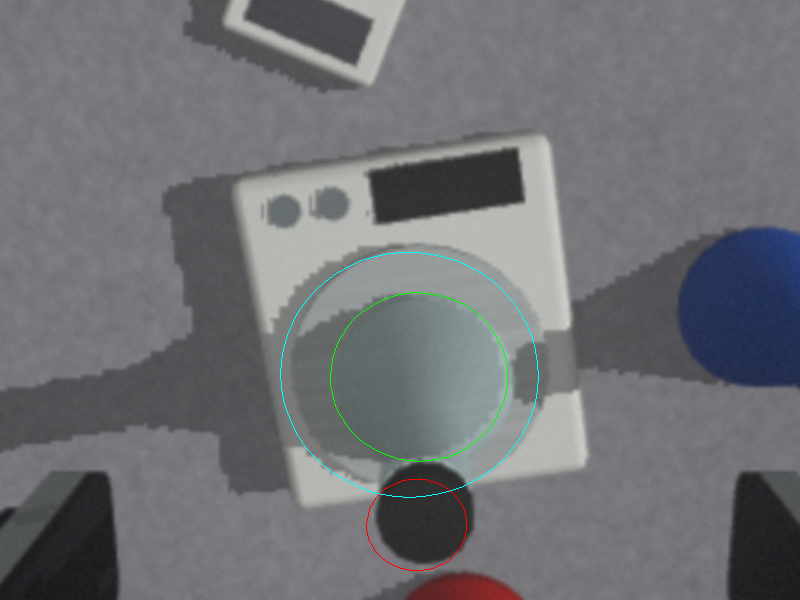

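The flask is at about (0.512, 0.378). Moving above it.

play_rows(commands=[{"dx": -5.3, "dy": -0.1, "dz": 2, "rx": 0, "ry": 0, "rz": 0, "claw": 0}, {"dx": -5.3, "dy": -0.1, "dz": 5, "rx": 0, "ry": 0, "rz": 0, "claw": 0}, {"dx": -5.3, "dy": -0.1, "dz": 5, "rx": 0, "ry": 0, "rz": 0, "claw": 0}, {"dx": -5.3, "dy": -0.1, "dz": 5, "rx": 0, "ry": 0, "rz": 0, "claw": 0}])

```text
time: 31.5
tool_pos: [0.5116, 0.3754, 0.1884]
tool_rot: [-0.001, -0.002, 1.0, -0.001]
contact_force: [0.2, 0.7, 0.1]
gripper_width: 0.997
```

Run:
```python
from h import *
go(.512,.378,.095,90)
st=monitor.state();im=grab_frame('wrist');c=cam('wrist',st)
big=cv2.resize(im,None,fx=3,fy=3,interpolation=cv2.INTER_CUBIC)
def dr(P,col): cv2.polylines(big,[(((proj(c,P)+.5)*3-.5)).round().astype(int)],1,col,1)
dr(circ(.512,.378,.16,.013),(0,0,255));dr(circ(.512,.378,.04,.033),(0,255,0));dr(circ(.511,.374,.04,.048),(255,255,0))
cv2.imwrite('pics/w27o.png',cv2.resize(big,None,fx=.47,fy=.47))
```

```text
t31.5 pos [0.5116 0.3754 0.1884] yaw90.2 w0.997 F [0.2 0.7 0.1] j [ 0.52  0.09  1.61 -0.    1.44 -1.06]
  dx,dy,dz [-0.06  0.28  9.34] rot [-0.002 -0.002  0.004] rows 1.9
```

View pics/w27o.png

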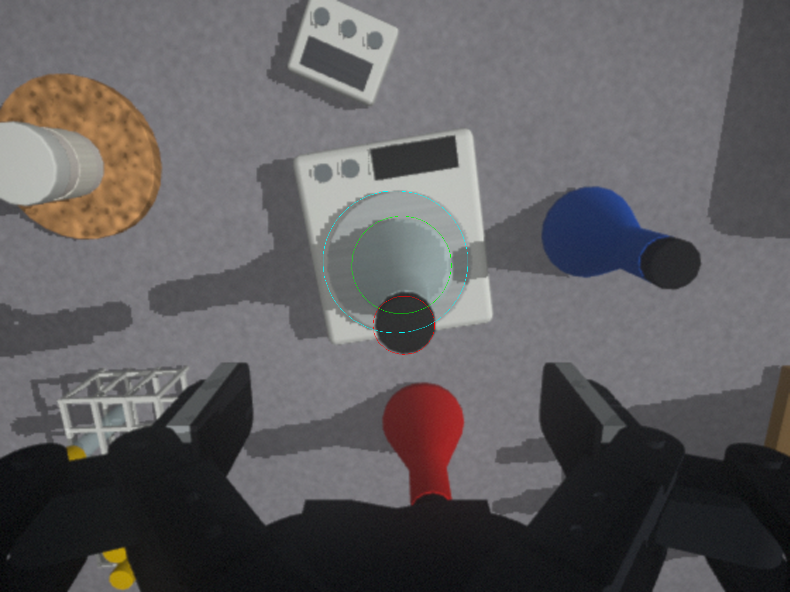

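Exact fit. Descending to the neck.

play_rows(commands=[{"dx": 0, "dy": 0.25, "dz": 4, "rx": 0, "ry": 0, "rz": 0, "claw": 0}, {"dx": 0, "dy": 0.25, "dz": 7.5, "rx": 0, "ry": 0, "rz": 0, "claw": 0}, {"dx": 0, "dy": 0.25, "dz": 9.3, "rx": 0, "ry": 0, "rz": 0, "claw": 0}, {"dx": 0, "dy": 0.25, "dz": 9.3, "rx": 0, "ry": 0, "rz": 0, "claw": 0}, {"dx": 0, "dy": 0.25, "dz": 9.3, "rx": 0, "ry": 0, "rz": 0, "claw": 0}])

```text
time: 32.05
tool_pos: [0.5129, 0.3793, 0.0992]
tool_rot: [0.001, -0.003, 1.0, 0.0]
contact_force: [0.3, 0.9, 0.4]
gripper_width: 0.996
```

Run:
```python
from h import *
go(.512,.378,.095,90)
im=grab_frame('side');cv2.imwrite('pics/d28.png',crop(im,190,90,120,90,6))
```

```text
t32.0 pos [0.5129 0.3793 0.0992] yaw90.3 w0.996 F [0.3 0.9 0.4] j [ 0.52  0.17  1.68 -0.    1.29 -1.06]
  dx,dy,dz [ 0.09 -0.13  0.42] rot [0.001 0.003 0.005] rows 0.1
```

View pics/d28.png

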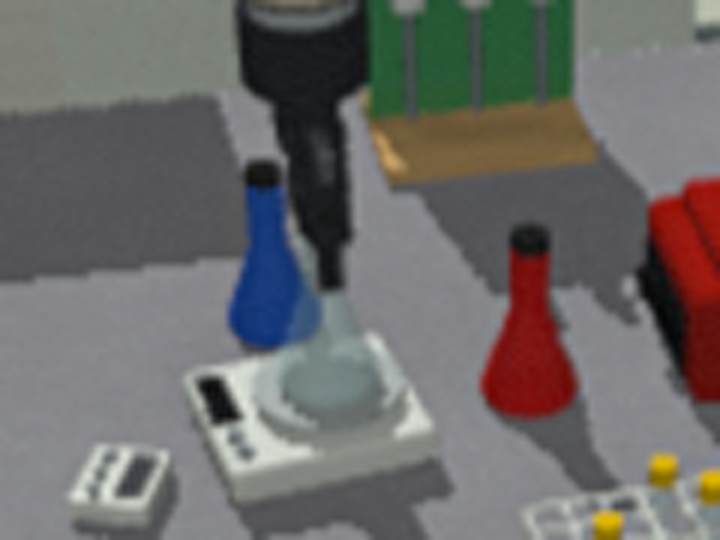

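The finger covers the neck at the right height. Closing.

play_rows(commands=[{"dx": 0.1, "dy": -0.1, "dz": 0.4, "rx": 0, "ry": 0.003, "rz": 0, "claw": 0.3}, {"dx": 0.1, "dy": -0.1, "dz": 0.4, "rx": 0, "ry": 0.003, "rz": 0, "claw": 0.45}, {"dx": 0.1, "dy": -0.1, "dz": 0.4, "rx": 0, "ry": 0.003, "rz": 0, "claw": 0.55}, {"dx": 0.1, "dy": -0.1, "dz": 0.4, "rx": 0, "ry": 0.003, "rz": 0, "claw": 0.65}, {"dx": 0.1, "dy": -0.1, "dz": 0.4, "rx": 0, "ry": 0.003, "rz": 0, "claw": 0.75}])

```text
time: 32.6
tool_pos: [0.5128, 0.379, 0.0966]
tool_rot: [0.001, -0.002, 1.0, 0.001]
contact_force: [-0.8, 0.9, 3.4]
gripper_width: 0.288
```

play_rows(commands=[{"dx": 0, "dy": 0, "dz": 0, "rx": 0, "ry": 0, "rz": 0, "claw": 1}, {"dx": 0, "dy": 0, "dz": 0, "rx": 0, "ry": 0, "rz": 0, "claw": 1}, {"dx": 0, "dy": 0, "dz": 0, "rx": 0, "ry": 0, "rz": 0, "claw": 1}])

```text
time: 32.9
tool_pos: [0.5129, 0.379, 0.0966]
tool_rot: [0.001, -0.002, 1.0, 0.001]
contact_force: [-0.1, 0.8, 0.7]
gripper_width: 0.289
```

Run:
```python
from h import *
st=monitor.state();go(.512,.378,.095,90)
im=grab_frame('wrist');c=cam('wrist',st)
big=cv2.resize(im,None,fx=3,fy=3,interpolation=cv2.INTER_CUBIC)
def dr(P,col): cv2.polylines(big,[(((proj(c,P)+.5)*3-.5)).round().astype(int)],1,col,1)
dr(circ(.512,.378,.16,.013),(0,0,255));dr(circ(.512,.378,.04,.033),(0,255,0));dr(circ(.511,.374,.04,.048),(255,255,0))
cv2.imwrite('pics/w29o.png',cv2.resize(big,None,fx=.47,fy=.47))
```

```text
t32.9 pos [0.5129 0.379  0.0966] yaw90.3 w0.289 F [-0.1  0.8  0.7] j [ 0.52  0.17  1.68  0.    1.29 -1.06]
  dx,dy,dz [ 0.09 -0.1   0.16] rot [0.002 0.002 0.005] rows 0.0
```

View pics/w29o.png

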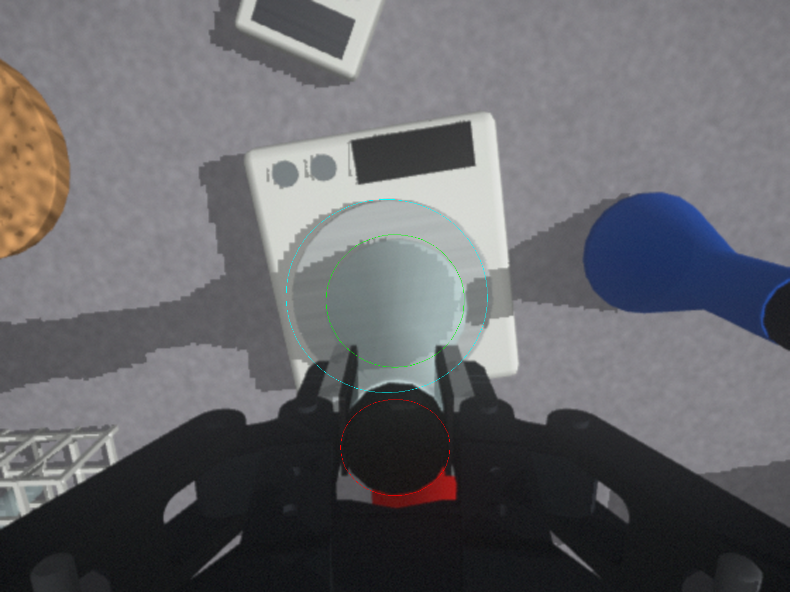

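The flask is held at width 0.289, centred. Lifting straight up, then across to the stirrer.

play_rows(commands=[{"dx": 0, "dy": 0, "dz": -2, "rx": 0, "ry": 0.002, "rz": 0, "claw": 1}, {"dx": 0, "dy": 0, "dz": -5, "rx": 0, "ry": 0.002, "rz": 0, "claw": 1}, {"dx": 0, "dy": 0, "dz": -8, "rx": 0, "ry": 0.002, "rz": 0, "claw": 1}, {"dx": 0, "dy": 0, "dz": -10.5, "rx": 0, "ry": 0.002, "rz": 0, "claw": 1}, {"dx": 0, "dy": 0, "dz": -10.5, "rx": 0, "ry": 0.002, "rz": 0, "claw": 1}])

```text
time: 33.45
tool_pos: [0.5147, 0.3798, 0.2062]
tool_rot: [0.003, -0.002, 1.0, 0.003]
contact_force: [1.2, 0.9, -1.4]
gripper_width: 0.291
```

Run:
```python
from h import *
st=monitor.state();go(.4565,-.154,.20,90)
im=grab_frame('wrist');c=cam('wrist',st);cv2.imwrite('pics/w30.png',im)
big=cv2.resize(im,None,fx=3,fy=3,interpolation=cv2.INTER_CUBIC)
def dr(P,col): cv2.polylines(big,[(((proj(c,P)+.5)*3-.5)).round().astype(int)],1,col,1)
dr(circ(.511,.374,.04,.048),(255,255,0))
cv2.imwrite('pics/w30o.png',cv2.resize(big,None,fx=.47,fy=.47))
```

```text
t33.5 pos [0.5147 0.3798 0.2062] yaw90.3 w0.291 F [ 1.2  0.9 -1.4] j [ 0.52  0.08  1.59  0.    1.46 -1.06]
  dx,dy,dz [  6.08 -53.35   0.24] rot [0.006 0.007 0.005] rows 10.7
```

View pics/w30o.png

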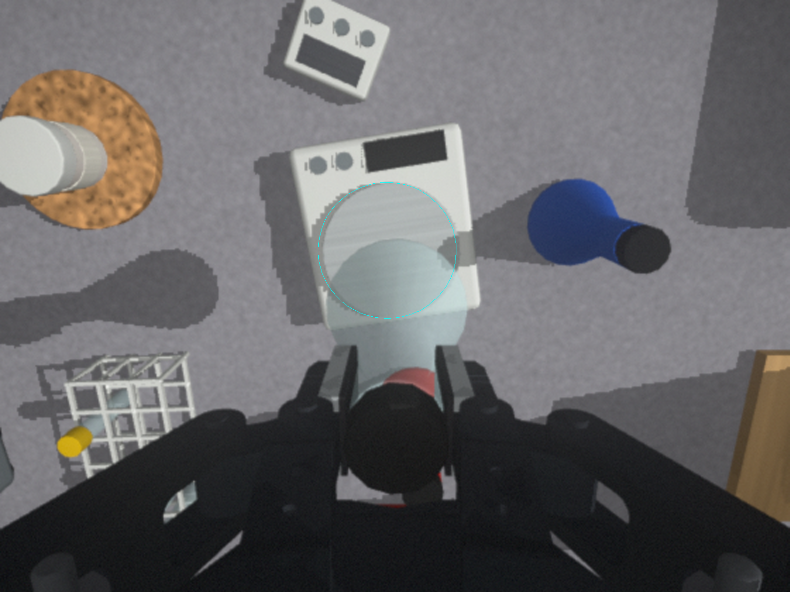

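The pan is at (0.511, 0.374), exact. Carrying the flask.

play_rows(commands=[{"dx": 6.1, "dy": -53.4, "dz": 0, "rx": 0.005, "ry": 0.007, "rz": 0.005, "claw": 1}, {"dx": 6.1, "dy": -53.4, "dz": 0, "rx": 0.005, "ry": 0.007, "rz": 0.005, "claw": 1}, {"dx": 6.1, "dy": -53.4, "dz": 0, "rx": 0.005, "ry": 0.007, "rz": 0.005, "claw": 1}, {"dx": 6.1, "dy": -53.4, "dz": 0, "rx": 0.005, "ry": 0.007, "rz": 0.005, "claw": 1}, {"dx": 6.1, "dy": -53.4, "dz": 0, "rx": 0.005, "ry": 0.007, "rz": 0.005, "claw": 1}])

```text
time: 34.0
tool_pos: [0.4839, 0.1282, 0.198]
tool_rot: [-0.004, -0.0, 1.0, -0.001]
contact_force: [1.1, -0.3, -1.4]
gripper_width: 0.29
```

Run:
```python
from h import *
go(.4565,-.154,.20,90)
```

```text
t34.0 pos [0.4839 0.1282 0.198 ] yaw90.0 w0.290 F [ 1.1 -0.3 -1.4] j [ 0.11 -0.24  1.9  -0.    1.48 -1.46]
  dx,dy,dz [  2.75 -28.22  -0.14] rot [-0.002 -0.009  0.   ] rows 5.7
```

play_rows(commands=[{"dx": 2.8, "dy": -28.2, "dz": -0.2, "rx": 0, "ry": -0.008, "rz": 0, "claw": 1}, {"dx": 2.8, "dy": -28.2, "dz": -0.2, "rx": 0, "ry": -0.008, "rz": 0, "claw": 1}, {"dx": 2.8, "dy": -28.2, "dz": -0.2, "rx": 0, "ry": -0.008, "rz": 0, "claw": 1}, {"dx": 2.8, "dy": -28.2, "dz": -0.2, "rx": 0, "ry": -0.008, "rz": 0, "claw": 1}, {"dx": 2.8, "dy": -28.2, "dz": -0.2, "rx": 0, "ry": -0.008, "rz": 0, "claw": 1}])

```text
time: 34.5
tool_pos: [0.4578, -0.1199, 0.1978]
tool_rot: [-0.002, -0.0, 1.0, 0.0]
contact_force: [0.7, 0.3, -0.9]
gripper_width: 0.289
```

Run:
```python
from h import *
go(.4565,-.154,.15,90)
```

```text
t34.5 pos [ 0.4578 -0.1199  0.1978] yaw90.0 w0.289 F [ 0.7  0.3 -0.9] j [-0.41 -0.31  1.97 -0.    1.49 -1.98]
  dx,dy,dz [ 0.12 -3.41  4.78] rot [ 0.    -0.004  0.001] rows 1.2
```

play_rows(commands=[{"dx": 0.1, "dy": -3.4, "dz": 0.5, "rx": 0, "ry": -0.004, "rz": 0, "claw": 1}, {"dx": 0.1, "dy": -3.4, "dz": 3, "rx": 0, "ry": -0.004, "rz": 0, "claw": 1}, {"dx": 0.1, "dy": -3.4, "dz": 4.8, "rx": 0, "ry": -0.004, "rz": 0, "claw": 1}, {"dx": 0.1, "dy": -3.4, "dz": 4.8, "rx": 0, "ry": -0.004, "rz": 0, "claw": 1}, {"dx": 0.1, "dy": -3.4, "dz": 4.8, "rx": 0, "ry": -0.004, "rz": 0, "claw": 1}])

```text
time: 35.0
tool_pos: [0.4555, -0.1532, 0.1479]
tool_rot: [-0.002, -0.0, 1.0, 0.001]
contact_force: [0.1, -0.2, -1.3]
gripper_width: 0.287
```

Run:
```python
from h import *
st=monitor.state();go(.4565,-.154,.1075,90)
im=grab_frame('wrist');c=cam('wrist',st)
big=cv2.resize(im,None,fx=3,fy=3,interpolation=cv2.INTER_CUBIC)
def dr(P,col): cv2.polylines(big,[(((proj(c,P)+.5)*3-.5)).round().astype(int)],1,col,1)
x,y,z=st['tool_pos'];dr(circ(x-.001,y,z-.0566,.033),(0,255,0));dr(rect(c,.4555,-.154,.05,.09,.104,.112),(255,255,0))
cv2.imwrite('pics/w31o.png',cv2.resize(big,None,fx=.47,fy=.47))
```

```text
t35.0 pos [ 0.4555 -0.1532  0.1479] yaw90.0 w0.287 F [ 0.1 -0.2 -1.3] j [-0.48 -0.25  2.    0.    1.4  -2.05]
  dx,dy,dz [-0.11 -0.08  4.04] rot [ 0.002 -0.003  0.001] rows 0.8
```

View pics/w31o.png

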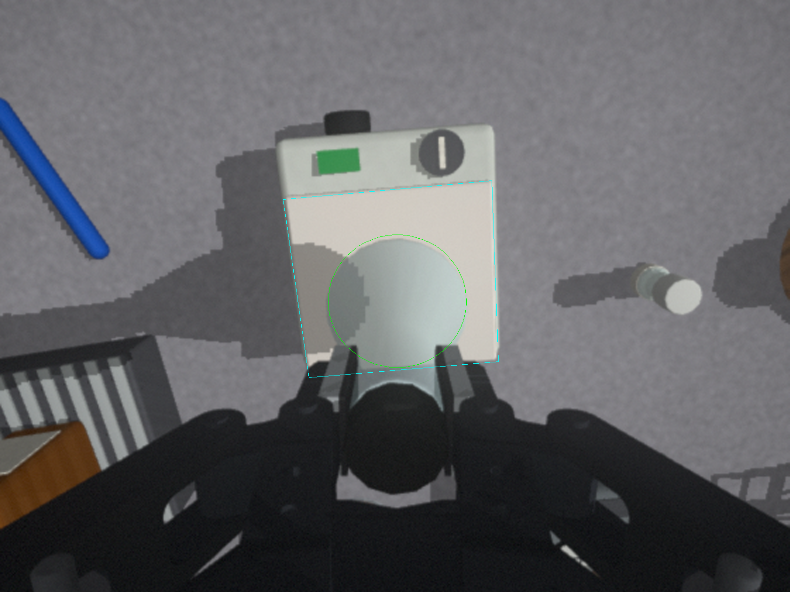

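Overlays fit. Lowering onto the plate.

play_rows(commands=[{"dx": -0.1, "dy": -0.1, "dz": 2, "rx": 0.002, "ry": -0.003, "rz": 0, "claw": 1}, {"dx": -0.1, "dy": -0.1, "dz": 3.5, "rx": 0.002, "ry": -0.003, "rz": 0, "claw": 1}, {"dx": -0.1, "dy": -0.1, "dz": 3.8, "rx": 0.002, "ry": -0.003, "rz": 0, "claw": 1}, {"dx": -0.1, "dy": -0.1, "dz": 3.8, "rx": 0.002, "ry": -0.003, "rz": 0, "claw": 1}])

```text
time: 35.45
tool_pos: [0.457, -0.1541, 0.1108]
tool_rot: [0.0, -0.001, 1.0, -0.0]
contact_force: [-0.6, -0.1, -1.2]
gripper_width: 0.285
```

Run:
```python
from h import *
go(.4565,-.154,.1066,90)
```

```text
t35.5 pos [ 0.457  -0.1541  0.1108] yaw90.1 w0.285 F [-0.6 -0.1 -1.2] j [-0.48 -0.22  2.04 -0.    1.32 -2.05]
  dx,dy,dz [0.05 0.01 0.42] rot [-0.001  0.001  0.001] rows 0.1
```

play_rows(commands=[{"dx": 0, "dy": 0, "dz": 0.2, "rx": 0, "ry": 0, "rz": 0, "claw": 1}, {"dx": 0, "dy": 0, "dz": 0.4, "rx": 0, "ry": 0, "rz": 0, "claw": 1}, {"dx": 0, "dy": 0, "dz": 0.45, "rx": 0, "ry": 0, "rz": 0, "claw": 1}, {"dx": 0, "dy": 0, "dz": 0.45, "rx": 0, "ry": 0, "rz": 0, "claw": 1}])

```text
time: 35.85
tool_pos: [0.4572, -0.1542, 0.1065]
tool_rot: [0.001, -0.001, 1.0, -0.001]
contact_force: [0.3, -0.4, -1.6]
gripper_width: 0.288
```

play_rows(commands=[{"dx": 0, "dy": 0, "dz": 0.1, "rx": 0, "ry": 0, "rz": 0, "claw": 1}, {"dx": 0, "dy": 0, "dz": 0.2, "rx": 0, "ry": 0, "rz": 0, "claw": 1}, {"dx": 0, "dy": 0, "dz": 0.2, "rx": 0, "ry": 0, "rz": 0, "claw": 1}])

```text
time: 36.15
tool_pos: [0.4576, -0.1543, 0.1065]
tool_rot: [0.001, -0.001, 1.0, -0.001]
contact_force: [-3.4, 2.2, 6.2]
gripper_width: 0.288
```

Contact (+6.2 N). Releasing; the fingers open symmetrically.

play_rows(commands=[{"dx": 0, "dy": 0, "dz": 0, "rx": 0, "ry": 0, "rz": 0, "claw": 0.5}, {"dx": 0, "dy": 0, "dz": 0, "rx": 0, "ry": 0, "rz": 0, "claw": 0.2}, {"dx": 0, "dy": 0, "dz": 0, "rx": 0, "ry": 0, "rz": 0, "claw": 0}, {"dx": 0, "dy": 0, "dz": 0, "rx": 0, "ry": 0, "rz": 0, "claw": 0}, {"dx": 0, "dy": 0, "dz": 0, "rx": 0, "ry": 0, "rz": 0, "claw": 0}])

```text
time: 36.65
tool_pos: [0.4576, -0.1543, 0.1063]
tool_rot: [0.001, -0.001, 1.0, -0.001]
contact_force: [0.2, -0.3, 0.1]
gripper_width: 1.004
```

play_rows(commands=[{"dx": 0, "dy": 0, "dz": -3, "rx": 0, "ry": 0, "rz": 0, "claw": 0}, {"dx": 0, "dy": 0, "dz": -7, "rx": 0, "ry": 0, "rz": 0, "claw": 0}, {"dx": 0, "dy": 0, "dz": -12, "rx": 0, "ry": 0, "rz": 0, "claw": 0}, {"dx": 0, "dy": 0, "dz": -13, "rx": 0, "ry": 0, "rz": 0, "claw": 0}, {"dx": 0, "dy": 0, "dz": -13, "rx": 0, "ry": 0, "rz": 0, "claw": 0}])

```text
time: 37.15
tool_pos: [0.4588, -0.1549, 0.2394]
tool_rot: [0.003, -0.001, 1.0, -0.002]
contact_force: [-0.4, -0.7, -1.1]
gripper_width: 1.002
```

Run:
```python
from h import *
st=monitor.state();go(.447,.153,.20,90)
im=grab_frame('wrist');c=cam('wrist',st)
big=cv2.resize(im,None,fx=3,fy=3,interpolation=cv2.INTER_CUBIC)
def dr(P,col): cv2.polylines(big,[(((proj(c,P)+.5)*3-.5)).round().astype(int)],1,col,1)
x,y=.4555,-.154;dr(circ(x,y,.05,.033),(0,255,0));dr(circ(x,y,.17,.013),(0,0,255));dr(rect(c,.4555,-.154,.05,.09,.104,.112),(255,255,0))
cv2.imwrite('pics/w32o.png',cv2.resize(big,None,fx=.47,fy=.47))
```

```text
t37.1 pos [ 0.4588 -0.1549  0.2394] yaw90.1 w1.002 F [-0.4 -0.7 -1.1] j [-0.48 -0.32  1.9  -0.    1.55 -2.05]
  dx,dy,dz [ 1.16 30.81  3.82] rot [-0.004  0.007  0.001] rows 6.2
```

View pics/w32o.png

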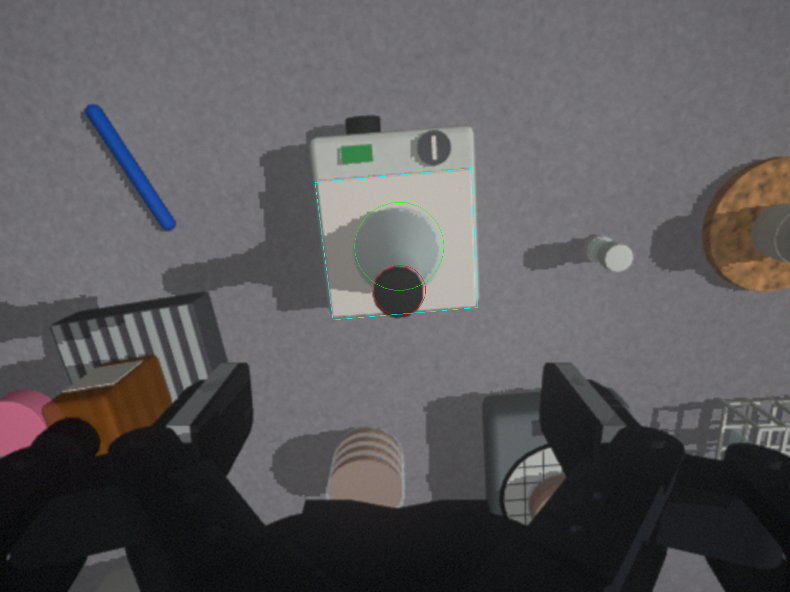

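The flask is upright and centred on the stirrer. Back for the jar.

play_rows(commands=[{"dx": 1.2, "dy": 30.8, "dz": 0, "rx": 0, "ry": 0.007, "rz": 0, "claw": 0}, {"dx": 1.2, "dy": 30.8, "dz": 0, "rx": 0, "ry": 0.007, "rz": 0, "claw": 0}, {"dx": 1.2, "dy": 30.8, "dz": 0, "rx": 0, "ry": 0.007, "rz": 0, "claw": 0}, {"dx": 1.2, "dy": 30.8, "dz": 2, "rx": 0, "ry": 0.007, "rz": 0, "claw": 0}, {"dx": 1.2, "dy": 30.8, "dz": 4, "rx": 0, "ry": 0.007, "rz": 0, "claw": 0}])

```text
time: 37.7
tool_pos: [0.4467, 0.0949, 0.2133]
tool_rot: [-0.003, -0.001, 1.0, -0.001]
contact_force: [0.4, 0.4, 0.2]
gripper_width: 0.995
```

Run:
```python
from h import *
go(.447,.1533,.12,90)
```

```text
t37.7 pos [0.4467 0.0949 0.2133] yaw90.1 w0.995 F [0.4 0.4 0.2] j [ 0.05 -0.37  1.98 -0.    1.53 -1.52]
  dx,dy,dz [-0.08  5.86  9.32] rot [-0.002 -0.005  0.001] rows 2.2
```

play_rows(commands=[{"dx": -0.1, "dy": 5.9, "dz": 1, "rx": 0, "ry": -0.005, "rz": 0, "claw": 0}, {"dx": -0.1, "dy": 5.9, "dz": 5, "rx": 0, "ry": -0.005, "rz": 0, "claw": 0}, {"dx": -0.1, "dy": 5.9, "dz": 9, "rx": 0, "ry": -0.005, "rz": 0, "claw": 0}, {"dx": -0.1, "dy": 5.9, "dz": 9.3, "rx": 0, "ry": -0.005, "rz": 0, "claw": 0}, {"dx": -0.1, "dy": 5.9, "dz": 9.3, "rx": 0, "ry": -0.005, "rz": 0, "claw": 0}])

```text
time: 38.2
tool_pos: [0.4452, 0.1532, 0.1176]
tool_rot: [-0.003, -0.001, 1.0, -0.001]
contact_force: [0.1, 0.9, 0.1]
gripper_width: 0.995
```

Run:
```python
from h import *
st=monitor.state();go(.447,.1533,.0135,90)
im=grab_frame('wrist');c=cam('wrist',st)
big=cv2.resize(im,None,fx=3,fy=3,interpolation=cv2.INTER_CUBIC)
def dr(P,col): cv2.polylines(big,[(((proj(c,P)+.5)*3-.5)).round().astype(int)],1,col,1)
x,y=.447,.1533;dr(circ(x,y,.064,.024),(0,255,0))
cv2.imwrite('pics/w33o.png',cv2.resize(big,None,fx=.47,fy=.47))
```

```text
t38.2 pos [0.4452 0.1532 0.1176] yaw90.1 w0.995 F [0.1 0.9 0.1] j [ 0.17 -0.25  2.05 -0.    1.35 -1.4 ]
  dx,dy,dz [-0.24  0.03 10.41] rot [-0.003 -0.006  0.001] rows 2.1
```

View pics/w33o.png

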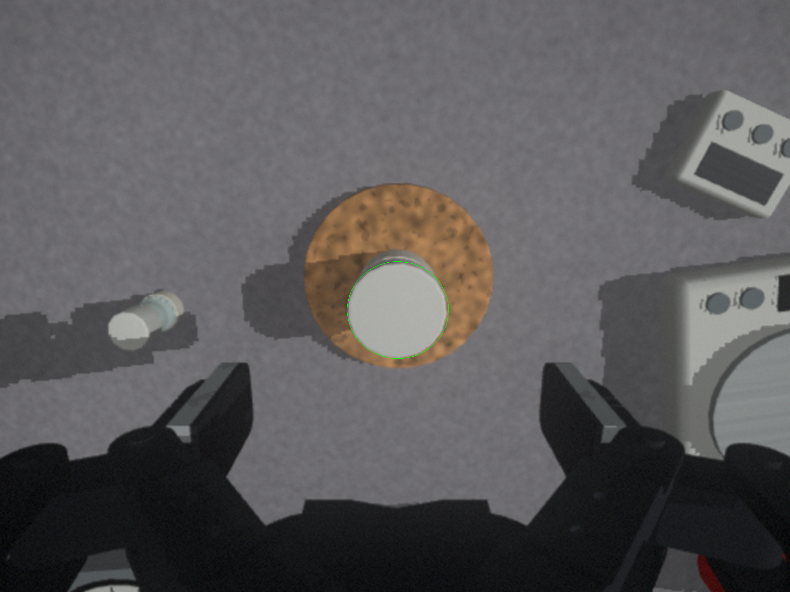

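play_rows(commands=[{"dx": -0.2, "dy": 0, "dz": 4, "rx": 0, "ry": -0.006, "rz": 0, "claw": 0}, {"dx": -0.2, "dy": 0, "dz": 7.5, "rx": 0, "ry": -0.006, "rz": 0, "claw": 0}, {"dx": -0.2, "dy": 0, "dz": 9.5, "rx": 0, "ry": -0.006, "rz": 0, "claw": 0}, {"dx": -0.2, "dy": 0, "dz": 10.2, "rx": 0, "ry": -0.006, "rz": 0, "claw": 0}, {"dx": -0.2, "dy": 0, "dz": 10.2, "rx": 0, "ry": -0.006, "rz": 0, "claw": 0}])

```text
time: 38.75
tool_pos: [0.4498, 0.1529, 0.019]
tool_rot: [0.003, 0.0, 1.0, -0.001]
contact_force: [0.8, 0.4, -0.5]
gripper_width: 1.001
```

Run:
```python
from h import *
go(.447,.1533,.0135,90)
```

```text
t38.8 pos [0.4498 0.1529 0.019 ] yaw90.0 w1.001 F [ 0.8  0.4 -0.5] j [ 0.17 -0.11  2.11 -0.    1.13 -1.4 ]
  dx,dy,dz [0.29 0.04 0.55] rot [-0.002  0.006 -0.   ] rows 0.1
```

play_rows(commands=[{"dx": 0.3, "dy": 0.05, "dz": 0.5, "rx": 0, "ry": 0.006, "rz": 0, "claw": 0}, {"dx": 0.3, "dy": 0.05, "dz": 0.5, "rx": 0, "ry": 0.006, "rz": 0, "claw": 0.2}, {"dx": 0.3, "dy": 0.05, "dz": 0.5, "rx": 0, "ry": 0.006, "rz": 0, "claw": 0.35}, {"dx": 0.3, "dy": 0.05, "dz": 0.5, "rx": 0, "ry": 0.006, "rz": 0, "claw": 0.45}, {"dx": 0.3, "dy": 0.05, "dz": 0.5, "rx": 0, "ry": 0.006, "rz": 0, "claw": 1}])

```text
time: 39.25
tool_pos: [0.4477, 0.1534, 0.0153]
tool_rot: [0.001, 0.0, 1.0, -0.001]
contact_force: [-2.0, -1.2, 6.1]
gripper_width: 0.539
```

play_rows(commands=[{"dx": 0, "dy": 0, "dz": 0, "rx": 0, "ry": 0, "rz": 0, "claw": 1}, {"dx": 0, "dy": 0, "dz": 0, "rx": 0, "ry": 0, "rz": 0, "claw": 1}, {"dx": 0, "dy": 0, "dz": 0, "rx": 0, "ry": 0, "rz": 0, "claw": 1}])

```text
time: 39.55
tool_pos: [0.4477, 0.1535, 0.0153]
tool_rot: [0.001, 0.0, 1.0, -0.001]
contact_force: [0.8, -0.1, 1.3]
gripper_width: 0.54
```

Run:
```python
from h import *
st=monitor.state();go(.5115,.374,.15,90)
im=grab_frame('wrist');c=cam('wrist',st)
big=cv2.resize(im,None,fx=3,fy=3,interpolation=cv2.INTER_CUBIC)
def dr(P,col): cv2.polylines(big,[(((proj(c,P)+.5)*3-.5)).round().astype(int)],1,col,1)
x,y,z=st['tool_pos'];dr(circ(x,y,.064,.024),(0,255,0))
cv2.imwrite('pics/w34o.png',cv2.resize(big,None,fx=.47,fy=.47))
```

```text
t39.5 pos [0.4477 0.1535 0.0153] yaw90.0 w0.540 F [ 0.8 -0.1  1.3] j [ 0.17 -0.1   2.11 -0.    1.13 -1.4 ]
  dx,dy,dz [ -6.39  22.03 -13.49] rot [-0.002  0.001 -0.   ] rows 5.3
```

View pics/w34o.png

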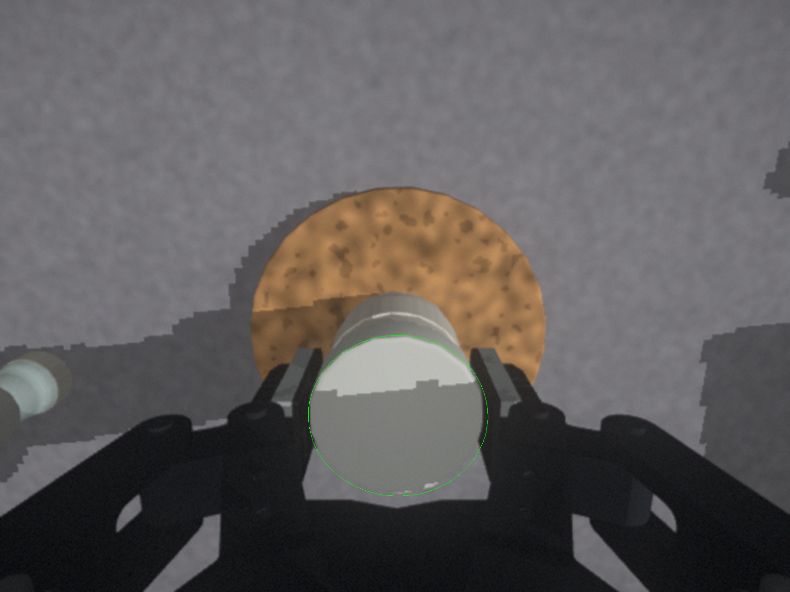

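The jar is gripped on centre. Lifting and carrying it to the balance.

play_rows(commands=[{"dx": 0, "dy": 0, "dz": -3, "rx": 0, "ry": 0, "rz": 0, "claw": 1}, {"dx": 0, "dy": 0, "dz": -7, "rx": 0, "ry": 0, "rz": 0, "claw": 1}, {"dx": -0.5, "dy": 2, "dz": -11.5, "rx": 0, "ry": 0, "rz": 0, "claw": 1}, {"dx": -6.4, "dy": 22, "dz": -13.5, "rx": 0, "ry": 0, "rz": 0, "claw": 1}, {"dx": -6.4, "dy": 22, "dz": -13.5, "rx": 0, "ry": 0, "rz": 0, "claw": 1}])

```text
time: 40.1
tool_pos: [0.4822, 0.2706, 0.1422]
tool_rot: [0.003, 0.001, 1.0, -0.0]
contact_force: [1.9, -1.3, -1.6]
gripper_width: 0.539
```

Run:
```python
from h import *
go(.511,.374,.15,90)
```

```text
t40.1 pos [0.4822 0.2706 0.1422] yaw89.9 w0.539 F [ 1.9 -1.3 -1.6] j [ 0.38 -0.07  1.85 -0.    1.36 -1.19]
  dx,dy,dz [-2.86 10.35 -0.77] rot [-0.     0.005 -0.002] rows 2.2
```

play_rows(commands=[{"dx": -2.9, "dy": 10.3, "dz": 0, "rx": 0, "ry": 0.005, "rz": 0, "claw": 1}, {"dx": -2.9, "dy": 10.3, "dz": 0, "rx": 0, "ry": 0.005, "rz": 0, "claw": 1}, {"dx": -2.9, "dy": 10.3, "dz": 1, "rx": 0, "ry": 0.005, "rz": 0, "claw": 1}, {"dx": -2.9, "dy": 10.3, "dz": 3, "rx": 0, "ry": 0.005, "rz": 0, "claw": 1}, {"dx": -2.9, "dy": 10.3, "dz": 3, "rx": 0, "ry": 0.005, "rz": 0, "claw": 1}])

```text
time: 40.6
tool_pos: [0.5089, 0.3723, 0.1077]
tool_rot: [-0.003, 0.001, 1.0, -0.002]
contact_force: [-1.2, -1.2, -1.7]
gripper_width: 0.543
```

Run:
```python
from h import *
st=monitor.state();go(.511,.374,.0455,90)
im=grab_frame('wrist');c=cam('wrist',st)
big=cv2.resize(im,None,fx=3,fy=3,interpolation=cv2.INTER_CUBIC)
def dr(P,col): cv2.polylines(big,[(((proj(c,P)+.5)*3-.5)).round().astype(int)],1,col,1)
x,y,z=st['tool_pos'];dr(circ(x,y,z+.0487,.024),(0,255,0));dr(circ(.511,.374,.04,.048),(255,255,0))
cv2.imwrite('pics/w35o.png',cv2.resize(big,None,fx=.47,fy=.47))
```

```text
t40.6 pos [0.5089 0.3723 0.1077] yaw89.9 w0.543 F [-1.2 -1.2 -1.7] j [ 0.51  0.15  1.68 -0.    1.32 -1.06]
  dx,dy,dz [-0.25  0.2   6.22] rot [-0.004 -0.007 -0.001] rows 1.2
```

View pics/w35o.png

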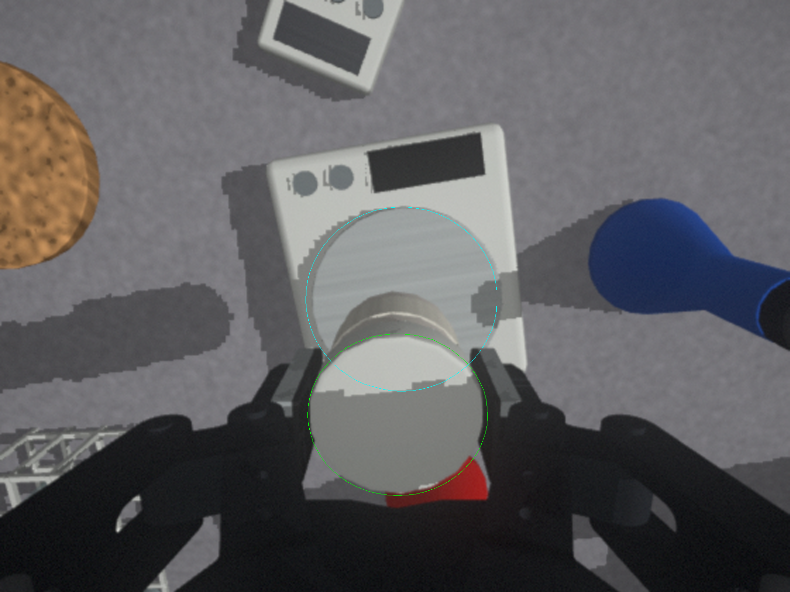

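Fits. Lowering.

play_rows(commands=[{"dx": -0.2, "dy": 0.2, "dz": 3, "rx": -0.003, "ry": -0.006, "rz": 0, "claw": 1}, {"dx": -0.2, "dy": 0.2, "dz": 5.5, "rx": -0.003, "ry": -0.006, "rz": 0, "claw": 1}, {"dx": -0.2, "dy": 0.2, "dz": 6, "rx": -0.003, "ry": -0.006, "rz": 0, "claw": 1}, {"dx": -0.2, "dy": 0.2, "dz": 6, "rx": -0.003, "ry": -0.006, "rz": 0, "claw": 1}])

```text
time: 41.05
tool_pos: [0.511, 0.3734, 0.049]
tool_rot: [0.0, 0.001, 1.0, -0.001]
contact_force: [0.3, -0.3, 0.3]
gripper_width: 0.543
```

Run:
```python
from h import *
go(.511,.374,.0433,90)
```

```text
t41.0 pos [0.511  0.3734 0.049 ] yaw89.9 w0.543 F [ 0.3 -0.3  0.3] j [ 0.51  0.22  1.71 -0.    1.21 -1.05]
  dx,dy,dz [0.   0.06 0.57] rot [-0.001  0.    -0.003] rows 0.1
```

play_rows(commands=[{"dx": 0, "dy": 0.05, "dz": 0.3, "rx": 0, "ry": 0, "rz": 0, "claw": 1}, {"dx": 0, "dy": 0.05, "dz": 0.5, "rx": 0, "ry": 0, "rz": 0, "claw": 1}, {"dx": 0, "dy": 0.05, "dz": 0.55, "rx": 0, "ry": 0, "rz": 0, "claw": 1}, {"dx": 0, "dy": 0.05, "dz": 0.6, "rx": 0, "ry": 0, "rz": 0, "claw": 1}])

```text
time: 41.45
tool_pos: [0.5115, 0.3741, 0.0438]
tool_rot: [0.001, 0.001, 1.0, -0.0]
contact_force: [1.4, 0.1, -1.0]
gripper_width: 0.543
```

play_rows(commands=[{"dx": 0, "dy": 0, "dz": 0.1, "rx": 0, "ry": 0, "rz": 0, "claw": 1}, {"dx": 0, "dy": 0, "dz": 0.25, "rx": 0, "ry": 0, "rz": 0, "claw": 1}, {"dx": 0, "dy": 0, "dz": 0.25, "rx": 0, "ry": 0, "rz": 0, "claw": 1}])

```text
time: 41.75
tool_pos: [0.5118, 0.3742, 0.0434]
tool_rot: [0.001, 0.001, 1.0, -0.0]
contact_force: [-4.3, -3.0, 7.8]
gripper_width: 0.537
```

Contact (+7.8 N). Releasing, rising and backing off.

play_rows(commands=[{"dx": 0, "dy": 0, "dz": 0, "rx": 0, "ry": 0, "rz": 0, "claw": 0}, {"dx": 0, "dy": 0, "dz": 0, "rx": 0, "ry": 0, "rz": 0, "claw": 0}, {"dx": 0, "dy": 0, "dz": 0, "rx": 0, "ry": 0, "rz": 0, "claw": 0}, {"dx": 0, "dy": 0, "dz": 0, "rx": 0, "ry": 0, "rz": 0, "claw": 0}])

```text
time: 42.15
tool_pos: [0.5117, 0.3742, 0.0432]
tool_rot: [0.001, 0.001, 1.0, -0.0]
contact_force: [-0.0, 0.7, 0.4]
gripper_width: 1.004
```

play_rows(commands=[{"dx": 0, "dy": 0, "dz": -4, "rx": 0, "ry": 0, "rz": 0, "claw": 0}, {"dx": 0, "dy": 0, "dz": -9, "rx": 0, "ry": 0, "rz": 0, "claw": 0}, {"dx": 0, "dy": 0, "dz": -14, "rx": 0, "ry": 0, "rz": 0, "claw": 0}, {"dx": 2, "dy": 0, "dz": -18, "rx": 0, "ry": 0, "rz": 0, "claw": 0}, {"dx": 6, "dy": 0, "dz": -20, "rx": 0, "ry": 0, "rz": 0, "claw": 0}])

```text
time: 42.65
tool_pos: [0.4539, 0.3752, 0.2485]
tool_rot: [0.004, 0.002, 1.0, 0.002]
contact_force: [-0.9, 0.3, 0.1]
gripper_width: 1.001
```

play_rows(commands=[{"dx": 2, "dy": 0, "dz": 0, "rx": 0, "ry": 0, "rz": 0, "claw": 0}, {"dx": 2, "dy": 0, "dz": 0, "rx": 0, "ry": 0, "rz": 0, "claw": 0}, {"dx": 2, "dy": 0, "dz": 0, "rx": 0, "ry": 0, "rz": 0, "claw": 0}])

```text
time: 42.95
tool_pos: [0.4339, 0.3752, 0.248]
tool_rot: [0.004, 0.002, 1.0, 0.001]
contact_force: [0.3, -0.2, -0.7]
gripper_width: 1.001
```

Run:
```python
from h import *
st=monitor.state();go(.511,.374,.2,90)
im=grab_frame('wrist');c=cam('wrist',st)
big=cv2.resize(im,None,fx=3,fy=3,interpolation=cv2.INTER_CUBIC)
def dr(P,col): cv2.polylines(big,[(((proj(c,P)+.5)*3-.5)).round().astype(int)],1,col,1)
dr(circ(.511,.374,.092,.024),(0,255,0));dr(circ(.511,.374,.04,.048),(255,255,0))
cv2.imwrite('pics/w36o.png',cv2.resize(big,None,fx=.47,fy=.47))
cv2.imwrite('pics/s36.png',grab_frame('scene'));cv2.imwrite('pics/d36.png',grab_frame('side'))
```

```text
t43.0 pos [0.4339 0.3752 0.248 ] yaw89.8 w1.001 F [ 0.3 -0.2 -0.7] j [ 0.58 -0.09  1.7  -0.    1.53 -0.98]
  dx,dy,dz [-7.67 -0.1   4.86] rot [ 0.003  0.008 -0.004] rows 1.8
```

View pics/w36o.png

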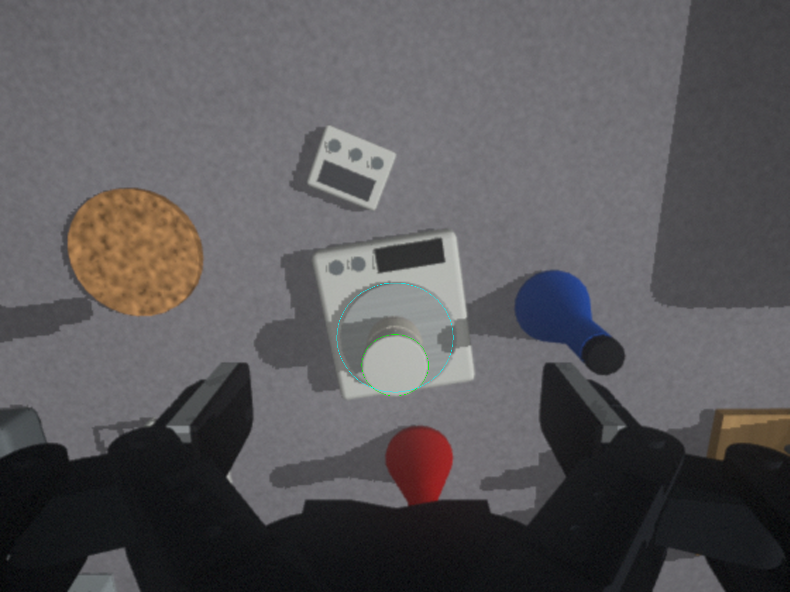

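View pics/s36.png

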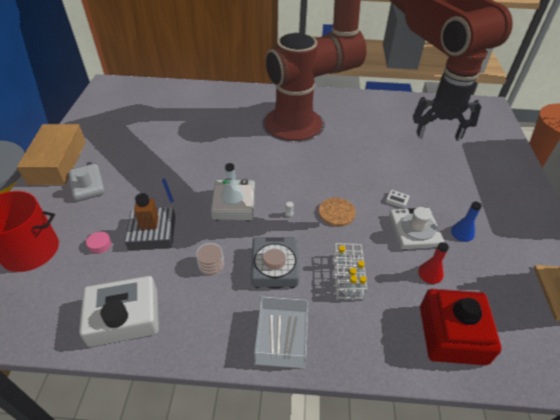

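View pics/d36.png

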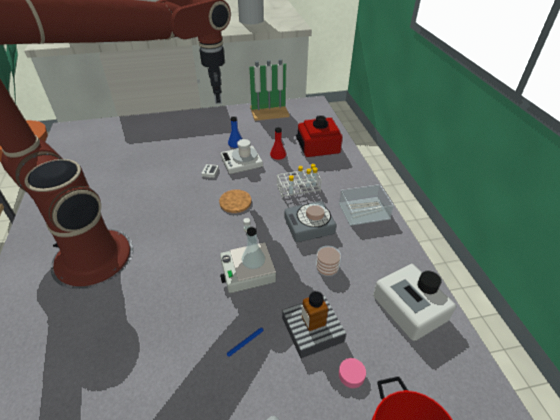

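All four stand upright at their stations: flask (232,190), dish (275,259), jar (422,220) and bottle (146,213) in the scene picture. The pad at (337,211) is empty and the arm is clear.

```bash
python3 -c "
from plant import ticket
print(ticket.job_done())"
```

```text
the job is handed in; nothing more can be done
None
```

The job is handed in, at about 43 s on the robot's clock. All four containers stand upright at their stations, let go, and the cork pad is empty. The blue and red look-alikes and the pink dish were left alone.

- **Order of moves:** bottle to the pad, dish to the colony counter, bottle to the draining stand. Then jar to the pad, flask to the stirrer, jar to the balance.
- **Last checks:** wrist-camera overlays after each release put every container within about 2 mm of its station's middle. The final scene and side pictures show everything upright and the arm clear of it all.
- **What went wrong on the way:** my first grip on the dish failed. The fingertips sat about 20 mm short of the reported TCP, which disagrees with the interface text. The fingers closed over the dish's lid with about 5 N and shifted it by at most 2–3 mm. I re-measured, went lower and gripped it properly.
- **Forces:** the highest contact I read was about 9 N, when setting the jar down on the balance. That is well under the limits.

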